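# Load the taper tool rack under a latched stop

## Task

Press the red mushroom stop fully down so that it latches, and only then pick up the taper-shank tool holders lying on the bench and stand every one of them upright, fully home, each in a tapered socket of its own in the rack. When all are seated, swing the rack's lock lever fully over to its far side, and last turn the stop's cap clockwise to release it so that it springs back up. Leave the other tools and stock on the bench where they are.

Things in the scene. Friction and masses are not known exactly. Their poses are not given: they have to be found in the camera images.
- holder0: tool holder 138 mm long, 0.42 kg (varies): round steel taper 62 mm long, 42 to 16 mm across; square aluminium body 44x44x50 mm (grip here); 26 mm nose: 20 mm round cutter. Origin on the axis where taper meets body; +z towards the nose (body z 0 to 50, nose top 76, taper tip z -62 mm); x, y square to the body's faces. Lies with its tip on the bench, axis 0.22 rad off level, origin 21 mm up. May be absent
- holder1: tool holder 138 mm long, 0.42 kg (varies): round steel taper 62 mm long, 42 to 16 mm across; square aluminium body 44x44x50 mm (grip here); 26 mm nose: chuck, 26 to 14 mm. Origin on the axis where taper meets body; +z towards the nose (body z 0 to 50, nose top 76, taper tip z -62 mm); x, y square to the body's faces. Lies with its tip on the bench, axis 0.22 rad off level, origin 21 mm up. May be absent
- holder2: tool holder 138 mm long, 0.42 kg (varies): round steel taper 62 mm long, 42 to 16 mm across; square aluminium body 44x44x50 mm (grip here); 26 mm nose: flat bar 12x20 mm. Origin on the axis where taper meets body; +z towards the nose (body z 0 to 50, nose top 76, taper tip z -62 mm); x, y square to the body's faces. Lies with its tip on the bench, axis 0.22 rad off level, origin 21 mm up. May be absent
- holder3: tool holder 138 mm long, 0.42 kg (varies): round steel taper 62 mm long, 42 to 16 mm across; square aluminium body 44x44x50 mm (grip here); 26 mm nose: 30 mm disc, 16 mm neck. Origin on the axis where taper meets body; +z towards the nose (body z 0 to 50, nose top 76, taper tip z -62 mm); x, y square to the body's faces. Lies with its tip on the bench, axis 0.22 rad off level, origin 21 mm up. May be absent
- rack: fixed grey rack, 84 mm deep (x) and 480 mm long (y), 75 mm high, four sockets in a row 95 mm apart under a dark steel top, lock lever at its +y end. Origin: centre of the socket row, on the bench; z up, y along the row. Its yaw varies a little.
- socket0 (a point): centre of a tapered socket's mouth on the rack's top face, 75 mm above the bench; z up. It matches the holders' taper, 41 mm wide at the mouth, open below. A holder fully home has its origin on the socket's axis, 3 mm above this point. Any holder fits any socket, any way round; it may stick before it is home: a light push down on the nose then seats it
- socket1 (a point): centre of a tapered socket's mouth on the rack's top face, 75 mm above the bench; z up. It matches the holders' taper, 41 mm wide at the mouth, open below. A holder fully home has its origin on the socket's axis, 3 mm above this point. Any holder fits any socket, any way round; it may stick before it is home: a light push down on the nose then seats it
- socket2 (a point): centre of a tapered socket's mouth on the rack's top face, 75 mm above the bench; z up. It matches the holders' taper, 41 mm wide at the mouth, open below. A holder fully home has its origin on the socket's axis, 3 mm above this point. Any holder fits any socket, any way round; it may stick before it is home: a light push down on the nose then seats it
- socket3 (a point): centre of a tapered socket's mouth on the rack's top face, 75 mm above the bench; z up. It matches the holders' taper, 41 mm wide at the mouth, open below. A holder fully home has its origin on the socket's axis, 3 mm above this point. Any holder fits any socket, any way round; it may stick before it is home: a light push down on the nose then seats it
- lock (a joint): lock lever angle, rad: about 0 to 0.15 (leaning to the rack's -x side, towards the robot) at the start, 1.0 fully over to the rack's +x side (locked). It turns about the rack's y axis with light friction and stays where it is left.
- lock_tip (a point): centre of the 26 mm black ball at the end of the lock lever, 80 mm from its pivot; the pivot is at x = 0, y = 245 mm, z = 89 mm in the rack's frame. Upright (0.5 rad) the ball's centre is 169 mm above the bench. A push of about 1 N on the ball moves it.
- stop_box: fixed grey housing of the mushroom stop, 80 x 80 mm, 55 mm high. Origin under its centre, z up.
- stop_top (a point): centre of the top of the stop's red cap, 40 mm across and 24 mm tall (sides 3 to 19 mm above its underside are the grip), 102 mm above the bench when up, about 94 mm when latched down; moves with the cap.
- stop (a joint): how far the stop is pressed, m: 0 up, 0.008 fully down (it may settle at 0.0065 when latched). Pushing the cap down takes up to about 6 N; past 5 mm it snaps down and latches by itself.
- stop_cap (a joint): how far the stop's cap is turned, rad: 0 at rest, grows clockwise seen from above, up to 1.0; a weak spring turns it back when released. Turning it while latched lifts it by 6 mm per rad; from about 0.7 rad it has passed the latch and, let go, springs fully up.
- spanner: spanner, 170 mm; loose bystander, to be left where it is.
- mallet: hammer, 260 mm; loose bystander, to be left where it is.
- setring: steel setting ring, 64 mm across, 22 mm high; loose bystander, to be left where it is.
- barstock: upright steel bar end, 32 mm thick, 120 mm high; loose bystander, to be left where it is.
Not all that is in view belongs to the job. What is shaped like the holder3 but pink or turquoise is not meant. Leave any pink or purple look-alike of the holder2 alone.

How it is judged:
On the way, in this order (a step that is already met when the one before it is completed fails the run):
1. the stop is pressed down and latched (value of joint stop above 0.0055 m), for 0.2 s.
2. every holder present stands fully home in a socket, let go (((horizontal distance between holder0 and socket0 below 0.004 m and z of holder0 in the frame of socket0 between 0 and 0.006 m) or (horizontal distance between holder0 and socket1 below 0.004 m and z of holder0 in the frame of socket1 between 0 and 0.006 m) or (horizontal distance between holder0 and socket2 below 0.004 m and z of holder0 in the frame of socket2 between 0 and 0.006 m) or (horizontal distance between holder0 and socket3 below 0.004 m and z of holder0 in the frame of socket3 between 0 and 0.006 m)) and angle between each of holder0, holder1, holder2, holder3's own z axis and vertical below 0.05 rad and linear speed of each of holder0, holder1, holder2, holder3 below 0.02 m/s and ((horizontal distance between holder1 and socket0 below 0.004 m and z of holder1 in the frame of socket0 between 0 and 0.006 m) or (horizontal distance between holder1 and socket1 below 0.004 m and z of holder1 in the frame of socket1 between 0 and 0.006 m) or (horizontal distance between holder1 and socket2 below 0.004 m and z of holder1 in the frame of socket2 between 0 and 0.006 m) or (horizontal distance between holder1 and socket3 below 0.004 m and z of holder1 in the frame of socket3 between 0 and 0.006 m)) and ((horizontal distance between holder2 and socket0 below 0.004 m and z of holder2 in the frame of socket0 between 0 and 0.006 m) or (horizontal distance between holder2 and socket1 below 0.004 m and z of holder2 in the frame of socket1 between 0 and 0.006 m) or (horizontal distance between holder2 and socket2 below 0.004 m and z of holder2 in the frame of socket2 between 0 and 0.006 m) or (horizontal distance between holder2 and socket3 below 0.004 m and z of holder2 in the frame of socket3 between 0 and 0.006 m)) and ((horizontal distance between holder3 and socket0 below 0.004 m and z of holder3 in the frame of socket0 between 0 and 0.006 m) or (horizontal distance between holder3 and socket1 below 0.004 m and z of holder3 in the frame of socket1 between 0 and 0.006 m) or (horizontal distance between holder3 and socket2 below 0.004 m and z of holder3 in the frame of socket2 between 0 and 0.006 m) or (horizontal distance between holder3 and socket3 below 0.004 m and z of holder3 in the frame of socket3 between 0 and 0.006 m)) and contact force between each of holder0, holder1, holder2, holder3 and the fingers below 0.3 N), for 0.3 s.
3. the lock lever is fully over to the far side (value of joint lock above 0.9 rad), for 0.2 s.
4. the stop's cap is turned clockwise past its latch (value of joint stop_cap above 0.5 rad).
At the end, for the whole second after the job is handed in: Every holder present stands in a socket within 4 mm of its axis, origin less than 6 mm above the socket's mouth, upright within 0.05 rad and at rest; the lock lever is past 0.9 rad; the stop is up (pressed less than 3 mm) (((horizontal distance between holder0 and socket0 below 0.004 m and z of holder0 in the frame of socket0 between 0 and 0.006 m) or (horizontal distance between holder0 and socket1 below 0.004 m and z of holder0 in the frame of socket1 between 0 and 0.006 m) or (horizontal distance between holder0 and socket2 below 0.004 m and z of holder0 in the frame of socket2 between 0 and 0.006 m) or (horizontal distance between holder0 and socket3 below 0.004 m and z of holder0 in the frame of socket3 between 0 and 0.006 m)) and angle between each of holder0, holder1, holder2, holder3's own z axis and vertical below 0.05 rad and linear speed of each of holder0, holder1, holder2, holder3 below 0.02 m/s and ((horizontal distance between holder1 and socket0 below 0.004 m and z of holder1 in the frame of socket0 between 0 and 0.006 m) or (horizontal distance between holder1 and socket1 below 0.004 m and z of holder1 in the frame of socket1 between 0 and 0.006 m) or (horizontal distance between holder1 and socket2 below 0.004 m and z of holder1 in the frame of socket2 between 0 and 0.006 m) or (horizontal distance between holder1 and socket3 below 0.004 m and z of holder1 in the frame of socket3 between 0 and 0.006 m)) and ((horizontal distance between holder2 and socket0 below 0.004 m and z of holder2 in the frame of socket0 between 0 and 0.006 m) or (horizontal distance between holder2 and socket1 below 0.004 m and z of holder2 in the frame of socket1 between 0 and 0.006 m) or (horizontal distance between holder2 and socket2 below 0.004 m and z of holder2 in the frame of socket2 between 0 and 0.006 m) or (horizontal distance between holder2 and socket3 below 0.004 m and z of holder2 in the frame of socket3 between 0 and 0.006 m)) and ((horizontal distance between holder3 and socket0 below 0.004 m and z of holder3 in the frame of socket0 between 0 and 0.006 m) or (horizontal distance between holder3 and socket1 below 0.004 m and z of holder3 in the frame of socket1 between 0 and 0.006 m) or (horizontal distance between holder3 and socket2 below 0.004 m and z of holder3 in the frame of socket2 between 0 and 0.006 m) or (horizontal distance between holder3 and socket3 below 0.004 m and z of holder3 in the frame of socket3 between 0 and 0.006 m)) and value of joint lock above 0.9 rad and value of joint stop below 0.003 m); the robot touches nothing.
It fails at once if a holder is lifted clear of the bench while the stop is not latched down (value of joint stop below 0.004 m and height (world z) of any of holder0, holder1, holder2, holder3 above 0.115 m).
It fails at once if a bystander is pushed more than 40 mm (distance of any of spanner, mallet, setring, barstock from where it was at the start of the episode above 0.04 m).
Of holder0, holder1, holder2, holder3 only 3 to 4 are there at a start; the rules pass over those that are not, and their reading is None.
At some moment in a run one of holder0, holder1, holder2, holder3 may be knocked a few centimetres aside while the robot is not near it.
Once in a run the grip may slacken for a moment while it holds something.
It also fails if it takes over 208 s, if anything falls off the work surface, if the arm or the gripper's body presses on something with over 40 N, if the wrist force passes 120 N, or if a joint passes its speed limit or range.

## Robot

A 7-joint arm with a two-finger parallel gripper is mounted at the origin on the work surface. World frame = base frame: x ahead of the robot, y to its left, z up, the work surface at z = 0. Lengths are in m, angles in rad, forces in N, time in s.
With the tool pointing down it reaches from about 0.425 to 0.925 m from the base axis. Payload 6.8 kg.
Tool frame: the origin (TCP) lies on the mounting face of the last link; the fingertips stand 173 mm ahead of it and the grasp point (between the pads) lies 155 mm ahead of it; z points along the fingers, y is the line along which they close (so a half turn about z gives the same grasp; the last joint's range is limited). The gripper opens to 85 mm and grips with 20 to 120 N. Pads are 22 mm wide; open, the fingers measure 114 mm over their backs; the gripper's body (76 mm by 85 mm) begins 54 mm behind the grasp point. The pads swing forward as they close: fully open they stand 13 mm farther back than shut.
Start: joints at [-1.426, 0.477, 0.022, 1.555, -0.011, 1.109, -0.083], TCP at [0.169, 0.654, 0.405] pointing down, gripper open.
Joint ranges: [-2.96, 2.96], [-0.34, 2.1], [-1.41, 1.46], [0.24, 2.44], [-1.37, 4.51], [0.17, 1.92], [-2.96, 2.96]. Speed limits (rad/s): [2.39, 2.39, 3.14, 3.14, 3.14, 3.14, 3.14].

## Interface

Orientations are given as a rotation vector (axis times angle).
In Python, from bench import r gives the robot as it stands.
- The arm moves only by the tool arm_command, never from a script. Its argument "plan" is a list of rows, each an object of numbers: "claw": the closure, from 0 (fully open) to 1 (shut); "tx", "ty", "tz": the shift along the tool's x, y, z in m; "ax", "ay", "az": the turn, a rotation vector about the tool's x, y, z in degrees. A call has exactly 10 rows; each row shifts and turns the commanded pose from where the row before left it, along the tool's axes as they then stand; what a row does not reach is not made up. A row lasts 1/12 s, in which the tool goes at most 41.7 mm and 7.16 degrees, less where a joint would pass 70% of its speed; a pose out of reach is approached as far as the arm can. A call is refused whole if a number of a shift passes 0.0417 or a number of a turn 7.16, either way. A call with a gripper value outside its range is refused whole. The fingers move at their own pace and stop on an object; "squeeze" is the grip in N (left out, the last holds). Time passes only in rows, so rows that do not move let the fingers close, or fill a call up. It gives the time, the measured TCP pose, the force, the opening and the grip force at its end, in the units of the state.
- r.get_obs(): the state, without advancing time (a new reading comes with each control period).
- r.grab_frame(name): name is "scene" or "top" or "wrist"; returns the picture (420x560x3 uint8, red, green, blue); there is no depth.
- r.camera_model(name): a dict with "fx", "fy", "cx", "cy" (pixels), "position" and "orientation" of the camera in the world; the wrist camera has in their place "tool_from_camera" (4x4, takes a point from camera to tool coordinates, whose origin is the TCP and whose axes are the flange's). Camera axes: x right, y up, looking along -z (the intrinsics and any distortion apply to the point x, -y, -z); pixel columns grow to the right and rows downward; lengths in m; the calibration is good to about 2 mm. A picture is of the moment at which its call begins: read the wrist's pose just before it. camera_model takes no time and is no camera call.
- r.hand_in(): hands the job in; it is judged then, once.
Trained networks look in the newest picture that a camera, given by its name, has taken for a name from the list of things; names that differ only in an ending like _2 or _b are one class to them, and where a whole thing is asked for, a point or a joint stands for the part that bears it (a point fixed in the world has none). Each returns a list of dicts, best first, with "confidence" (0 to 1); they miss things now and then, are a little off and sometimes report something else, mostly with a low value. They report only what shows in the picture. A call takes as long as a camera call. They do not tell look-alikes from the thing itself.
- r.boxes_of(target, camera): "location" ([x, y, z] in m, in the coordinates of the camera as it stood for that picture, good to about 4 mm: the middle of the surface that is visible of it).
- r.tip_of(target, camera): "location" ([x, y, z] in m, in the coordinates of the camera as it stood for that picture, good to about 4 mm: a listed point, or the origin of a listed thing).
The state is a dict: "clock": time; "joints": joint angles; "qvel": joint speeds; "tau": joint torques, N m; "tcp_pos": TCP position; "orientation": TCP orientation; "contact_force": force on the tool from outside, world axes, zero at the start; "moment": the same for the moment, N m; "grip_width": finger opening in m; "gripper_force": force on a finger pad.
Only numpy, scipy, OpenCV 4.12 (cv2) and the standard library are available. Lean on these libraries where they do the work, as an engineer would, in place of code of your own. Each camera call takes 0.05 s, during which the arm holds its last target. There are 200 camera calls.

## Working session

There is one attempt and no reset: what is moved stays moved. The work goes in short steps, Python scripts to look and compute and a tool call to move; the robot and the scene stay as the last step left them, time stands still between calls to the robot, and variables do not carry over. Pictures are saved under pics/ and viewed, at most 14 in all, crops included, and the job is handed in when it is done.

Besides the shell and the picture viewer there is one more tool, called after "Request:" by a JSON object that holds its "op" and its "data", one argument or row to a line. arm_command: Moves the arm, as the interface text tells. Its arguments: {"type":"object","properties":{"plan":{"type":"array","items":{"type":"object","properties":{"claw":{"type":"number"},"tx":{"type":"number"},"ty":{"type":"number"},"tz":{"type":"number"},"ax":{"type":"number"},"ay":{"type":"number"},"az":{"type":"number"}}}},"squeeze":{"type":"number"}},"required":["plan"]}

```bash
mkdir -p pics; cat > h.py <<'E'
import numpy as np, cv2
from scipy.spatial.transform import Rotation as R
from bench import r
def cam(n):
    m=r.camera_model(n)
    if 'tool_from_camera' in m:
        o=r.get_obs(); T=np.eye(4); T[:3,:3]=R.from_rotvec(o['orientation']).as_matrix(); T[:3,3]=o['tcp_pos']
        return m,T@np.array(m['tool_from_camera'])
    T=np.eye(4); q=np.array(m['orientation']); 
    T[:3,:3]=R.from_rotvec(q).as_matrix() if q.size==3 else (q if q.size==9 else R.from_quat(q).as_matrix()); T[:3,3]=m['position']; return m,T
def snap(n,f=None):
    m,T=cam(n); im=r.grab_frame(n)
    if f: cv2.imwrite('pics/'+f,im[:,:,::-1])
    return im,m,T
def world(T,p): return (T@np.r_[p,1])[:3]
def pix(m,T,p):
    c=np.linalg.inv(T)@np.r_[p,1]; return np.array([m['fx']*c[0]/-c[2]+m['cx'], m['fy']*-c[1]/-c[2]+m['cy']])
def ray(m,T,u,v,z):
    d=T[:3,:3]@np.array([(u-m['cx'])/m['fx'],-(v-m['cy'])/m['fy'],-1]); t=(z-T[2,3])/d[2]; return T[:3,3]+t*d
E
python3 - <<'E'
from h import *
print(r.get_obs()); print(r.camera_model('scene')); print(r.camera_model('wrist'))
for c in ['top','scene']:
    im,m,T=snap(c,c+'0.png')
    names=['holder0','holder1','holder2','holder3','rack','lock_tip','stop_top','mallet','setring','barstock','spanner']
    if c=='top': names+=['socket0','socket3']
    for n in names:
        for d in r.tip_of(n,c)[:4]:
            w=world(T,d['location']); print(c,n,round(d['confidence'],2),w.round(3),pix(m,T,w).round())
E
```

```text
{'clock': 0.0, 'joints': array([-1.42608413,  0.47777669,  0.02233981,  1.55643986, -0.01149965,
        1.10930837, -0.08311891]), 'qvel': array([ 0.00110989,  0.00083879,  0.00058383,  0.0021789 , -0.00187674,
       -0.00176796, -0.00023079]), 'tau': array([-6.67598124e-04, -5.96446180e+01,  1.60775386e+00, -2.81192708e+01,
        1.24980760e-02,  9.39849357e-03,  6.46224919e-06]), 'tcp_pos': array([0.16875888, 0.65327842, 0.40374604]), 'orientation': array([-3.96043220e-01, -3.11643302e+00,  2.82991608e-03]), 'contact_force': array([ 0.96386891, -0.14274664,  0.37794174]), 'moment': array([-0.01650913, -0.02635875,  0.03129106]), 'gripper_force': 0.0, 'grip_width': 0.08541346657728358}
{'fx': 380.1892011390669, 'fy': 380.1892011390669, 'cx': 283.38556635827166, 'cy': 206.40475704811595, 'position': array([0.88760404, 0.43902148, 0.93264329]), 'orientation': array([0.24912578, 0.81258929, 2.39315242])}
{'fx': 378.18549162731654, 'fy': 378.18549162731654, 'cx': 280.10343394523363, 'cy': 212.69379638409563, 'tool_from_camera': array([[-2.41837582e-04,  9.44556382e-01,  3.28349178e-
[... 2760 characters left out ...]
2 -0.306  0.025] [265. 163.]
scene holder3 0.8 [0.833 0.032 0.016] [209. 314.]
scene holder3 0.73 [0.468 0.014 0.016] [318. 236.]
scene rack 0.69 [ 0.678 -0.029 -0.001] [249. 267.]
scene rack 0.28 [0.467 0.014 0.023] [318. 234.]
scene lock_tip 0.59 [0.638 0.213 0.152] [320. 304.]
scene stop_top 0.7 [0.465 0.364 0.099] [421. 321.]
scene mallet 0.83 [ 0.4   -0.509 -0.002] [241. 132.]
scene setring 0.58 [0.351 0.24  0.002] [404. 274.]
scene setring 0.24 [0.466 0.36  0.099] [419. 320.]
scene barstock 0.6 [ 0.685  0.361 -0.004] [341. 394.]
scene barstock 0.47 [ 0.681 -0.027  0.002] [248. 268.]
scene spanner 0.71 [ 0.614 -0.427 -0.003] [200. 172.]
scene spanner 0.15 [0.681 0.019 0.074] [256. 267.]
```

```bash
python3 - <<'E'
import cv2
for c in ['top','scene']:
    cv2.imwrite(f'pics/{c}0b.png',cv2.resize(cv2.imread(f'pics/{c}0.png'),(800,600),interpolation=cv2.INTER_CUBIC))
E
```

```text
(no output)
```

View pics/top0b.png

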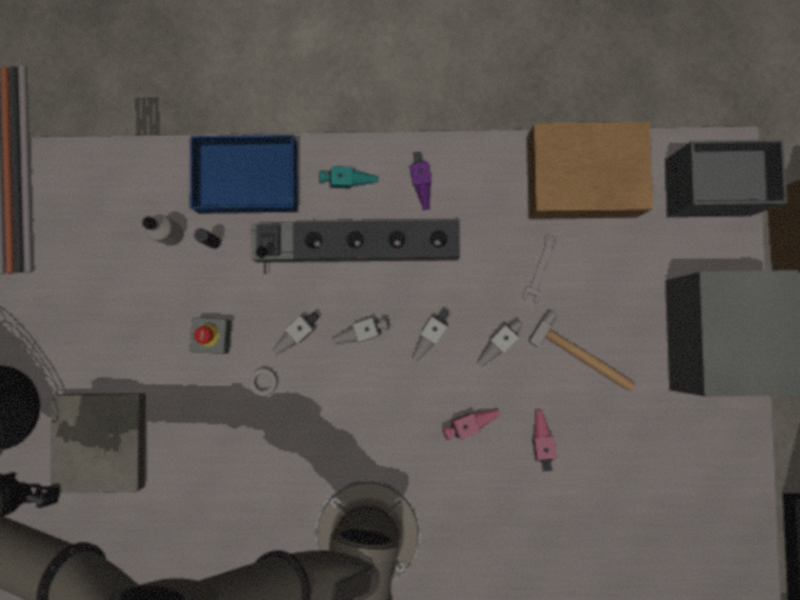

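View pics/scene0b.png

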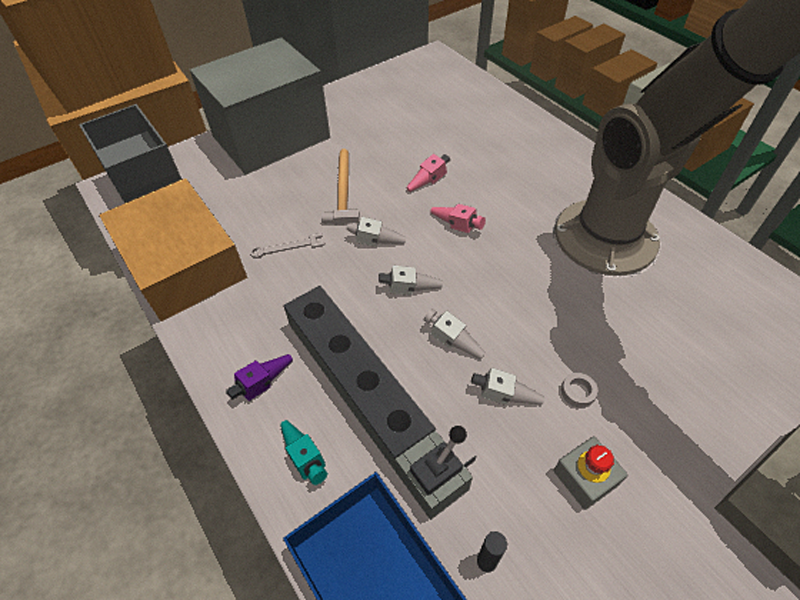

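The top view (800×600) shows white holders at (300,328), (366,328), (433,331) and (504,339), with the look-alikes coloured turquoise, purple and pink. The stop is at (205,335), the lever ball at (263,252), and the four sockets run from (315,240) to (438,240). The scene view agrees. Next I'll press the stop.

```bash
cat >> h.py <<'E'
def pose():
    o=r.get_obs(); return np.array(o['tcp_pos']),R.from_rotvec(o['orientation'])
def tgt(az,tilt):
    """tool x heading az(deg), tilt>0: tool points out along heading (deg from down)"""
    return R.from_euler('z',az,degrees=True)*R.from_matrix(np.diag([1.,-1,-1]))*R.from_euler('y',-tilt,degrees=True)
def go(g,Rt,d=.155,n=None):
    """print tool-frame shift (as-is orientation) then turn about point d ahead so it ends at g"""
    p,Rc=pose(); t=Rc.inv().apply(np.array(g)-(p+Rc.apply([0,0,d])))
    w=(Rc.inv()*Rt).as_rotvec(degrees=True); n=n or int(np.ceil(np.abs(w).max()/7.1-1e-6)) or 1
    s=R.from_rotvec(w/n,degrees=True); P=np.array([0,0,d]); k=P-s.apply(P)
    print('clock',round(r.get_obs()['clock'],1),'SHIFT total',t.round(4),'|',np.linalg.norm(t).round(3),'rows',int(np.ceil(np.linalg.norm(t)/.0415)))
    print('TURN x%d'%n,'a',(w/n).round(2),'t',k.round(4),'total',w.round(1))
E
python3 - <<'E'
from h import *
go([.464,.3645,.102+.03],tgt(90,0),d=.173)
print(tgt(90,0).as_matrix().round(2), pose()[1].as_matrix().round(2))
E
```

```text
clock 1.3 SHIFT total [-0.3581 -0.206   0.0997] | 0.425 rows 11
TURN x11 a [-0.    0.    6.87] t [-0. -0.  0.] total [-0.   0.  75.5]
[[ 0.  1.  0.]
 [ 1. -0.  0.]
 [ 0.  0. -1.]] [[-0.97  0.25  0.  ]
 [ 0.25  0.97 -0.  ]
 [-0.   -0.   -1.  ]]
```

Request:
{"op": "arm_command", "data": {
  "plan": [
    {"claw": 1, "tx": -0.0335, "ty": -0.0193, "tz": 0.007},
    {"claw": 1, "tx": -0.0335, "ty": -0.0193, "tz": 0.007},
    {"claw": 1, "tx": -0.0335, "ty": -0.0193, "tz": 0.007},
    {"claw": 1, "tx": -0.0335, "ty": -0.0193, "tz": 0.007},
    {"claw": 1, "tx": -0.0335, "ty": -0.0193, "tz": 0.007},
    {"claw": 1, "tx": -0.0335, "ty": -0.0193, "tz": 0.007},
    {"claw": 1, "tx": -0.0335, "ty": -0.0193, "tz": 0.007},
    {"claw": 1, "tx": -0.0335, "ty": -0.0193, "tz": 0.007},
    {"claw": 1, "tx": -0.0335, "ty": -0.0193, "tz": 0.007},
    {"claw": 1, "tx": -0.0335, "ty": -0.0193, "tz": 0.007}
  ]
}}

```text
invalid input at $.plan[0]: expected keys claw, tx, ty, tz, ax, ay, az
```

Request:
{"op": "arm_command", "data": {
  "plan": [
    {"claw": 1, "tx": -0.0231, "ty": -0.013, "tz": 0.02},
    {"claw": 1, "tz": 0.005},
    {"claw": 1},
    {"claw": 1},
    {"claw": 1},
    {"claw": 1},
    {"claw": 1},
    {"claw": 1},
    {"claw": 1},
    {"claw": 1}
  ]
}}

```text
invalid input at $.plan[0]: expected keys claw, tx, ty, tz, ax, ay, az
```

```bash
python3 - <<'E'
from h import *
o=r.get_obs();print(o['joints'].round(3),o['tcp_pos'].round(4),o['contact_force'].round(2))
im,m,T=snap('wrist','w1.png')
for d in r.tip_of('stop_top','wrist')[:2]: print(d['confidence'],world(T,d['location']).round(4))
go([.464,.3645,.102],tgt(90,0),d=.173)
E
```

```text
[-1.426  0.477  0.022  1.555 -0.011  1.109 -0.083] [0.1688 0.6536 0.4047] [-0.1  -0.3  -0.56]
clock 1.4 SHIFT total [-0.3581 -0.206   0.1297] | 0.433 rows 11
TURN x11 a [-0.   -0.    6.86] t [ 0. -0.  0.] total [-0.  -0.  75.5]
```

Request:
{"op": "arm_command", "data": {
  "plan": [
    {"claw": 1, "tx": -0.0335, "ty": -0.0193, "tz": 0.007, "ax": 0, "ay": 0, "az": 0},
    {"claw": 1, "tx": -0.0335, "ty": -0.0193, "tz": 0.007, "ax": 0, "ay": 0, "az": 0},
    {"claw": 1, "tx": -0.0335, "ty": -0.0193, "tz": 0.007, "ax": 0, "ay": 0, "az": 0},
    {"claw": 1, "tx": -0.0335, "ty": -0.0193, "tz": 0.007, "ax": 0, "ay": 0, "az": 0},
    {"claw": 1, "tx": -0.0335, "ty": -0.0193, "tz": 0.007, "ax": 0, "ay": 0, "az": 0},
    {"claw": 1, "tx": -0.0335, "ty": -0.0193, "tz": 0.007, "ax": 0, "ay": 0, "az": 0},
    {"claw": 1, "tx": -0.0335, "ty": -0.0193, "tz": 0.007, "ax": 0, "ay": 0, "az": 0},
    {"claw": 1, "tx": -0.0335, "ty": -0.0193, "tz": 0.007, "ax": 0, "ay": 0, "az": 0},
    {"claw": 1, "tx": -0.0335, "ty": -0.0193, "tz": 0.007, "ax": 0, "ay": 0, "az": 0},
    {"claw": 1, "tx": -0.0231, "ty": -0.013, "tz": 0.03, "ax": 0, "ay": 0, "az": 0}
  ]
}}

```text
clock: 2.23
tcp_pos: [0.4406, 0.3895, 0.3154]
orientation: [0.401, 3.11, 0.009]
contact_force: [1.0, 0.3, 0.0]
grip_width: 0.0002
gripper_force: 0.0
```

Request:
{"op": "arm_command", "data": {
  "plan": [
    {"claw": 1, "tx": -0.0335, "ty": -0.0193, "tz": 0.007, "ax": 0, "ay": 0, "az": 0},
    {"claw": 1, "tx": 0, "ty": 0, "tz": 0, "ax": 0, "ay": 0, "az": 0},
    {"claw": 1, "tx": 0, "ty": 0, "tz": 0, "ax": 0, "ay": 0, "az": 0},
    {"claw": 1, "tx": 0, "ty": 0, "tz": 0, "ax": 0, "ay": 0, "az": 0},
    {"claw": 1, "tx": 0, "ty": 0, "tz": 0, "ax": 0, "ay": 0, "az": 0},
    {"claw": 1, "tx": 0, "ty": 0, "tz": 0, "ax": 0, "ay": 0, "az": 0},
    {"claw": 1, "tx": 0, "ty": 0, "tz": 0, "ax": 0, "ay": 0, "az": 0},
    {"claw": 1, "tx": 0, "ty": 0, "tz": 0, "ax": 0, "ay": 0, "az": 0},
    {"claw": 1, "tx": 0, "ty": 0, "tz": 0, "ax": 0, "ay": 0, "az": 0},
    {"claw": 1, "tx": 0, "ty": 0, "tz": 0, "ax": 0, "ay": 0, "az": 0}
  ]
}}

```text
clock: 3.07
tcp_pos: [0.4638, 0.3648, 0.3048]
orientation: [0.395, 3.117, 0.0]
contact_force: [0.6, -0.7, -1.0]
grip_width: 0.0001
gripper_force: 0.0
```

```bash
python3 - <<'E'
from h import *
o=r.get_obs();print(o['joints'].round(3),o['tcp_pos'].round(4),o['contact_force'].round(2))
im,m,T=snap('wrist','w1.png')
for d in r.tip_of('stop_top','wrist')[:2]: print(d['confidence'],world(T,d['location']).round(4))
go([.464,.3645,.102],tgt(90,0),d=.173)
E
```

```text
[-0.856  0.451  0.109  1.86  -0.064  0.833  0.604] [0.4638 0.3648 0.3048] [ 0.55 -0.71 -1.03]
0.7 [0.4634 0.361  0.104 ]
clock 3.2 SHIFT total [-0.0001 -0.0001  0.0297] | 0.03 rows 1
TURN x11 a [ 0.   -0.    6.87] t [0. 0. 0.] total [ 0.  -0.  75.5]
```

Request:
{"op": "arm_command", "data": {
  "plan": [
    {"claw": 1, "tx": 0, "ty": 0, "tz": 0.014, "ax": 0, "ay": 0, "az": 0},
    {"claw": 1, "tx": 0, "ty": 0, "tz": 0.012, "ax": 0, "ay": 0, "az": 0},
    {"claw": 1, "tx": 0, "ty": 0, "tz": 0.004, "ax": 0, "ay": 0, "az": 0},
    {"claw": 1, "tx": 0, "ty": 0, "tz": 0.003, "ax": 0, "ay": 0, "az": 0},
    {"claw": 1, "tx": 0, "ty": 0, "tz": 0.003, "ax": 0, "ay": 0, "az": 0},
    {"claw": 1, "tx": 0, "ty": 0, "tz": 0.003, "ax": 0, "ay": 0, "az": 0},
    {"claw": 1, "tx": 0, "ty": 0, "tz": 0.001, "ax": 0, "ay": 0, "az": 0},
    {"claw": 1, "tx": 0, "ty": 0, "tz": 0, "ax": 0, "ay": 0, "az": 0},
    {"claw": 1, "tx": 0, "ty": 0, "tz": 0, "ax": 0, "ay": 0, "az": 0},
    {"claw": 1, "tx": 0, "ty": 0, "tz": 0, "ax": 0, "ay": 0, "az": 0}
  ]
}}

```text
clock: 4.0
tcp_pos: [0.4641, 0.3645, 0.267]
orientation: [-0.397, -3.116, -0.001]
contact_force: [-6.6, -5.4, 21.6]
grip_width: 0.0004
gripper_force: 10.2
```

```bash
python3 - <<'E'
from h import *
o=r.get_obs();print(o['tcp_pos'].round(4),o['contact_force'].round(2))
E
```

```text
[0.4641 0.3645 0.267 ] [-6.64 -5.44 21.64]
```

Request:
{"op": "arm_command", "data": {
  "plan": [
    {"claw": 1, "tx": 0, "ty": 0, "tz": -0.03, "ax": 0, "ay": 0, "az": 0},
    {"claw": 0.5, "tx": 0, "ty": 0, "tz": -0.04, "ax": 0, "ay": 0, "az": 7},
    {"claw": 0, "tx": 0, "ty": 0, "tz": -0.04, "ax": 0, "ay": 0, "az": 7},
    {"claw": 0, "tx": 0, "ty": 0, "tz": -0.04, "ax": 0, "ay": 0, "az": 7},
    {"claw": 0, "tx": 0, "ty": 0, "tz": -0.03, "ax": 0, "ay": 0, "az": 7},
    {"claw": 0, "tx": 0, "ty": 0, "tz": 0, "ax": 0, "ay": 0, "az": 7},
    {"claw": 0, "tx": 0, "ty": 0, "tz": 0, "ax": 0, "ay": 0, "az": 7},
    {"claw": 0, "tx": 0, "ty": 0, "tz": 0, "ax": 0, "ay": 0, "az": 7},
    {"claw": 0, "tx": 0, "ty": 0, "tz": 0, "ax": 0, "ay": 0, "az": 7},
    {"claw": 0, "tx": 0, "ty": 0, "tz": 0, "ax": 0, "ay": 0, "az": 7}
  ]
}}

```text
clock: 4.83
tcp_pos: [0.464, 0.3645, 0.4448]
orientation: [1.973, 2.444, 0.001]
contact_force: [0.2, 0.1, 0.2]
grip_width: 0.0856
gripper_force: 0.0
```

```bash
python3 - <<'E'
from h import *
o=r.get_obs();print(o['tcp_pos'].round(4),o['contact_force'].round(2),o['joints'].round(2))
go([.55,-.06,.295],tgt(0,0))
im,m,T=snap('scene','s1.png')
for d in r.tip_of('stop_top','scene')[:2]: print(d['confidence'],world(T,d['location']).round(4))
E
```

```text
[0.464  0.3645 0.4448] [0.16 0.12 0.15] [-1.05  0.31  0.35  1.74 -0.12  1.11 -0.45]
clock 4.8 SHIFT total [-0.4331 -0.0054 -0.0053] | 0.433 rows 11
TURN x15 a [ 0.   -0.    6.81] t [0. 0. 0.] total [  0.   -0.  102.2]
0.52 [0.4638 0.3609 0.0943]
```

Request:
{"op": "arm_command", "data": {
  "plan": [
    {"claw": 0, "tx": -0.0415, "ty": 0, "tz": 0, "ax": 0, "ay": 0, "az": 0},
    {"claw": 0, "tx": -0.0415, "ty": 0, "tz": 0, "ax": 0, "ay": 0, "az": 0},
    {"claw": 0, "tx": -0.0415, "ty": 0, "tz": 0, "ax": 0, "ay": 0, "az": 0},
    {"claw": 0, "tx": -0.0415, "ty": 0, "tz": 0, "ax": 0, "ay": 0, "az": 0},
    {"claw": 0, "tx": -0.0415, "ty": 0, "tz": 0, "ax": 0, "ay": 0, "az": 0},
    {"claw": 0, "tx": -0.0415, "ty": 0, "tz": 0, "ax": 0, "ay": 0, "az": 0},
    {"claw": 0, "tx": -0.0415, "ty": 0, "tz": 0, "ax": 0, "ay": 0, "az": 0},
    {"claw": 0, "tx": -0.0415, "ty": 0, "tz": 0, "ax": 0, "ay": 0, "az": 0},
    {"claw": 0, "tx": -0.0415, "ty": 0, "tz": 0, "ax": 0, "ay": 0, "az": 0},
    {"claw": 0, "tx": -0.0415, "ty": 0, "tz": 0, "ax": 0, "ay": 0, "az": 0}
  ]
}}

```text
clock: 5.77
tcp_pos: [0.5539, -0.0426, 0.445]
orientation: [1.96, 2.455, 0.001]
contact_force: [-0.4, 0.9, -0.5]
grip_width: 0.0853
gripper_force: 0.0
```

Request:
{"op": "arm_command", "data": {
  "plan": [
    {"claw": 0, "tx": -0.018, "ty": -0.005, "tz": 0, "ax": 0, "ay": 0, "az": 7},
    {"claw": 0, "tx": 0, "ty": 0, "tz": 0, "ax": 0, "ay": 0, "az": 7},
    {"claw": 0, "tx": 0, "ty": 0, "tz": 0, "ax": 0, "ay": 0, "az": 7},
    {"claw": 0, "tx": 0, "ty": 0, "tz": 0, "ax": 0, "ay": 0, "az": 7},
    {"claw": 0, "tx": 0, "ty": 0, "tz": 0, "ax": 0, "ay": 0, "az": 7},
    {"claw": 0, "tx": 0, "ty": 0, "tz": 0, "ax": 0, "ay": 0, "az": 7},
    {"claw": 0, "tx": 0, "ty": 0, "tz": 0, "ax": 0, "ay": 0, "az": 7},
    {"claw": 0, "tx": 0, "ty": 0, "tz": 0, "ax": 0, "ay": 0, "az": 7},
    {"claw": 0, "tx": 0, "ty": 0, "tz": 0, "ax": 0, "ay": 0, "az": 7},
    {"claw": 0, "tx": 0, "ty": 0, "tz": 0, "ax": 0, "ay": 0, "az": 7}
  ]
}}

```text
clock: 6.6
tcp_pos: [0.5529, -0.0593, 0.4447]
orientation: [-3.017, -0.877, -0.0]
contact_force: [-0.4, -0.3, 0.3]
grip_width: 0.0855
gripper_force: 0.0
```

Request:
{"op": "arm_command", "data": {
  "plan": [
    {"claw": 0, "tx": 0, "ty": 0, "tz": 0, "ax": 0, "ay": 0, "az": 7},
    {"claw": 0, "tx": 0, "ty": 0, "tz": 0, "ax": 0, "ay": 0, "az": 7},
    {"claw": 0, "tx": 0, "ty": 0, "tz": 0, "ax": 0, "ay": 0, "az": 7},
    {"claw": 0, "tx": 0, "ty": 0, "tz": 0, "ax": 0, "ay": 0, "az": 7},
    {"claw": 0, "tx": 0, "ty": 0, "tz": 0, "ax": 0, "ay": 0, "az": 4},
    {"claw": 0, "tx": 0, "ty": 0, "tz": 0, "ax": 0, "ay": 0, "az": 0},
    {"claw": 0, "tx": 0, "ty": 0, "tz": 0, "ax": 0, "ay": 0, "az": 0},
    {"claw": 0, "tx": 0, "ty": 0, "tz": 0, "ax": 0, "ay": 0, "az": 0},
    {"claw": 0, "tx": 0, "ty": 0, "tz": 0, "ax": 0, "ay": 0, "az": 0},
    {"claw": 0, "tx": 0, "ty": 0, "tz": 0, "ax": 0, "ay": 0, "az": 0}
  ]
}}

```text
clock: 7.43
tcp_pos: [0.5529, -0.0594, 0.4447]
orientation: [-3.141, -0.017, -0.0]
contact_force: [-0.9, -0.4, -0.2]
grip_width: 0.0853
gripper_force: 0.0
```

```bash
cat >> h.py <<'E'
def body_angle(im,m,T,o,guess,draw=None):
    """world azimuth of a lying holder's axis: origin o, guess deg; from bright top face of the body"""
    hsv=cv2.cvtColor(im,cv2.COLOR_RGB2HSV)
    g=np.radians(guess); c=o+np.array([np.cos(g)*.024,np.sin(g)*.024,.027])
    u,v=pix(m,T,c); vals=im[int(v)-4:int(v)+5,int(u)-4:int(u)+5].reshape(-1,3).mean(1); th=np.percentile(vals,70)
    s=np.linalg.norm(pix(m,T,c+[.05,0,0])-pix(m,T,c)) if 0 else m['fx']*.044/-(np.linalg.inv(T)@np.r_[c,1])[2]
    mask=((im.mean(2)>th*.88)).astype(np.uint8)
    yy,xx=np.mgrid[:im.shape[0],:im.shape[1]]; mask[np.hypot(xx-u,yy-v)>s*.9]=0
    mask=cv2.morphologyEx(mask,cv2.MORPH_CLOSE,np.ones((3,3))); 
    n,l,st,ce=cv2.connectedComponentsWithStats(mask); k=1+np.argmax(st[1:,4]); 
    cs,_=cv2.findContours((l==k).astype(np.uint8),0,2); rc=cv2.minAreaRect(max(cs,key=cv2.contourArea))
    P=[ray(m,T,*q,.049) for q in cv2.boxPoints(rc)]
    an=[]
    for i in range(4):
        d=P[(i+1)%4]-P[i]; a=np.degrees(np.arctan2(d[1],d[0])); an.append(guess+(a-guess+45)%90-45)
    cen=np.mean(P,0)
    return np.round(an,1),cen.round(4),np.round(rc[1],1),round(s,1),(round(u),round(v))
E
python3 - <<'E'
from h import *
o=r.get_obs();print(o['tcp_pos'].round(4),o['joints'].round(2),o['clock'])
im,m,T=snap('wrist','w2.png'); cv2.imwrite('pics/w2b.png',cv2.resize(im[:,:,::-1],(800,600),interpolation=cv2.INTER_CUBIC))
ds=r.tip_of('holder1','wrist')
for d in ds:
    w=world(T,d['location']); print('H',round(d['confidence'],2),w.round(4))
    for g in (-45,-75): print(body_angle(im,m,T,w,g))
for d in r.tip_of('socket1','wrist'): print('S',round(d['confidence'],2),world(T,d['location']).round(4))
E
```

```text
[ 0.5529 -0.0594  0.4447] [-0.74  0.34  0.94  1.84 -0.31  1.12 -1.25] 7.4333
H 0.84 [ 0.4278 -0.3081  0.0176]
(array([-34. , -39.8, -30.9, -42. ]), array([ 0.4418, -0.3265,  0.049 ]), array([62.6, 72.2]), np.float64(40.3), (523, 271))
(array([-53.5, -52.7, -52.3, -54.7]), array([ 0.4459, -0.3203,  0.049 ]), array([32. , 53.6]), np.float64(40.0), (527, 280))
H 0.69 [ 0.448  -0.1497  0.0189]
(array([-39.8, -43.8, -38.3, -45.5]), array([ 0.4674, -0.1586,  0.049 ]), array([36.1, 47.4]), np.float64(41.2), (380, 253))
(array([-39.8, -43.8, -38.3, -45.5]), array([ 0.4677, -0.1589,  0.049 ]), array([36.1, 46.7]), np.float64(40.8), (385, 262))
H 0.67 [0.4673 0.0191 0.0215]
(array([-77.4, -80.6, -76.9, -83.7]), array([0.469 , 0.0074, 0.049 ]), array([39.2, 62. ]), np.float64(42.1), (221, 236))
(array([-44.6, -46.9, -41.9, -49.9]), array([ 0.4722, -0.0038,  0.049 ]), array([74.2, 74.2]), np.float64(41.7), (227, 245))
H 0.58 [0.4576 0.1708 0.025 ]
(array([-45. , -48.3, -43.2, -49.7]), array([0.4702, 0.1487, 0.049 ]), array([52.6, 32.5]), np.float64(42.2), (75, 244))
(array([-44.9, -48.1, -43.4, -49.5]), array([0.4737, 0.1517, 0.049 ]), array([43.5, 32.4]), np.float64(41.8), (83, 254))
H 0.22 [ 0.6734 -0.172   0.0743]
(array([-89.4, -78. , -89.4, -83.2]), array([ 0.6805, -0.2136,  0.049 ]), array([ 61., 107.]), np.float64(59.9), (459, 7))
(array([-89.4, -77.8, -89.4, -82.7]), array([ 0.6742, -0.2212,  0.049 ]), array([ 76., 102.]), np.float64(59.1), (465, 24))
S 0.81 [0.6794 0.1144 0.0719]
S 0.71 [ 0.6771 -0.0794  0.0755]
S 0.66 [0.6754 0.017  0.0747]
```

View pics/w2b.png

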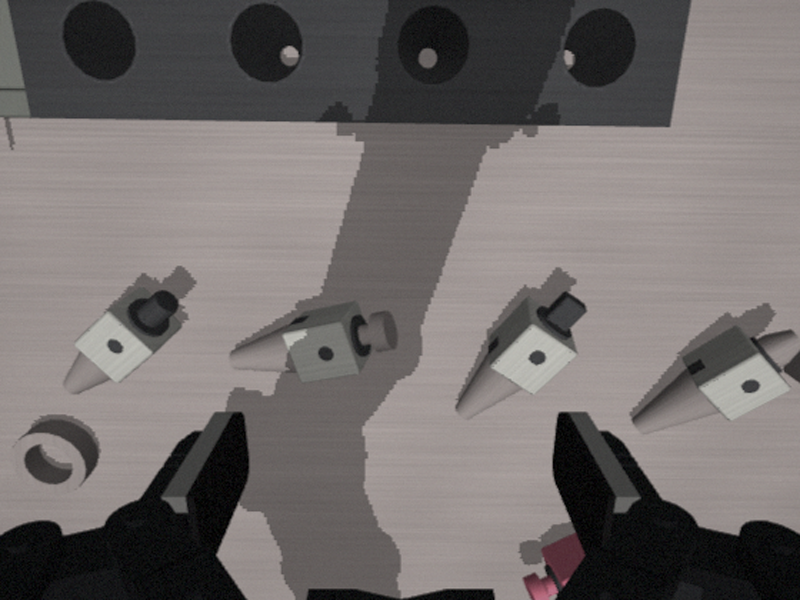

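The wrist view shows holders left to right with top faces centred at about (114,346), (325,350), (536,358) and (748,386). The four sockets are at the top edge, and the setting ring is at (55,455). I'll work out the axes from the face corners.

```bash
cat > ax.py <<'E'
from h import *
def axis(m,T,c,sc=.7):
    """c: corners tipL, noseL, tipR, noseR (pixels in 800 picture) of top face; returns origin xy, azimuth"""
    P=[ray(m,T,u*sc,v*sc,z)[:2] for (u,v),z in zip(c,[.0425,.0534,.0425,.0534])]
    d1,d2=P[1]-P[0],P[3]-P[2]; cr=P[2]-P[0]; cr2=P[3]-P[1]
    d=d1+d2; e=cr+cr2; e=np.array([-e[1],e[0]]) ; e*=np.sign(e@d)
    az=np.degrees(np.arctan2(*(d/np.linalg.norm(d)+e/np.linalg.norm(e))[::-1]))
    u=np.array([np.cos(np.radians(az)),np.sin(np.radians(az))])
    cen=np.mean(P,0); # face centre = origin + 25*cos(.22)-22*sin(.22) along u
    print('az',az.round(1),'sep',np.degrees(np.arctan2(d[1],d[0])).round(1),np.degrees(np.arctan2(e[1],e[0])).round(1),'L',np.linalg.norm(d).round(4)/2,'W',np.linalg.norm(e).round(4)/2,'origin',(cen-u*(.0244-.0048)).round(4))
E
python3 - <<'E'
from ax import *
m,T=cam('wrist')
for c in [[(76,345),(105,310),(121,382),(151,350)],[(284,335),(351,318),(302,382),(363,372)],[(491,371),(536,323),(536,393),(577,351)],[(698,380),(757,353),(727,420),(790,383)]]: axis(m,T,c)
E
```

```text
az -46.3 sep -45.4 -47.1 L 0.0456 W 0.0418 origin [0.4609 0.1661]
az -74.2 sep -71.8 -76.6 L 0.05195 W 0.0418 origin [0.4667 0.0151]
az -30.9 sep -31.3 -30.5 L 0.0492 W 0.0393 origin [ 0.4503 -0.1496]
az -44.5 sep -44.3 -44.7 L 0.0463 W 0.0418 origin [ 0.4345 -0.3047]
```

```bash
cat >> h.py <<'E'
def gp(o,az,zb=.026):
    a=np.radians(az); return np.array([o[0]+np.cos(a)*zb*.976,o[1]+np.sin(a)*zb*.976,.021+zb*.218])
def pre(o,az,tilt=-30,back=.1,up=.001):
    Rt=tgt(az,tilt); g=gp(o,az)+[0,0,up]; return g-back*Rt.apply([0,0,1]),Rt
E
python3 - <<'E'
from h import *
g,Rt=pre([.4503,-.1496],-31); print(g); go(g,Rt)
E
```

```text
[ 0.42919311 -0.1369177   0.11427054]
clock 7.6 SHIFT total [-0.1245  0.0764  0.1754] | 0.228 rows 6
TURN x5 a [-1.65  5.85  6.16] t [-0.0155 -0.0053  0.0009] total [-8.3 29.2 30.8]
```

```bash
sed -i "s/R.from_euler('y',-tilt/R.from_euler('y',tilt/" h.py
python3 - <<'E'
from h import *
g,Rt=pre([.4503,-.1496],-31); print(g); go(g,Rt)
E
```

```text
[ 0.51490984 -0.18842151  0.11427054]
clock 7.6 SHIFT total [-0.0393  0.1288  0.1754] | 0.221 rows 6
TURN x5 a [ 1.65 -5.85  6.16] t [0.0155 0.0053 0.0009] total [  8.2 -29.2  30.8]
```

Request:
{"op": "arm_command", "data": {
  "plan": [
    {"claw": 0, "tx": -0.0066, "ty": 0.0215, "tz": 0.029, "ax": 0, "ay": 0, "az": 0},
    {"claw": 0, "tx": -0.0066, "ty": 0.0215, "tz": 0.029, "ax": 0, "ay": 0, "az": 0},
    {"claw": 0, "tx": -0.0066, "ty": 0.0215, "tz": 0.029, "ax": 0, "ay": 0, "az": 0},
    {"claw": 0, "tx": -0.0066, "ty": 0.0215, "tz": 0.029, "ax": 0, "ay": 0, "az": 0},
    {"claw": 0, "tx": -0.0066, "ty": 0.0215, "tz": 0.029, "ax": 0, "ay": 0, "az": 0},
    {"claw": 0, "tx": 0.0092, "ty": 0.0266, "tz": 0.0309, "ax": 1.65, "ay": -5.85, "az": 6.16},
    {"claw": 0, "tx": 0.0155, "ty": 0.0053, "tz": 0.0009, "ax": 1.65, "ay": -5.85, "az": 6.16},
    {"claw": 0, "tx": 0.0155, "ty": 0.0053, "tz": 0.0009, "ax": 1.65, "ay": -5.85, "az": 6.16},
    {"claw": 0, "tx": 0.0155, "ty": 0.0053, "tz": 0.0009, "ax": 1.65, "ay": -5.85, "az": 6.16},
    {"claw": 0, "tx": 0.0155, "ty": 0.0053, "tz": 0.0009, "ax": 1.65, "ay": -5.85, "az": 6.16}
  ]
}}

```text
clock: 8.42
tcp_pos: [0.5851, -0.2262, 0.251]
orientation: [-2.885, 0.654, 0.636]
contact_force: [0.3, -0.1, 0.8]
grip_width: 0.0854
gripper_force: 0.0
```

```bash
python3 - <<'E'
from h import *
print(r.get_obs()['joints'].round(2))
g,Rt=pre([.4503,-.1496],-31); go(g,Rt); g,Rt=pre([.4503,-.1496],-31,back=0); go(g,Rt)
im,m,T=snap('wrist','w3.png'); cv2.imwrite('pics/w3b.png',cv2.resize(im[:,:,::-1],(800,600),interpolation=cv2.INTER_CUBIC))
for d in r.tip_of('holder1','wrist')[:3]: print('H',round(d['confidence'],2),world(T,d['location']).round(4))
E
```

```text
[-0.22  0.85  0.81  1.67 -0.57  1.37 -1.22]
clock 8.4 SHIFT total [-0.0139 -0.0008  0.0027] | 0.014 rows 1
TURN x1 a [ 1.4  -4.8   5.15] t [0.0128 0.0044 0.0006] total [ 1.4 -4.8  5.1]
clock 8.4 SHIFT total [-0.0222 -0.0036  0.1023] | 0.105 rows 3
TURN x1 a [ 1.4  -4.8   5.15] t [0.0128 0.0044 0.0006] total [ 1.4 -4.8  5.1]
H 0.95 [ 0.257  -0.249   0.0213]
H 0.84 [ 0.4476 -0.1492  0.0227]
H 0.83 [ 0.4285 -0.3073  0.0185]
```

View pics/w3b.png

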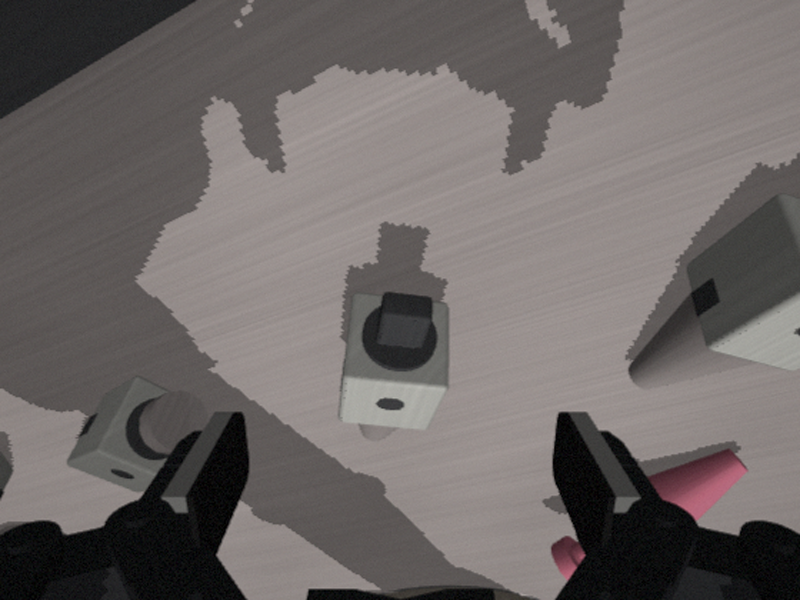

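The view was taken while the arm was still finishing its turn. Holder C sits centred between the fingers at (395,360), square enough to grasp, so I'll descend and grip.

Request:
{"op": "arm_command", "data": {
  "plan": [
    {"claw": 0, "tx": 0, "ty": 0, "tz": 0, "ax": 0, "ay": 0, "az": 0},
    {"claw": 0, "tx": 0, "ty": 0, "tz": 0.02, "ax": 0, "ay": 0, "az": 0},
    {"claw": 0, "tx": 0, "ty": 0, "tz": 0.03, "ax": 0, "ay": 0, "az": 0},
    {"claw": 0, "tx": 0, "ty": 0, "tz": 0.03, "ax": 0, "ay": 0, "az": 0},
    {"claw": 0, "tx": 0, "ty": 0, "tz": 0.02, "ax": 0, "ay": 0, "az": 0},
    {"claw": 0, "tx": 0, "ty": 0, "tz": 0, "ax": 0, "ay": 0, "az": 0},
    {"claw": 0, "tx": 0, "ty": 0, "tz": 0, "ax": 0, "ay": 0, "az": 0},
    {"claw": 0, "tx": 0, "ty": 0, "tz": 0, "ax": 0, "ay": 0, "az": 0},
    {"claw": 0, "tx": 0, "ty": 0, "tz": 0, "ax": 0, "ay": 0, "az": 0},
    {"claw": 0, "tx": 0, "ty": 0, "tz": 0, "ax": 0, "ay": 0, "az": 0}
  ]
}}

```text
clock: 9.35
tcp_pos: [0.5474, -0.2068, 0.1624]
orientation: [-2.889, 0.65, 0.626]
contact_force: [-0.9, 0.8, 0.2]
grip_width: 0.0857
gripper_force: 0.0
```

```bash
python3 - <<'E'
from h import *
o=r.get_obs();print(o['joints'].round(2),o['contact_force'].round(1))
g,Rt=pre([.4503,-.1496],-31,back=0); go(g,Rt)
E
```

```text
[-0.22  0.91  0.75  1.8  -0.65  1.18 -1.16] [-0.9  0.8  0.2]
clock 9.3 SHIFT total [-0.0226 -0.0043  0.0038] | 0.023 rows 1
TURN x1 a [ 1.4  -5.2   5.34] t [0.0139 0.0044 0.0007] total [ 1.4 -5.2  5.3]
```

Request:
{"op": "arm_command", "data": {
  "plan": [
    {"claw": 0, "tx": -0.003, "ty": 0, "tz": 0.0014, "ax": 0.47, "ay": -1.73, "az": 1.78},
    {"claw": 0, "tx": -0.003, "ty": 0, "tz": 0.0014, "ax": 0.47, "ay": -1.73, "az": 1.78},
    {"claw": 0, "tx": -0.003, "ty": 0, "tz": 0.0014, "ax": 0.47, "ay": -1.73, "az": 1.78},
    {"claw": 0, "tx": 0, "ty": 0, "tz": 0, "ax": 0, "ay": 0, "az": 0},
    {"claw": 0, "tx": 0, "ty": 0, "tz": 0, "ax": 0, "ay": 0, "az": 0},
    {"claw": 1, "tx": 0, "ty": 0, "tz": 0, "ax": 0, "ay": 0, "az": 0},
    {"claw": 1, "tx": 0, "ty": 0, "tz": 0, "ax": 0, "ay": 0, "az": 0},
    {"claw": 1, "tx": 0, "ty": 0, "tz": 0, "ax": 0, "ay": 0, "az": 0},
    {"claw": 1, "tx": 0, "ty": 0, "tz": 0, "ax": 0, "ay": 0, "az": 0},
    {"claw": 1, "tx": 0, "ty": 0, "tz": 0, "ax": 0, "ay": 0, "az": 0}
  ],
  "squeeze": 80
}}

```text
clock: 10.18
tcp_pos: [0.538, -0.2019, 0.1616]
orientation: [-2.801, 0.778, 0.754]
contact_force: [0.8, 0.1, 4.0]
grip_width: 0.0432
gripper_force: 79.6
```

```bash
python3 - <<'E'
from h import *
o=r.get_obs();print(o['joints'].round(2),o['contact_force'].round(1),o['grip_width'],o['gripper_force'])
g,Rt=pre([.4503,-.1496],-31,back=0); go(g,Rt)
# above socket1
p,Rc=pose(); 
h=p+Rc.apply([0,0,.155]); print(h)
go(h,tgt(-0.7,47.4))
E
```

```text
[-0.22  0.93  0.75  1.8  -0.65  1.28 -1.24] [0.8 0.1 4. ] 0.043161916277342824 79.57794534479035
clock 10.2 SHIFT total [ 0.0008  0.0004 -0.0007] | 0.001 rows 1
TURN x1 a [-0.    0.12 -0.03] t [-0.0003 -0.      0.    ] total [-0.   0.1 -0. ]
[ 0.47138446 -0.16180255  0.0274873 ]
clock 10.2 SHIFT total [0. 0. 0.] | 0.0 rows 0
TURN x11 a [ 0.45  6.87 -2.94] t [-0.0185  0.0017  0.0011] total [  4.9  75.6 -32.3]
```

Request:
{"op": "arm_command", "data": {
  "plan": [
    {"claw": 1, "tx": -0.008, "ty": 0, "tz": -0.0139, "ax": 0, "ay": 0, "az": 0},
    {"claw": 1, "tx": -0.016, "ty": 0, "tz": -0.0277, "ax": 0, "ay": 0, "az": 0},
    {"claw": 1, "tx": -0.016, "ty": 0, "tz": -0.0277, "ax": 0, "ay": 0, "az": 0},
    {"claw": 1, "tx": -0.016, "ty": 0, "tz": -0.0277, "ax": 0, "ay": 0, "az": 0},
    {"claw": 1, "tx": -0.016, "ty": 0, "tz": -0.0277, "ax": 0, "ay": 0, "az": 0},
    {"claw": 1, "tx": -0.008, "ty": 0, "tz": -0.0139, "ax": 0, "ay": 0, "az": 0},
    {"claw": 1, "tx": -0.0127, "ty": 0.0012, "tz": 0.0005, "ax": 0.31, "ay": 4.72, "az": -2.02},
    {"claw": 1, "tx": -0.0127, "ty": 0.0012, "tz": 0.0005, "ax": 0.31, "ay": 4.72, "az": -2.02},
    {"claw": 1, "tx": -0.0127, "ty": 0.0012, "tz": 0.0005, "ax": 0.31, "ay": 4.72, "az": -2.02},
    {"claw": 1, "tx": -0.0127, "ty": 0.0012, "tz": 0.0005, "ax": 0.31, "ay": 4.72, "az": -2.02}
  ]
}}

```text
clock: 11.02
tcp_pos: [0.4934, -0.1836, 0.3389]
orientation: [-2.961, 0.615, 0.258]
contact_force: [0.6, 0.1, -3.2]
grip_width: 0.0438
gripper_force: 81.2
```

Request:
{"op": "arm_command", "data": {
  "plan": [
    {"claw": 1, "tx": -0.0127, "ty": 0.0012, "tz": 0.0005, "ax": 0.31, "ay": 4.72, "az": -2.02},
    {"claw": 1, "tx": -0.0127, "ty": 0.0012, "tz": 0.0005, "ax": 0.31, "ay": 4.72, "az": -2.02},
    {"claw": 1, "tx": -0.0127, "ty": 0.0012, "tz": 0.0005, "ax": 0.31, "ay": 4.72, "az": -2.02},
    {"claw": 1, "tx": -0.0127, "ty": 0.0012, "tz": 0.0005, "ax": 0.31, "ay": 4.72, "az": -2.02},
    {"claw": 1, "tx": -0.0127, "ty": 0.0012, "tz": 0.0005, "ax": 0.31, "ay": 4.72, "az": -2.02},
    {"claw": 1, "tx": -0.0127, "ty": 0.0012, "tz": 0.0005, "ax": 0.31, "ay": 4.72, "az": -2.02},
    {"claw": 1, "tx": -0.0127, "ty": 0.0012, "tz": 0.0005, "ax": 0.31, "ay": 4.72, "az": -2.02},
    {"claw": 1, "tx": -0.0127, "ty": 0.0012, "tz": 0.0005, "ax": 0.31, "ay": 4.72, "az": -2.02},
    {"claw": 1, "tx": -0.0127, "ty": 0.0012, "tz": 0.0005, "ax": 0.31, "ay": 4.72, "az": -2.02},
    {"claw": 1, "tx": -0.0127, "ty": 0.0012, "tz": 0.0005, "ax": 0.31, "ay": 4.72, "az": -2.02}
  ]
}}

```text
clock: 11.85
tcp_pos: [0.3891, -0.1601, 0.3192]
orientation: [-2.971, 0.183, -0.86]
contact_force: [0.9, 0.8, -3.1]
grip_width: 0.0435
gripper_force: 81.3
```

```bash
cat >> h.py <<'E'
def sock(i):
    y=-.0295+(i-1.5)*.095; return np.array([.6775+.012*(y+.0295),y,.075])
def over(i,dz): return sock(i)+[0,0,.003+.026+dz]
E
python3 - <<'E'
from h import *
o=r.get_obs();print(o['joints'].round(2),o['contact_force'].round(1),o['grip_width'],o['gripper_force'])
go(over(1,.1),tgt(-0.7,47.4))
E
```

```text
[-0.22  0.1   0.57  2.42 -1.18  0.25 -0.26] [ 0.9  0.8 -3.1] 0.043480656818234625 81.2875709837499
clock 11.8 SHIFT total [ 0.1702 -0.103   0.0968] | 0.221 rows 6
TURN x3 a [ 0.    5.05 -2.22] t [-0.0136  0.0003  0.0006] total [ 0.  15.1 -6.7]
```

Request:
{"op": "arm_command", "data": {
  "plan": [
    {"claw": 1, "tx": 0.0243, "ty": -0.0147, "tz": 0.0138, "ax": 0, "ay": 0, "az": 0},
    {"claw": 1, "tx": 0.0243, "ty": -0.0147, "tz": 0.0138, "ax": 0, "ay": 0, "az": 0},
    {"claw": 1, "tx": 0.0243, "ty": -0.0147, "tz": 0.0138, "ax": 0, "ay": 0, "az": 0},
    {"claw": 1, "tx": 0.0243, "ty": -0.0147, "tz": 0.0138, "ax": 0, "ay": 0, "az": 0},
    {"claw": 1, "tx": 0.0243, "ty": -0.0147, "tz": 0.0138, "ax": 0, "ay": 0, "az": 0},
    {"claw": 1, "tx": 0.0243, "ty": -0.0147, "tz": 0.0138, "ax": 0, "ay": 0, "az": 0},
    {"claw": 1, "tx": 0.0243, "ty": -0.0147, "tz": 0.0138, "ax": 0, "ay": 0, "az": 0},
    {"claw": 1, "tx": -0.0136, "ty": 0.0003, "tz": 0.0006, "ax": 0, "ay": 5.05, "az": -2.22},
    {"claw": 1, "tx": -0.0136, "ty": 0.0003, "tz": 0.0006, "ax": 0, "ay": 5.05, "az": -2.22},
    {"claw": 1, "tx": -0.0136, "ty": 0.0003, "tz": 0.0006, "ax": 0, "ay": 5.05, "az": -2.22}
  ]
}}

```text
clock: 12.68
tcp_pos: [0.586, -0.0798, 0.3458]
orientation: [-2.926, 0.034, -1.084]
contact_force: [2.9, -4.2, -4.3]
grip_width: 0.0435
gripper_force: 81.6
```

Request:
{"op": "arm_command", "data": {
  "plan": [
    {"claw": 1, "tx": 0, "ty": 0, "tz": 0, "ax": 0, "ay": 0, "az": 0},
    {"claw": 1, "tx": 0, "ty": 0, "tz": 0, "ax": 0, "ay": 0, "az": 0},
    {"claw": 1, "tx": 0, "ty": 0, "tz": 0, "ax": 0, "ay": 0, "az": 0},
    {"claw": 1, "tx": 0, "ty": 0, "tz": 0, "ax": 0, "ay": 0, "az": 0},
    {"claw": 1, "tx": 0, "ty": 0, "tz": 0, "ax": 0, "ay": 0, "az": 0},
    {"claw": 1, "tx": 0, "ty": 0, "tz": 0, "ax": 0, "ay": 0, "az": 0},
    {"claw": 1, "tx": 0, "ty": 0, "tz": 0, "ax": 0, "ay": 0, "az": 0},
    {"claw": 1, "tx": 0, "ty": 0, "tz": 0, "ax": 0, "ay": 0, "az": 0},
    {"claw": 1, "tx": 0, "ty": 0, "tz": 0, "ax": 0, "ay": 0, "az": 0},
    {"claw": 1, "tx": 0, "ty": 0, "tz": 0, "ax": 0, "ay": 0, "az": 0}
  ]
}}

```text
clock: 13.52
tcp_pos: [0.588, -0.082, 0.3499]
orientation: [-2.92, 0.049, -1.095]
contact_force: [-0.7, 0.4, -3.5]
grip_width: 0.0432
gripper_force: 82.1
```

```bash
python3 - <<'E'
from h import *
o=r.get_obs();print(o['joints'].round(2),o['contact_force'].round(1),o['grip_width'],o['gripper_force'])
go(over(1,.1),tgt(-0.7,47.4))
go(over(1,.006),tgt(-0.7,47.4))
im,m,T=snap('scene','s4.png')
c=im[150:360,150:430]; cv2.imwrite('pics/s4b.png',cv2.resize(c[:,:,::-1],(800,600),interpolation=cv2.INTER_CUBIC))
for d in r.tip_of('socket1','scene'): print('S',round(d['confidence'],2),world(T,d['location']).round(4))
for d in r.tip_of('holder1','scene')[:5]: print('H',round(d['confidence'],2),world(T,d['location']).round(4))
E
```

```text
[-0.3   0.32  0.41  2.09 -1.37  0.17 -0.26] [-0.7  0.4 -3.5] 0.043221110255288554 82.14034839067608
clock 13.5 SHIFT total [-0.0291 -0.0023  0.0134] | 0.032 rows 1
TURN x1 a [-0.93  6.3  -1.67] t [-0.017  -0.0023  0.001 ] total [-0.9  6.3 -1.7]
clock 13.5 SHIFT total [-0.0909  0.0007  0.0842] | 0.124 rows 3
TURN x1 a [-0.93  6.3  -1.67] t [-0.017  -0.0023  0.001 ] total [-0.9  6.3 -1.7]
S 0.77 [ 0.678  -0.1695  0.0733]
S 0.7 [0.6807 0.0168 0.0792]
S 0.66 [0.6752 0.1155 0.0763]
S 0.59 [ 0.6778 -0.0781  0.0741]
H 0.93 [ 0.6934 -0.08    0.2032]
H 0.85 [0.4612 0.1669 0.0209]
H 0.84 [0.4678 0.013  0.0204]
H 0.71 [ 0.4297 -0.3072  0.0193]
H 0.65 [ 0.2535 -0.2516  0.0198]
```

View pics/s4b.png

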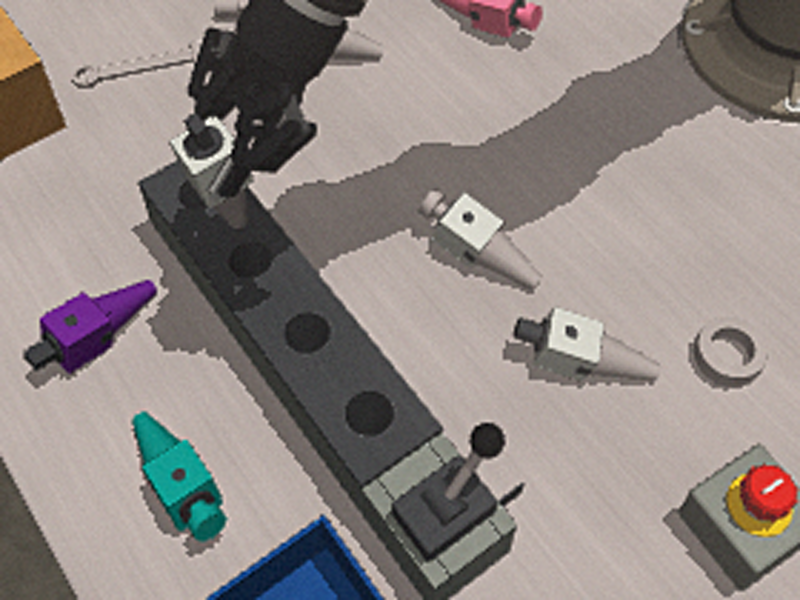

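The scene crop shows the holder nearly upright at (205,150), but joint 6 is at its limit. The stop cap is latched. I'll use socket 0 with a heading of -20°, which keeps the wrist off its singular direction.

```bash
python3 - <<'E'
from h import *
go(over(0,.1),tgt(-20,47.4),n=6)
p,Rc=pose(); print(R.from_matrix(Rc.as_matrix()).apply([0,0,1]))
E
```

```text
clock 13.7 SHIFT total [-0.0265  0.0926  0.0118] | 0.097 rows 3
TURN x6 a [-2.4   1.09  2.03] t [-0.0028 -0.0065  0.0002] total [-14.4   6.5  12.2]
[ 0.65776824  0.00968275 -0.75315814]
```

Request:
{"op": "arm_command", "data": {
  "plan": [
    {"claw": 1, "tx": -0.0028, "ty": -0.0065, "tz": 0.0002, "ax": -2.4, "ay": 1.09, "az": 2.03},
    {"claw": 1, "tx": -0.0028, "ty": -0.0065, "tz": 0.0002, "ax": -2.4, "ay": 1.09, "az": 2.03},
    {"claw": 1, "tx": -0.0028, "ty": -0.0065, "tz": 0.0002, "ax": -2.4, "ay": 1.09, "az": 2.03},
    {"claw": 1, "tx": -0.0028, "ty": -0.0065, "tz": 0.0002, "ax": -2.4, "ay": 1.09, "az": 2.03},
    {"claw": 1, "tx": -0.0028, "ty": -0.0065, "tz": 0.0002, "ax": -2.4, "ay": 1.09, "az": 2.03},
    {"claw": 1, "tx": -0.0028, "ty": -0.0065, "tz": 0.0002, "ax": -2.4, "ay": 1.09, "az": 2.03},
    {"claw": 1, "tx": 0, "ty": 0.02, "tz": 0, "ax": 0, "ay": 0, "az": 0},
    {"claw": 1, "tx": 0, "ty": 0.03, "tz": 0, "ax": 0, "ay": 0, "az": 0},
    {"claw": 1, "tx": 0, "ty": 0.02, "tz": 0, "ax": 0, "ay": 0, "az": 0},
    {"claw": 1, "tx": 0, "ty": 0, "tz": 0, "ax": 0, "ay": 0, "az": 0}
  ]
}}

```text
clock: 14.5
tcp_pos: [0.573, -0.1131, 0.3762]
orientation: [2.749, -0.477, 1.104]
contact_force: [-0.4, -1.2, -3.0]
grip_width: 0.0433
gripper_force: 82.3
```

```bash
python3 - <<'E'
from h import *
o=r.get_obs();print(o['joints'].round(2),o['contact_force'].round(1),o['grip_width'],o['gripper_force'])
go(over(0,.1),tgt(-20,47.4))
go(over(0,.006),tgt(-20,47.4))
E
```

```text
[-0.82  0.42  1.08  2.13 -1.37  0.17 -0.55] [-0.4 -1.2 -3. ] 0.043323433173907036 82.26491892593913
clock 14.5 SHIFT total [-0.0355  0.0181  0.0502] | 0.064 rows 2
TURN x1 a [0.47 3.49 0.54] t [-0.0095  0.0012  0.0003] total [0.5 3.5 0.5]
clock 14.5 SHIFT total [-0.1007  0.0169  0.1179] | 0.156 rows 4
TURN x1 a [0.47 3.49 0.54] t [-0.0095  0.0012  0.0003] total [0.5 3.5 0.5]
```

```bash
python3 - <<'E'
from h import *
go([.62,.1,.26],tgt(20,8),n=14)
E
```

```text
clock 14.5 SHIFT total [-0.0993 -0.2178 -0.093 ] | 0.257 rows 7
TURN x14 a [ 1.31 -2.44 -2.59] t [0.0067 0.0034 0.0002] total [ 18.4 -34.2 -36.2]
```

Request:
{"op": "arm_command", "data": {
  "plan": [
    {"claw": 1, "tx": 0.0067, "ty": 0.0034, "tz": 0.0002, "ax": 1.31, "ay": -2.44, "az": -2.59},
    {"claw": 1, "tx": 0.0067, "ty": 0.0034, "tz": 0.0002, "ax": 1.31, "ay": -2.44, "az": -2.59},
    {"claw": 1, "tx": 0.0067, "ty": 0.0034, "tz": 0.0002, "ax": 1.31, "ay": -2.44, "az": -2.59},
    {"claw": 1, "tx": 0.0067, "ty": 0.0034, "tz": 0.0002, "ax": 1.31, "ay": -2.44, "az": -2.59},
    {"claw": 1, "tx": 0.0067, "ty": 0.0034, "tz": 0.0002, "ax": 1.31, "ay": -2.44, "az": -2.59},
    {"claw": 1, "tx": 0.0067, "ty": 0.0034, "tz": 0.0002, "ax": 1.31, "ay": -2.44, "az": -2.59},
    {"claw": 1, "tx": 0.0067, "ty": 0.0034, "tz": 0.0002, "ax": 1.31, "ay": -2.44, "az": -2.59},
    {"claw": 1, "tx": 0.0067, "ty": 0.0034, "tz": 0.0002, "ax": 1.31, "ay": -2.44, "az": -2.59},
    {"claw": 1, "tx": 0.0067, "ty": 0.0034, "tz": 0.0002, "ax": 1.31, "ay": -2.44, "az": -2.59},
    {"claw": 1, "tx": 0.0067, "ty": 0.0034, "tz": 0.0002, "ax": 1.31, "ay": -2.44, "az": -2.59}
  ]
}}

```text
clock: 15.33
tcp_pos: [0.6279, -0.146, 0.4106]
orientation: [3.07, 0.263, 0.488]
contact_force: [-0.4, 0.1, -3.5]
grip_width: 0.0434
gripper_force: 82.1
```

Request:
{"op": "arm_command", "data": {
  "plan": [
    {"claw": 1, "tx": 0.0067, "ty": 0.0034, "tz": 0.0002, "ax": 1.31, "ay": -2.44, "az": -2.59},
    {"claw": 1, "tx": 0.0067, "ty": 0.0034, "tz": 0.0002, "ax": 1.31, "ay": -2.44, "az": -2.59},
    {"claw": 1, "tx": 0.0067, "ty": 0.0034, "tz": 0.0002, "ax": 1.31, "ay": -2.44, "az": -2.59},
    {"claw": 1, "tx": 0.0067, "ty": 0.0034, "tz": 0.0002, "ax": 1.31, "ay": -2.44, "az": -2.59},
    {"claw": 1, "tx": 0, "ty": -0.0385, "tz": 0, "ax": 0, "ay": 0, "az": 0},
    {"claw": 1, "tx": 0, "ty": -0.0385, "tz": 0, "ax": 0, "ay": 0, "az": 0},
    {"claw": 1, "tx": 0, "ty": -0.0385, "tz": 0, "ax": 0, "ay": 0, "az": 0},
    {"claw": 1, "tx": 0, "ty": -0.0385, "tz": 0, "ax": 0, "ay": 0, "az": 0},
    {"claw": 1, "tx": 0, "ty": -0.0385, "tz": 0, "ax": 0, "ay": 0, "az": 0},
    {"claw": 1, "tx": 0, "ty": 0, "tz": 0, "ax": 0, "ay": 0, "az": 0}
  ]
}}

```text
clock: 16.17
tcp_pos: [0.5877, 0.0379, 0.4149]
orientation: [-3.051, -0.572, -0.205]
contact_force: [-0.2, 1.8, -4.7]
grip_width: 0.0435
gripper_force: 82.8
```

```bash
python3 - <<'E'
from h import *
o=r.get_obs();print(o['joints'].round(2),o['contact_force'].round(1),o['grip_width'],o['gripper_force'])
go([.62,.1,.26],tgt(25,8))
go([.62,.1,.26],tgt(25,47.4),n=14)
E
```

```text
[-1.02  0.56  1.22  1.85 -0.7   1.06 -0.74] [-0.2  1.8 -4.7] 0.04346712899360348 82.79068130304495
clock 16.2 SHIFT total [ 0.0311 -0.0452  0.0059] | 0.055 rows 2
TURN x1 a [ 0.17  0.22 -3.75] t [-0.0006  0.0005  0.    ] total [ 0.2  0.2 -3.7]
clock 16.2 SHIFT total [ 0.0311 -0.0452  0.0059] | 0.055 rows 2
TURN x14 a [ 0.1   2.83 -0.25] t [-0.0076  0.0003  0.0002] total [ 1.5 39.6 -3.5]
```

```bash
cat > fk.py <<'E'
import numpy as np
from scipy.spatial.transform import Rotation as R
from scipy.optimize import least_squares
D=[([-1.426,.477,.022,1.555,-.011,1.109,-.083],[.1688,.6536,.4047],[-.396,-3.116,.003]),
([-.856,.451,.109,1.86,-.064,.833,.604],[.4638,.3648,.3048],[.395,3.117,0]),
([-1.05,.31,.35,1.74,-.12,1.11,-.45],[.464,.3645,.4448],[1.973,2.444,.001]),
([-.74,.34,.94,1.84,-.31,1.12,-1.25],[.5529,-.0594,.4447],[-3.141,-.017,0]),
([-.22,.91,.75,1.8,-.65,1.18,-1.16],[.5474,-.2068,.1624],[-2.889,.65,.626]),
([-.22,.93,.75,1.8,-.65,1.28,-1.24],[.538,-.2019,.1616],[-2.801,.778,.754]),
([-.22,.1,.57,2.42,-1.18,.25,-.26],[.3891,-.1601,.3192],[-2.971,.183,-.86]),
([-.3,.32,.41,2.09,-1.37,.17,-.26],[.588,-.082,.3499],[-2.92,.049,-1.095]),
([-.82,.42,1.08,2.13,-1.37,.17,-.55],[.573,-.1131,.3762],[2.749,-.477,1.104]),
([-1.02,.56,1.22,1.85,-.7,1.06,-.74],[.5877,.0379,.4149],[-3.051,-.572,-.205])]
import itertools
def fk(x,s,q):
    M=R.identity(); p=np.zeros(3)
    L=x[:21].reshape(7,3)
    for i in range(7):
        ax='z' if i%2==0 else 'y'
        M=M*R.from_euler(ax,s[i]*q[i]+x[21+i]); p=p+M.apply(L[i])
    return p,M
def res(x,s):
    o=[]
    for q,p,w in D:
        a,M=fk(x,s,q); o+=list((a-p)*3)+list((M.inv()*R.from_rotvec(w)).as_rotvec())
    return np.r_[o,1e-3*x]
def fit():
    best=None
    x0=np.zeros(28); 
    for i,z in ((0,.3),(2,.5),(4,.45),(6,.2)): x0[i*3+2]=z
    for s in itertools.product([1],[1],[1,-1],[1,-1],[1,-1],[1],[1,-1]):
      for s1 in (1,-1):
        for o1 in (0,2.7):
          S=(s1,)+s[1:]; x=x0.copy(); x[21]=o1 if s1>0 else 0
          f=least_squares(res,x,args=(S,),max_nfev=60)
          if best is None or f.cost<best[0]: best=(f.cost,S,f.x)
    return best
if __name__=='__main__':
    b=fit(); print(b[0],b[1]); print(b[2][:21].reshape(7,3).round(3)); print(b[2][21:].round(3))
    np.savez('fk.npz',s=b[1],x=b[2])
E
time python3 fk.py
```

```text
0.0004090904838462365 (-1, 1, -1, 1, -1, 1, -1)
[[-0.004 -0.015  0.287]
 [ 0.001 -0.015  0.27 ]
 [-0.001 -0.015  0.27 ]
 [-0.001 -0.015  0.238]
 [ 0.004  0.002  0.238]
 [-0.001  0.002  0.074]
 [-0.003  0.     0.075]]
[-4.000e-03  1.000e-03 -0.000e+00 -5.000e-03 -4.000e-03  4.000e-03
  1.569e+00]
real	1m26.298s
user	1m26.711s
sys	0m0.066s
```

```bash
cat > ik.py <<'E'
from h import *
import fk
b=np.load('fk.npz'); S=b['s']; X=b['x']
lo=np.array([-2.96,-.34,-1.41,.24,-1.37,.17,-2.96]); hi=np.array([2.96,2.1,1.46,2.44,4.51,1.92,2.96])
from scipy.optimize import least_squares
def solve(p,M,q0,j3=None,w=0.02):
    l,h=lo+.02,hi-.02; q0=np.clip(q0,l+.001,h-.001)
    def f(q):
        a,N=fk.fk(X,S,q); return np.r_[(a-p)*5,(N.inv()*M).as_rotvec(),(w*(q-q0)),[(q[2]-j3) if j3 is not None else 0]]
    s=least_squares(f,q0,bounds=(l,h)); return s.x,np.abs(s.fun[:6]).max()
def tcp(g,M): return np.array(g)-M.apply([0,0,.155])
E
python3 - <<'E'
from ik import *
q=np.array(r.get_obs()['joints']); a,N=fk.fk(X,S,q); print((a-pose()[0]).round(4),q.round(2))
for tilt in (47.4,37.4):
  for i in (3,0):
    for hd in (-40,-20,0,20,40,60,90):
      M=tgt(hd,tilt); best=[]
      for j5 in (-.7,1.,3.):
        for j3 in (-.9,0,.9):
          x,e=solve(tcp(over(i,.0),M),M,[-.5,.6,j3,1.9,j5,.5,0],j3,.001)
          if e<.01: best.append((round(np.min(np.minimum(x-lo,hi-x)),2),x.round(2)))
      best.sort(key=lambda t:-t[0]); print(tilt,i,hd,len(best),[ (m,list(x)) for m,x in best[:2]])
E
```

```text
[ 0.0005 -0.0012 -0.0004] [-1.02  0.56  1.22  1.85 -0.7   1.06 -0.74]
47.4 3 -40 6 [(np.float64(0.51), [np.float64(0.08), np.float64(0.84), np.float64(-0.9), np.float64(1.91), np.float64(1.64), np.float64(1.34), np.float64(2.36)]), (np.float64(0.51), [np.float64(0.08), np.float64(0.84), np.float64(-0.9), np.float64(1.91), np.float64(1.64), np.float64(1.34), np.float64(2.36)])]
47.4 3 -20 4 [(np.float64(0.38), [np.float64(0.19), np.float64(0.77), np.float64(-0.9), np.float64(2.06), np.float64(1.87), np.float64(1.09), np.float64(2.47)]), (np.float64(0.38), [np.float64(0.19), np.float64(0.77), np.float64(-0.9), np.float64(2.06), np.float64(1.87), np.float64(1.09), np.float64(2.47)])]
47.4 3 0 4 [(np.float64(0.3), [np.float64(0.34), np.float64(0.73), np.float64(-0.9), np.float64(2.14), np.float64(2.14), np.float64(0.8), np.float64(2.58)]), (np.float64(0.3), [np.float64(0.34), np.float64(0.73), np.float64(-0.9), np.float64(2.14), np.float64(2.14), np.float64(0.8), np.float64(2.58)])]
47.4 3 20 3 [(np.float64(0.28), [np.float64(0.5), np.float64(0.73), np.float64(-0.9), np.float64(2.14), np
[... 6767 characters left out ...]
.0), np.float64(1.87), np.float64(-1.12), np.float64(0.64), np.float64(0.45)])]
37.4 0 60 4 [(np.float64(0.51), [np.float64(1.01), np.float64(0.91), np.float64(-0.9), np.float64(1.65), np.float64(0.02), np.float64(0.72), np.float64(-0.15)]), (np.float64(0.51), [np.float64(1.01), np.float64(0.91), np.float64(-0.9), np.float64(1.65), np.float64(0.02), np.float64(0.72), np.float64(-0.15)])]
37.4 0 90 6 [(np.float64(0.68), [np.float64(0.41), np.float64(0.83), np.float64(0.0), np.float64(1.44), np.float64(-0.63), np.float64(1.24), np.float64(0.73)]), (np.float64(0.68), [np.float64(0.41), np.float64(0.83), np.float64(-0.0), np.float64(1.44), np.float64(-0.63), np.float64(1.24), np.float64(0.73)])]
```

```bash
cat >> ik.py <<'E'
def sim(seq,n=8,q=None):
    """seq of (grasp,R): straight interpolation with nearest-joint IK; prints joints/margins at ends"""
    from scipy.spatial.transform import Slerp
    q=np.array(r.get_obs()['joints']) if q is None else np.array(q)
    p,Rc=fk.fk(X,S,q); g0=p+Rc.apply([0,0,.155])
    for g,M in seq:
        sl=Slerp([0,1],R.concatenate([Rc,M])); worst=9;er=0
        for t in np.linspace(0,1,n+1)[1:]:
            Mt=sl(t); q,e=solve(tcp(g0+(np.array(g)-g0)*t,Mt),Mt,q); worst=min(worst,np.min(np.minimum(q-lo,hi-q))); er=max(er,e)
        print('sim',q.round(2),'margin',worst.round(2),'err',er.round(3)); g0,Rc=np.array(g),M
    return q
E
python3 - <<'E'
from ik import *
M=tgt(90,47.4)
sim([(over(3,.12),tgt(60,10)),(over(3,.12),tgt(90,20)),(over(3,.12),M),(over(3,0),M)])
go(over(3,.12),tgt(60,10)); go(over(3,.12),tgt(90,47.4))
E
```

```text
sim [-0.8   0.63  0.9   1.68 -0.74  1.07 -0.17] margin 0.28 err 0.0
sim [-0.57  0.61  0.69  1.63 -0.8   1.18  0.41] margin 0.57 err 0.0
sim [-0.26  0.67  0.5   1.66 -1.16  1.37  0.72] margin 0.21 err 0.0
sim [-0.23  0.82  0.44  1.69 -1.25  1.28  0.89] margin 0.12 err 0.0
clock 16.2 SHIFT total [ 0.0856 -0.0356  0.0496] | 0.105 rows 3
TURN x6 a [ 0.94  0.34 -6.39] t [-0.0008  0.0026  0.    ] total [  5.7   2.  -38.3]
clock 16.2 SHIFT total [ 0.0856 -0.0356  0.0496] | 0.105 rows 3
TURN x9 a [ 3.57  3.83 -6.91] t [-0.0097  0.0102  0.0006] total [ 32.1  34.5 -62.2]
```

Request:
{"op": "arm_command", "data": {
  "plan": [
    {"claw": 1, "tx": 0.0285, "ty": -0.0119, "tz": 0.0165, "ax": 0, "ay": 0, "az": 0},
    {"claw": 1, "tx": 0.0285, "ty": -0.0119, "tz": 0.0165, "ax": 0, "ay": 0, "az": 0},
    {"claw": 1, "tx": 0.0285, "ty": -0.0119, "tz": 0.0165, "ax": 0, "ay": 0, "az": 0},
    {"claw": 1, "tx": -0.0057, "ty": 0.0056, "tz": 0.0002, "ax": 2.01, "ay": 2.16, "az": -3.89},
    {"claw": 1, "tx": -0.0057, "ty": 0.0056, "tz": 0.0002, "ax": 2.01, "ay": 2.16, "az": -3.89},
    {"claw": 1, "tx": -0.0057, "ty": 0.0056, "tz": 0.0002, "ax": 2.01, "ay": 2.16, "az": -3.89},
    {"claw": 1, "tx": -0.0057, "ty": 0.0056, "tz": 0.0002, "ax": 2.01, "ay": 2.16, "az": -3.89},
    {"claw": 1, "tx": -0.0057, "ty": 0.0056, "tz": 0.0002, "ax": 2.01, "ay": 2.16, "az": -3.89},
    {"claw": 1, "tx": -0.0057, "ty": 0.0056, "tz": 0.0002, "ax": 2.01, "ay": 2.16, "az": -3.89},
    {"claw": 1, "tx": -0.0057, "ty": 0.0056, "tz": 0.0002, "ax": 2.01, "ay": 2.16, "az": -3.89}
  ]
}}

```text
clock: 17.0
tcp_pos: [0.651, 0.0401, 0.3658]
orientation: [-2.561, -1.179, -0.506]
contact_force: [-0.1, -0.5, -4.8]
grip_width: 0.0438
gripper_force: 83.0
```

Request:
{"op": "arm_command", "data": {
  "plan": [
    {"claw": 1, "tx": -0.0057, "ty": 0.0056, "tz": 0.0002, "ax": 2.01, "ay": 2.16, "az": -3.89},
    {"claw": 1, "tx": -0.0057, "ty": 0.0056, "tz": 0.0002, "ax": 2.01, "ay": 2.16, "az": -3.89},
    {"claw": 1, "tx": -0.0057, "ty": 0.0056, "tz": 0.0002, "ax": 2.01, "ay": 2.16, "az": -3.89},
    {"claw": 1, "tx": -0.0057, "ty": 0.0056, "tz": 0.0002, "ax": 2.01, "ay": 2.16, "az": -3.89},
    {"claw": 1, "tx": -0.0057, "ty": 0.0056, "tz": 0.0002, "ax": 2.01, "ay": 2.16, "az": -3.89},
    {"claw": 1, "tx": -0.0057, "ty": 0.0056, "tz": 0.0002, "ax": 2.01, "ay": 2.16, "az": -3.89},
    {"claw": 1, "tx": -0.0057, "ty": 0.0056, "tz": 0.0002, "ax": 2.01, "ay": 2.16, "az": -3.89},
    {"claw": 1, "tx": -0.0057, "ty": 0.0056, "tz": 0.0002, "ax": 2.01, "ay": 2.16, "az": -3.89},
    {"claw": 1, "tx": -0.0057, "ty": 0.0056, "tz": 0.0002, "ax": 2.01, "ay": 2.16, "az": -3.89},
    {"claw": 1, "tx": 0, "ty": 0, "tz": 0, "ax": 0, "ay": 0, "az": 0}
  ]
}}

```text
clock: 17.83
tcp_pos: [0.6798, -0.0159, 0.3294]
orientation: [-1.748, -1.73, -0.767]
contact_force: [-0.3, -0.0, -3.9]
grip_width: 0.0433
gripper_force: 83.2
```

```bash
python3 - <<'E'
from h import *
o=r.get_obs();print(o['joints'].round(2),o['contact_force'].round(1),o['grip_width'],o['gripper_force'])
go(over(3,.12),tgt(90,47.4))
go(over(3,.005),tgt(90,47.4))
im,m,T=snap('scene','s5.png')
print(pix(m,T,sock(3)),pix(m,T,sock(3)+[0,0,.1]))
for d in r.tip_of('holder1','scene')[:6]: print('H',round(d['confidence'],2),world(T,d['location']).round(4))
c=im[150:360,150:430]; cv2.imwrite('pics/s5b.png',cv2.resize(c[:,:,::-1],(800,600),interpolation=cv2.INTER_CUBIC))
E
```

```text
[-0.24  0.68  0.5   1.64 -1.15  1.38  0.73] [-0.3 -0.  -3.9] 0.043336034013333406 83.23383585404372
clock 17.8 SHIFT total [ 0.0105 -0.0028  0.0111] | 0.016 rows 1
TURN x1 a [ 0.74  0.3  -0.26] t [-0.0008  0.002   0.    ] total [ 0.7  0.3 -0.3]
clock 17.8 SHIFT total [-0.0737 -0.0034  0.0894] | 0.116 rows 3
TURN x1 a [ 0.74  0.3  -0.26] t [-0.0008  0.002   0.    ] total [ 0.7  0.3 -0.3]
[277.67514485 294.4608852 ] [276.5614935  275.32363688]
H 0.96 [ 0.2196 -0.4088  0.0244]
H 0.9 [0.6849 0.0991 0.1933]
H 0.86 [0.8342 0.0305 0.0164]
H 0.83 [ 0.8152 -0.1407  0.0249]
H 0.79 [0.4602 0.1667 0.0211]
H 0.74 [0.4681 0.0121 0.0185]
```

View pics/s5b.png

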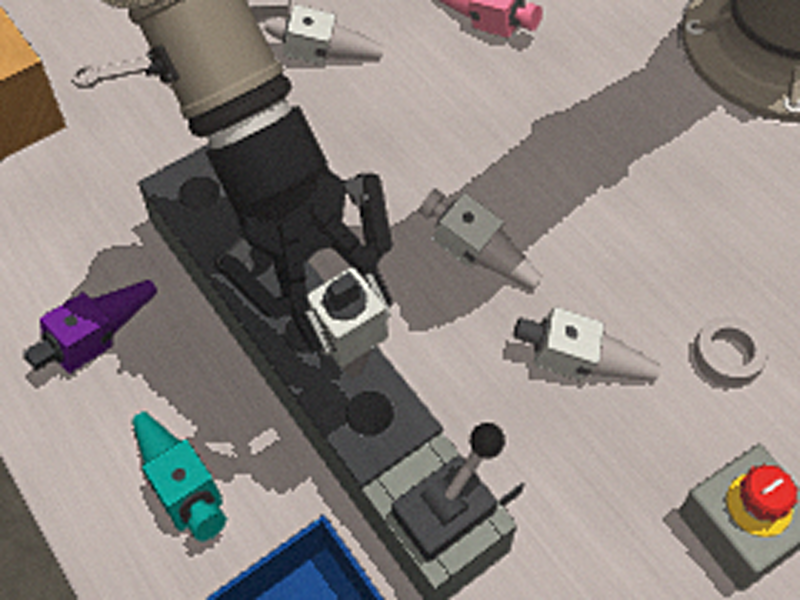

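The scene crop shows the holder upright above socket 3 at (350,330), held square. I'll insert it.

Request:
{"op": "arm_command", "data": {
  "plan": [
    {"claw": 1, "tx": 0.0048, "ty": 0, "tz": 0.0056, "ax": 0.37, "ay": 0.15, "az": -0.13},
    {"claw": 1, "tx": 0.0048, "ty": 0, "tz": 0.0056, "ax": 0.37, "ay": 0.15, "az": -0.13},
    {"claw": 1, "tx": -0.0088, "ty": 0, "tz": 0.0082, "ax": 0, "ay": 0, "az": 0},
    {"claw": 1, "tx": -0.0176, "ty": 0, "tz": 0.0163, "ax": 0, "ay": 0, "az": 0},
    {"claw": 1, "tx": -0.0176, "ty": 0, "tz": 0.0163, "ax": 0, "ay": 0, "az": 0},
    {"claw": 1, "tx": -0.0132, "ty": 0, "tz": 0.0122, "ax": 0, "ay": 0, "az": 0},
    {"claw": 1, "tx": -0.0088, "ty": 0, "tz": 0.0082, "ax": 0, "ay": 0, "az": 0},
    {"claw": 1, "tx": 0, "ty": 0, "tz": 0, "ax": 0, "ay": 0, "az": 0},
    {"claw": 1, "tx": 0, "ty": 0, "tz": 0, "ax": 0, "ay": 0, "az": 0},
    {"claw": 1, "tx": 0, "ty": 0, "tz": 0, "ax": 0, "ay": 0, "az": 0}
  ]
}}

```text
clock: 18.77
tcp_pos: [0.6797, 0.0015, 0.2415]
orientation: [-1.731, -1.733, -0.763]
contact_force: [-1.1, -1.4, -3.0]
grip_width: 0.0435
gripper_force: 83.1
```

```bash
python3 - <<'E'
from h import *
o=r.get_obs();print(o['joints'].round(2),o['contact_force'].round(1),o['grip_width'],o['gripper_force'])
go(over(3,.005),tgt(90,47.4))
im,m,T=snap('scene','s6.png')
for d in r.tip_of('holder1','scene')[:6]: print('H',round(d['confidence'],2),world(T,d['location']).round(4))
E
```

```text
[-0.23  0.79  0.46  1.68 -1.22  1.31  0.85] [-1.1 -1.4 -3. ] 0.04348745989915969 83.09829526115209
clock 18.8 SHIFT total [-0.0223 -0.0007  0.0168] | 0.028 rows 1
TURN x1 a [ 0.06 -0.07  0.08] t [0.0002 0.0002 0.    ] total [ 0.1 -0.1  0.1]
H 0.91 [0.4668 0.0139 0.019 ]
H 0.89 [ 0.2201 -0.4072  0.0211]
H 0.73 [ 0.8151 -0.1385  0.0199]
H 0.72 [0.8335 0.0268 0.0146]
H 0.67 [0.4614 0.169  0.0182]
H 0.63 [ 0.4279 -0.3107  0.0239]
```

Request:
{"op": "arm_command", "data": {
  "plan": [
    {"claw": 1, "tx": -0.0055, "ty": 0, "tz": 0.0042, "ax": 0, "ay": 0, "az": 0},
    {"claw": 1, "tx": -0.0055, "ty": 0, "tz": 0.0042, "ax": 0, "ay": 0, "az": 0},
    {"claw": 1, "tx": -0.0055, "ty": 0, "tz": 0.0042, "ax": 0, "ay": 0, "az": 0},
    {"claw": 1, "tx": -0.0055, "ty": 0, "tz": 0.0042, "ax": 0, "ay": 0, "az": 0},
    {"claw": 1, "tx": 0, "ty": 0, "tz": 0, "ax": 0, "ay": 0, "az": 0},
    {"claw": 1, "tx": 0, "ty": 0, "tz": 0, "ax": 0, "ay": 0, "az": 0},
    {"claw": 1, "tx": 0, "ty": 0, "tz": 0, "ax": 0, "ay": 0, "az": 0},
    {"claw": 1, "tx": 0, "ty": 0, "tz": 0, "ax": 0, "ay": 0, "az": 0},
    {"claw": 1, "tx": 0, "ty": 0, "tz": 0, "ax": 0, "ay": 0, "az": 0},
    {"claw": 1, "tx": 0, "ty": 0, "tz": 0, "ax": 0, "ay": 0, "az": 0}
  ]
}}

```text
clock: 19.7
tcp_pos: [0.679, -0.001, 0.2123]
orientation: [-1.732, -1.732, -0.76]
contact_force: [-2.0, 0.7, -7.7]
grip_width: 0.0434
gripper_force: 80.2
```

```bash
python3 - <<'E'
from h import *
o=r.get_obs();print(o['contact_force'].round(1),o['moment'].round(2),o['grip_width'],o['gripper_force'])
go(over(3,.005),tgt(90,47.4))
E
```

```text
[-2.   0.7 -7.7] [-1.78 -0.4   0.31] 0.04344403403490081 80.23361921310425
clock 19.7 SHIFT total [ 0.0011  0.0004 -0.0012] | 0.002 rows 1
TURN x1 a [-0.05 -0.01 -0.01] t [ 0.     -0.0001  0.    ] total [-0. -0. -0.]
```

Request:
{"op": "arm_command", "data": {
  "plan": [
    {"claw": 0.3, "tx": 0, "ty": 0, "tz": 0, "ax": 0, "ay": 0, "az": 0},
    {"claw": 0, "tx": 0, "ty": 0, "tz": 0, "ax": 0, "ay": 0, "az": 0},
    {"claw": 0, "tx": 0, "ty": 0, "tz": 0, "ax": 0, "ay": 0, "az": 0},
    {"claw": 0, "tx": 0, "ty": 0, "tz": 0, "ax": 0, "ay": 0, "az": 0},
    {"claw": 0, "tx": 0, "ty": 0, "tz": -0.02, "ax": 0, "ay": 0, "az": 0},
    {"claw": 0, "tx": 0, "ty": 0, "tz": -0.03, "ax": 0, "ay": 0, "az": 0},
    {"claw": 0, "tx": 0, "ty": 0, "tz": -0.04, "ax": 0, "ay": 0, "az": 0},
    {"claw": 0, "tx": 0, "ty": 0, "tz": -0.04, "ax": 0, "ay": 0, "az": 0},
    {"claw": 0, "tx": 0, "ty": 0, "tz": -0.03, "ax": 0, "ay": 0, "az": 0},
    {"claw": 0, "tx": 0, "ty": 0, "tz": 0, "ax": 0, "ay": 0, "az": 0}
  ]
}}

```text
clock: 20.53
tcp_pos: [0.6791, -0.1278, 0.3278]
orientation: [-1.744, -1.734, -0.769]
contact_force: [0.0, -0.5, 0.9]
grip_width: 0.0852
gripper_force: 0.0
```

```bash
python3 - <<'E'
from h import *
for c in ('wrist','scene'):
    im,m,T=snap(c,c+'7.png')
    for d in r.tip_of('holder1',c)[:7]:
        w=world(T,d['location'])
        if w[2]>.05: print(c,'H',round(d['confidence'],2),w.round(4))
    u,v=pix(m,T,sock(3)+[0,0,.04]).astype(int); print(u,v)
    cr=im[max(v-90,0):v+90,max(u-120,0):u+120]; cv2.imwrite(f'pics/{c}7b.png',cr[:,:,::-1])
a=cv2.imread('pics/wrist7b.png');b=cv2.imread('pics/scene7b.png')
f=lambda x:cv2.resize(x,(400,300),interpolation=cv2.INTER_CUBIC); cv2.imwrite('pics/m7.png',np.hstack([f(a),f(b)]))
o=r.get_obs();print(o['joints'].round(2),o['contact_force'])
E
```

```text
wrist H 0.8 [0.6734 0.1149 0.0747]
275 183
scene H 0.67 [0.6804 0.1142 0.0727]
277 287
[-0.1   0.74  0.53  1.57 -1.1   1.5   0.81] [ 0.00484292 -0.69865257 -0.37154912]
```

View pics/m7.png

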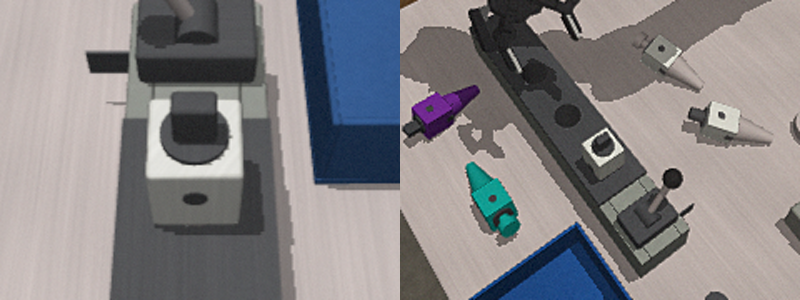

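Both crops show the holder upright in socket 3, with its body down on the rack top. Next I'll check whether the remaining picks are reachable.

```bash
python3 - <<'E'
from ik import *
H={'A':([.4609,.1661],-46.3),'B':([.4667,.0151],-74.2),'D':([.4325,-.306],-44.5)}
qc=np.array(r.get_obs()['joints'])
for k,(o,az) in H.items():
  for fl in (0,1):
    for tilt in (-30,-40):
      M=tgt(az+180*fl,tilt*(1-2*fl)); best=None
      for j3 in (-.6,0,.6):
        for j7 in (-2.5,0,):
          x,e=solve(tcp(gp(o,az),M),M,[-.4,.8,j3,1.8,-.3,1.2,j7],j3,.001); mg=np.min(np.minimum(x-lo,hi-x))
          if e<.01 and (best is None or mg>best[0]): best=(mg,x.round(2))
      print(k,fl,tilt,best)
E
```

```text
A 0 -30 (np.float64(0.5194798885402425), array([-0.16,  0.7 , -0.  ,  1.92, -0.55,  0.92, -2.12]))
A 0 -40 (np.float64(0.5913020925296426), array([-0.1 ,  0.78, -0.  ,  1.85, -0.61,  1.08, -2.03]))
A 1 -30 (np.float64(0.5474703560274305), array([ 0.28,  0.78, -0.6 ,  1.89, -0.05,  0.85,  0.57]))
A 1 -40 (np.float64(0.618900628598475), array([ 0.33,  0.86, -0.6 ,  1.82, -0.15,  0.98,  0.69]))
B 0 -30 (np.float64(0.40575474235451336), array([ 0.19,  0.65,  0.  ,  2.03, -0.65,  0.82, -2.14]))
B 0 -40 (np.float64(0.490723022654874), array([ 0.72,  0.82, -0.6 ,  1.94, -0.24,  0.85, -2.47]))
B 1 -30 (np.float64(0.43578906739882717), array([ 0.65,  0.73, -0.6 ,  2.  , -0.14,  0.73,  0.52]))
B 1 -40 (np.float64(0.49426403807510066), array([ 0.71,  0.81, -0.6 ,  1.95, -0.25,  0.84,  0.67]))
D 0 -30 (np.float64(0.6952260241623462), array([ 0.57,  0.83,  0.  ,  1.6 , -0.11,  1.22, -1.71]))
D 0 -40 (np.float64(0.49318577102410943), array([ 0.58,  0.93,  0.  ,  1.48, -0.13,  1.43, -1.7 ]))
D 1 -30 (np.float64(0.6993305484372647), array([ 0.57,  0.82, -0.  ,  1.62, -0.11,  1.22,  1.43]))
D 1 -40 (np.float64(0.4962736924859532), array([ 0.58,  0.92, -0.  ,  1.49, -0.13,  1.42,  1.44]))
```

```bash
python3 - <<'E'
from ik import *
o,az=[.4667,.0151],-74.2
pg,M=pre(o,az,-40,.10); g0,_=pre(o,az,-40,0)
sim([([.56,-.02,.22],tgt(30,0)),(pg,tgt(-40,0)),(pg,M),(g0,M)])
go([.56,-.02,.22],tgt(30,0),n=17)
E
```

```text
sim [-0.92  0.6   1.2   1.92 -0.64  1.08 -0.5 ] margin 0.26 err 0.0
sim [-0.87  0.86  1.3   2.15 -1.04  1.01 -1.25] margin 0.16 err 0.0
sim [-0.35  0.97  1.05  1.93 -1.11  1.64 -1.61] margin 0.19 err 0.0
sim [-0.42  1.04  0.96  2.03 -1.24  1.53 -1.56] margin 0.13 err 0.0
clock 20.7 SHIFT total [-0.0079 -0.1189 -0.0142] | 0.12 rows 3
TURN x17 a [-1.46 -2.53  3.32] t [ 0.0069 -0.0038  0.0002] total [-24.9 -43.   56.4]
```

Request:
{"op": "arm_command", "data": {
  "plan": [
    {"claw": 0, "tx": -0.0026, "ty": -0.0396, "tz": -0.0047, "ax": 0, "ay": 0, "az": 0},
    {"claw": 0, "tx": -0.0026, "ty": -0.0396, "tz": -0.0047, "ax": 0, "ay": 0, "az": 0},
    {"claw": 0, "tx": -0.0026, "ty": -0.0396, "tz": -0.0047, "ax": 0, "ay": 0, "az": 0},
    {"claw": 0, "tx": 0.0069, "ty": -0.0038, "tz": 0.0002, "ax": -1.46, "ay": -2.53, "az": 3.32},
    {"claw": 0, "tx": 0.0069, "ty": -0.0038, "tz": 0.0002, "ax": -1.46, "ay": -2.53, "az": 3.32},
    {"claw": 0, "tx": 0.0069, "ty": -0.0038, "tz": 0.0002, "ax": -1.46, "ay": -2.53, "az": 3.32},
    {"claw": 0, "tx": 0.0069, "ty": -0.0038, "tz": 0.0002, "ax": -1.46, "ay": -2.53, "az": 3.32},
    {"claw": 0, "tx": 0.0069, "ty": -0.0038, "tz": 0.0002, "ax": -1.46, "ay": -2.53, "az": 3.32},
    {"claw": 0, "tx": 0.0069, "ty": -0.0038, "tz": 0.0002, "ax": -1.46, "ay": -2.53, "az": 3.32},
    {"claw": 0, "tx": 0.0069, "ty": -0.0038, "tz": 0.0002, "ax": -1.46, "ay": -2.53, "az": 3.32}
  ]
}}

```text
clock: 21.57
tcp_pos: [0.5427, -0.0916, 0.3551]
orientation: [-2.33, -1.45, -0.493]
contact_force: [-0.6, 0.0, 0.5]
grip_width: 0.0857
gripper_force: 0.0
```

Request:
{"op": "arm_command", "data": {
  "plan": [
    {"claw": 0, "tx": 0.0069, "ty": -0.0038, "tz": 0.0002, "ax": -1.46, "ay": -2.53, "az": 3.32},
    {"claw": 0, "tx": 0.0069, "ty": -0.0038, "tz": 0.0002, "ax": -1.46, "ay": -2.53, "az": 3.32},
    {"claw": 0, "tx": 0.0069, "ty": -0.0038, "tz": 0.0002, "ax": -1.46, "ay": -2.53, "az": 3.32},
    {"claw": 0, "tx": 0.0069, "ty": -0.0038, "tz": 0.0002, "ax": -1.46, "ay": -2.53, "az": 3.32},
    {"claw": 0, "tx": 0.0069, "ty": -0.0038, "tz": 0.0002, "ax": -1.46, "ay": -2.53, "az": 3.32},
    {"claw": 0, "tx": 0.0069, "ty": -0.0038, "tz": 0.0002, "ax": -1.46, "ay": -2.53, "az": 3.32},
    {"claw": 0, "tx": 0.0069, "ty": -0.0038, "tz": 0.0002, "ax": -1.46, "ay": -2.53, "az": 3.32},
    {"claw": 0, "tx": 0.0069, "ty": -0.0038, "tz": 0.0002, "ax": -1.46, "ay": -2.53, "az": 3.32},
    {"claw": 0, "tx": 0.0069, "ty": -0.0038, "tz": 0.0002, "ax": -1.46, "ay": -2.53, "az": 3.32},
    {"claw": 0, "tx": 0.0069, "ty": -0.0038, "tz": 0.0002, "ax": -1.46, "ay": -2.53, "az": 3.32}
  ]
}}

```text
clock: 22.4
tcp_pos: [0.559, -0.0184, 0.374]
orientation: [3.033, 0.812, -0.006]
contact_force: [0.4, 0.2, 0.1]
grip_width: 0.0854
gripper_force: 0.0
```

```bash
python3 - <<'E'
from ik import *
im,m,T=snap('wrist','w8.png')
for d in r.tip_of('holder1','wrist')[:6]: print('H',round(d['confidence'],2),world(T,d['location']).round(4))
print(r.get_obs()['joints'].round(2))
o,az=[.4667,.0151],-74.2
pg,M=pre(o,az,-40,.10)
go(pg,tgt(-40,0),n=14)
sim([(pg,tgt(-40,0)),(pg,M)])
E
```

```text
H 0.76 [0.4689 0.0214 0.0243]
H 0.64 [0.4576 0.1688 0.0217]
[-0.89  0.55  1.12  1.91 -0.57  1.05 -0.56]
clock 22.5 SHIFT total [-0.0858  0.0123  0.1144] | 0.144 rows 4
TURN x14 a [0.01 0.01 5.02] t [-0.  0.  0.] total [ 0.2  0.2 70.3]
sim [-0.85  0.8   1.25  2.15 -0.98  0.96 -1.29] margin 0.21 err 0.0
sim [-0.33  0.93  1.    1.93 -1.08  1.61 -1.64] margin 0.24 err 0.0
```

Request:
{"op": "arm_command", "data": {
  "plan": [
    {"claw": 0, "tx": -0.0215, "ty": 0.0031, "tz": 0.0286, "ax": 0, "ay": 0, "az": 0},
    {"claw": 0, "tx": -0.0215, "ty": 0.0031, "tz": 0.0286, "ax": 0, "ay": 0, "az": 0},
    {"claw": 0, "tx": -0.0215, "ty": 0.0031, "tz": 0.0286, "ax": 0, "ay": 0, "az": 0},
    {"claw": 0, "tx": -0.0215, "ty": 0.0031, "tz": 0.0286, "ax": 0, "ay": 0, "az": 0},
    {"claw": 0, "tx": 0, "ty": 0, "tz": 0, "ax": 0, "ay": 0, "az": 6},
    {"claw": 0, "tx": 0, "ty": 0, "tz": 0, "ax": 0, "ay": 0, "az": 6},
    {"claw": 0, "tx": 0, "ty": 0, "tz": 0, "ax": 0, "ay": 0, "az": 6},
    {"claw": 0, "tx": 0, "ty": 0, "tz": 0, "ax": 0, "ay": 0, "az": 6},
    {"claw": 0, "tx": 0, "ty": 0, "tz": 0, "ax": 0, "ay": 0, "az": 6},
    {"claw": 0, "tx": 0, "ty": 0, "tz": 0, "ax": 0, "ay": 0, "az": 6}
  ]
}}

```text
clock: 23.33
tcp_pos: [0.4904, -0.0743, 0.26]
orientation: [-3.136, 0.17, 0.001]
contact_force: [0.2, 0.5, 0.2]
grip_width: 0.0855
gripper_force: 0.0
```

```bash
python3 - <<'E'
from ik import *
print(r.get_obs()['joints'].round(2))
o,az=[.467,.0155],-74.2
pg,M=pre(o,az,-40,.10)
go(pg,M,n=16)
sim([(pg,M)])
E
```

```text
[-0.79  0.69  1.12  2.15 -0.86  0.86 -0.81]
clock 23.3 SHIFT total [ 0.0008 -0.0035  0.0008] | 0.004 rows 1
TURN x16 a [ 1.48 -2.19  4.07] t [0.0058 0.0042 0.0002] total [ 23.7 -35.1  65.1]
sim [-0.33  0.94  1.01  1.93 -1.09  1.62 -1.63] margin 0.28 err 0.0
```

Request:
{"op": "arm_command", "data": {
  "plan": [
    {"claw": 0, "tx": 0.0058, "ty": 0.0042, "tz": 0.0002, "ax": 1.48, "ay": -2.19, "az": 4.07},
    {"claw": 0, "tx": 0.0058, "ty": 0.0042, "tz": 0.0002, "ax": 1.48, "ay": -2.19, "az": 4.07},
    {"claw": 0, "tx": 0.0058, "ty": 0.0042, "tz": 0.0002, "ax": 1.48, "ay": -2.19, "az": 4.07},
    {"claw": 0, "tx": 0.0058, "ty": 0.0042, "tz": 0.0002, "ax": 1.48, "ay": -2.19, "az": 4.07},
    {"claw": 0, "tx": 0.0058, "ty": 0.0042, "tz": 0.0002, "ax": 1.48, "ay": -2.19, "az": 4.07},
    {"claw": 0, "tx": 0.0058, "ty": 0.0042, "tz": 0.0002, "ax": 1.48, "ay": -2.19, "az": 4.07},
    {"claw": 0, "tx": 0.0058, "ty": 0.0042, "tz": 0.0002, "ax": 1.48, "ay": -2.19, "az": 4.07},
    {"claw": 0, "tx": 0.0058, "ty": 0.0042, "tz": 0.0002, "ax": 1.48, "ay": -2.19, "az": 4.07},
    {"claw": 0, "tx": 0.0058, "ty": 0.0042, "tz": 0.0002, "ax": 1.48, "ay": -2.19, "az": 4.07},
    {"claw": 0, "tx": 0.0058, "ty": 0.0042, "tz": 0.0002, "ax": 1.48, "ay": -2.19, "az": 4.07}
  ]
}}

```text
clock: 24.17
tcp_pos: [0.524, -0.1335, 0.2441]
orientation: [-2.582, 1.137, 0.519]
contact_force: [-0.2, 0.0, -0.5]
grip_width: 0.0853
gripper_force: 0.0
```

Request:
{"op": "arm_command", "data": {
  "plan": [
    {"claw": 0, "tx": 0.0058, "ty": 0.0042, "tz": 0.0002, "ax": 1.48, "ay": -2.19, "az": 4.07},
    {"claw": 0, "tx": 0.0058, "ty": 0.0042, "tz": 0.0002, "ax": 1.48, "ay": -2.19, "az": 4.07},
    {"claw": 0, "tx": 0.0058, "ty": 0.0042, "tz": 0.0002, "ax": 1.48, "ay": -2.19, "az": 4.07},
    {"claw": 0, "tx": 0.0058, "ty": 0.0042, "tz": 0.0002, "ax": 1.48, "ay": -2.19, "az": 4.07},
    {"claw": 0, "tx": 0.0058, "ty": 0.0042, "tz": 0.0002, "ax": 1.48, "ay": -2.19, "az": 4.07},
    {"claw": 0, "tx": 0.0058, "ty": 0.0042, "tz": 0.0002, "ax": 1.48, "ay": -2.19, "az": 4.07},
    {"claw": 0, "tx": 0, "ty": 0, "tz": 0, "ax": 0, "ay": 0, "az": 0},
    {"claw": 0, "tx": 0, "ty": 0, "tz": 0, "ax": 0, "ay": 0, "az": 0},
    {"claw": 0, "tx": 0, "ty": 0, "tz": 0, "ax": 0, "ay": 0, "az": 0},
    {"claw": 0, "tx": 0, "ty": 0, "tz": 0, "ax": 0, "ay": 0, "az": 0}
  ]
}}

```text
clock: 25.0
tcp_pos: [0.5188, -0.1694, 0.2239]
orientation: [-2.094, 1.575, 0.758]
contact_force: [0.8, -0.3, 0.1]
grip_width: 0.0854
gripper_force: 0.0
```

```bash
python3 - <<'E'
from ik import *
print(r.get_obs()['joints'].round(2))
o,az=[.467,.0155],-74.2
pg,M=pre(o,az,-40,.0)
go(pg,M)
im,m,T=snap('wrist','w9.png')
for d in r.tip_of('holder1','wrist')[:6]: print('H',round(d['confidence'],2),world(T,d['location']).round(4))
cv2.imwrite('pics/w9b.png',cv2.resize(im[:,:,::-1],(800,600),interpolation=cv2.INTER_CUBIC))
# project expected axis points
for z in (-.062,0,.05,.076): print(z,(pix(m,T,gp(o,az,z))/.7).round())
sim([(pg,M)])
E
```

```text
[-0.33  0.95  1.02  1.91 -1.08  1.62 -1.62]
clock 25.0 SHIFT total [-0.0021 -0.0011  0.1025] | 0.102 rows 3
TURN x1 a [ 0.12 -0.14  0.27] t [0.0004 0.0003 0.    ] total [ 0.1 -0.1  0.3]
H 0.98 [0.4674 0.0213 0.0232]
H 0.94 [0.4627 0.1686 0.0225]
-0.062 [398. 361.]
0 [398. 334.]
0.05 [398. 302.]
0.076 [398. 280.]
sim [-0.41  1.02  0.93  2.03 -1.23  1.51 -1.58] margin 0.14 err 0.0
```

View pics/w9b.png

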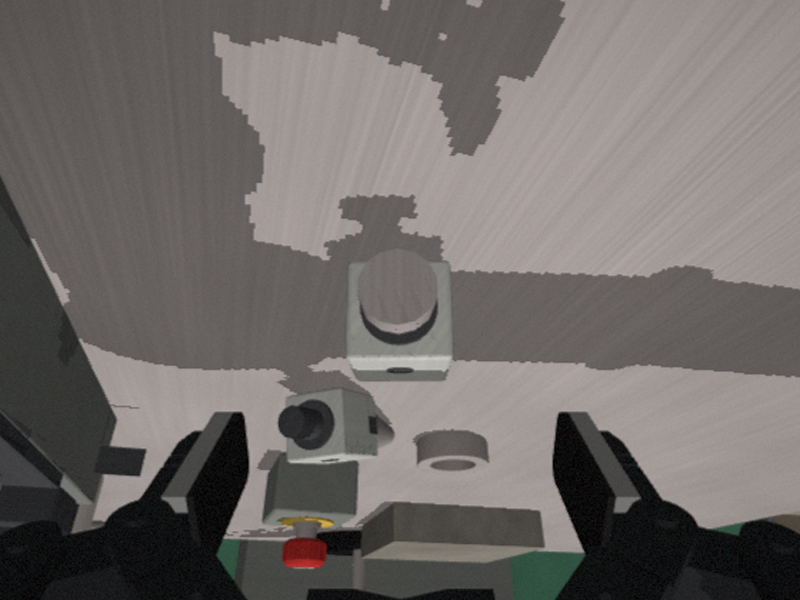

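The wrist view shows holder B (the disc nose) centred between the fingers at (398,300) and square to them. I'll descend and grip.

Request:
{"op": "arm_command", "data": {
  "plan": [
    {"claw": 0, "tx": -0.0015, "ty": 0, "tz": 0.02, "ax": 0, "ay": 0, "az": 0},
    {"claw": 0, "tx": -0.0015, "ty": 0, "tz": 0.035, "ax": 0, "ay": 0, "az": 0},
    {"claw": 0, "tx": -0.0015, "ty": -0.001, "tz": 0.03, "ax": 0, "ay": 0, "az": 0},
    {"claw": 0, "tx": -0.001, "ty": 0, "tz": 0.02, "ax": 0, "ay": 0, "az": 0},
    {"claw": 0, "tx": 0, "ty": 0, "tz": 0, "ax": 0, "ay": 0, "az": 0},
    {"claw": 0, "tx": 0, "ty": 0, "tz": 0, "ax": 0, "ay": 0, "az": 0},
    {"claw": 1, "tx": 0, "ty": 0, "tz": 0, "ax": 0, "ay": 0, "az": 0},
    {"claw": 1, "tx": 0, "ty": 0, "tz": 0, "ax": 0, "ay": 0, "az": 0},
    {"claw": 1, "tx": 0, "ty": 0, "tz": 0, "ax": 0, "ay": 0, "az": 0},
    {"claw": 1, "tx": 0, "ty": 0, "tz": 0, "ax": 0, "ay": 0, "az": 0}
  ],
  "squeeze": 80
}}

```text
clock: 25.93
tcp_pos: [0.5002, -0.102, 0.1477]
orientation: [-2.091, 1.579, 0.757]
contact_force: [-0.6, -1.5, 2.9]
grip_width: 0.0436
gripper_force: 80.4
```

```bash
python3 - <<'E'
from ik import *
o=r.get_obs(); print(o['joints'].round(2),o['contact_force'].round(1),o['grip_width'],o['gripper_force'])
p,Rc=pose(); h=p+Rc.apply([0,0,.155]); print(h.round(4))
up=[.52,-.02,.24]
q=sim([(h+[0,0,.1],Rc),(up,tgt(-20,10)),(over(2,.12),tgt(40,20)),(over(2,.12),tgt(90,37.4)),(over(2,.0),tgt(90,37.4))])
print(Rc.inv().apply([0,0,.1]).round(4))
E
```

```text
[-0.41  1.02  0.93  2.02 -1.23  1.51 -1.57] [-0.6 -1.5  2.9] 0.043555524484833 80.42920589447021
[ 0.4732 -0.0064  0.0287]
sim [-0.48  0.86  1.05  2.02 -1.1   1.59 -1.69] margin 0.16 err 0.0
sim [-1.21  0.49  1.44  2.1  -0.61  0.88 -1.38] margin 0.02 err 0.0
sim [-0.6   0.5   0.79  1.83 -0.83  0.86 -0.26] margin 0.1 err 0.0
sim [-0.16  0.63  0.47  1.6  -0.94  1.33  0.67] margin 0.42 err 0.0
sim [-0.12  0.78  0.41  1.66 -1.03  1.2   0.82] margin 0.34 err 0.0
[-0.0641 -0.0001 -0.0768]
```

```bash
python3 - <<'E'
from ik import *
p,Rc=pose(); h=p+Rc.apply([0,0,.155])
for x in (.56,.64):
  for w in (tgt(-20,10),tgt(-20,0),tgt(0,20)):
    print(x); sim([(h+[0,0,.12],Rc),([x,-.02,.23],Rc),([x,-.02,.23],w),(over(2,.12),tgt(90,37.4))])
E
```

```text
0.56
sim [-0.5   0.83  1.08  2.02 -1.08  1.61 -1.72] margin 0.16 err 0.0
sim [-0.46  0.81  1.11  1.76 -1.06  1.76 -1.91] margin 0.16 err 0.0
sim [-1.1   0.61  1.39  2.02 -0.75  0.93 -1.28] margin 0.07 err 0.0
sim [-0.24  0.66  0.59  1.61 -1.    1.38  0.71] margin 0.18 err 0.0
0.56
sim [-0.5   0.83  1.08  2.02 -1.08  1.61 -1.72] margin 0.16 err 0.0
sim [-0.46  0.81  1.11  1.76 -1.06  1.76 -1.91] margin 0.16 err 0.0
sim [-0.95  0.64  1.29  1.91 -0.69  1.13 -1.32] margin 0.17 err 0.0
sim [-0.21  0.65  0.55  1.61 -0.98  1.36  0.69] margin 0.26 err 0.0
0.56
sim [-0.5   0.83  1.08  2.02 -1.08  1.61 -1.72] margin 0.16 err 0.0
sim [-0.46  0.81  1.11  1.76 -1.06  1.76 -1.91] margin 0.16 err 0.0
sim [-1.14  0.41  1.33  2.15 -0.75  0.65 -0.92] margin 0.13 err 0.0
sim [-0.24  0.66  0.6   1.61 -1.    1.38  0.71] margin 0.29 err 0.0
0.64
sim [-0.5   0.83  1.08  2.02 -1.08  1.61 -1.72] margin 0.16 err 0.0
sim [-0.39  0.9   1.05  1.56 -1.13  1.81 -2.02] margin 0.11 err 0.0
sim [-0.94  0.72  1.29  1.84 -0.81  1.01 -1.29] margin 0.17 err 0.0
sim [-0.23  0.66  0.57  1.61 -0.99  1.37  0.7 ] margin 0.26 err 0.0
0.64
sim [-0.5   0.83  1.08  2.02 -1.08  1.61 -1.72] margin 0.16 err 0.0
sim [-0.39  0.9   1.05  1.56 -1.13  1.81 -2.02] margin 0.11 err 0.0
sim [-0.81  0.76  1.21  1.71 -0.76  1.22 -1.33] margin 0.16 err 0.0
sim [-0.21  0.65  0.54  1.61 -0.97  1.36  0.69] margin 0.32 err 0.0
0.64
sim [-0.5   0.83  1.08  2.02 -1.08  1.61 -1.72] margin 0.16 err 0.0
sim [-0.39  0.9   1.05  1.56 -1.13  1.81 -2.02] margin 0.11 err 0.0
sim [-0.95  0.55  1.2   1.98 -0.87  0.74 -0.88] margin 0.19 err 0.0
sim [-0.23  0.66  0.58  1.61 -0.99  1.37  0.7 ] margin 0.31 err 0.0
```

```bash
python3 - <<'E'
from ik import *
p,Rc=pose(); h=p+Rc.apply([0,0,.155]); print(Rc.inv().apply(np.array([.6,-.02,.24])-h-[0,0,.12]).round(4),(Rc.inv()*tgt(-20,0)).as_rotvec(degrees=True).round(1))
P=np.array([0,0,.155])
w=(Rc.inv()*tgt(-20,0)).as_rotvec(degrees=True)/14; print(w.round(2),(P-R.from_rotvec(w,degrees=True).apply(P)).round(4))
E
```

```text
[-0.0217 -0.1184 -0.1006] [-18.9  36.7 -51.8]
[-1.35  2.62 -3.7 ] [-0.0072 -0.0034  0.0002]
```

Request:
{"op": "arm_command", "data": {
  "plan": [
    {"claw": 1, "tx": -0.0192, "ty": 0, "tz": -0.023, "ax": 0, "ay": 0, "az": 0},
    {"claw": 1, "tx": -0.0192, "ty": 0, "tz": -0.023, "ax": 0, "ay": 0, "az": 0},
    {"claw": 1, "tx": -0.0192, "ty": 0, "tz": -0.023, "ax": 0, "ay": 0, "az": 0},
    {"claw": 1, "tx": -0.0192, "ty": 0, "tz": -0.023, "ax": 0, "ay": 0, "az": 0},
    {"claw": 1, "tx": -0.0043, "ty": -0.0237, "tz": -0.0201, "ax": 0, "ay": 0, "az": 0},
    {"claw": 1, "tx": -0.0043, "ty": -0.0237, "tz": -0.0201, "ax": 0, "ay": 0, "az": 0},
    {"claw": 1, "tx": -0.0043, "ty": -0.0237, "tz": -0.0201, "ax": 0, "ay": 0, "az": 0},
    {"claw": 1, "tx": -0.0043, "ty": -0.0237, "tz": -0.0201, "ax": 0, "ay": 0, "az": 0},
    {"claw": 1, "tx": -0.0043, "ty": -0.0237, "tz": -0.0201, "ax": 0, "ay": 0, "az": 0},
    {"claw": 1, "tx": -0.0072, "ty": -0.0034, "tz": 0.0002, "ax": -1.35, "ay": 2.62, "az": -3.7}
  ]
}}

```text
clock: 26.77
tcp_pos: [0.6317, -0.1103, 0.3644]
orientation: [-2.182, 1.526, 0.706]
contact_force: [-0.5, -0.2, -5.0]
grip_width: 0.0428
gripper_force: 83.5
```

Request:
{"op": "arm_command", "data": {
  "plan": [
    {"claw": 1, "tx": -0.0072, "ty": -0.0034, "tz": 0.0002, "ax": -1.35, "ay": 2.62, "az": -3.7},
    {"claw": 1, "tx": -0.0072, "ty": -0.0034, "tz": 0.0002, "ax": -1.35, "ay": 2.62, "az": -3.7},
    {"claw": 1, "tx": -0.0072, "ty": -0.0034, "tz": 0.0002, "ax": -1.35, "ay": 2.62, "az": -3.7},
    {"claw": 1, "tx": -0.0072, "ty": -0.0034, "tz": 0.0002, "ax": -1.35, "ay": 2.62, "az": -3.7},
    {"claw": 1, "tx": -0.0072, "ty": -0.0034, "tz": 0.0002, "ax": -1.35, "ay": 2.62, "az": -3.7},
    {"claw": 1, "tx": -0.0072, "ty": -0.0034, "tz": 0.0002, "ax": -1.35, "ay": 2.62, "az": -3.7},
    {"claw": 1, "tx": -0.0072, "ty": -0.0034, "tz": 0.0002, "ax": -1.35, "ay": 2.62, "az": -3.7},
    {"claw": 1, "tx": -0.0072, "ty": -0.0034, "tz": 0.0002, "ax": -1.35, "ay": 2.62, "az": -3.7},
    {"claw": 1, "tx": -0.0072, "ty": -0.0034, "tz": 0.0002, "ax": -1.35, "ay": 2.62, "az": -3.7},
    {"claw": 1, "tx": -0.0072, "ty": -0.0034, "tz": 0.0002, "ax": -1.35, "ay": 2.62, "az": -3.7}
  ]
}}

```text
clock: 27.6
tcp_pos: [0.614, -0.0381, 0.3913]
orientation: [-2.934, 0.812, 0.19]
contact_force: [0.2, 0.6, -4.4]
grip_width: 0.0431
gripper_force: 83.3
```

```bash
python3 - <<'E'
from ik import *
o=r.get_obs(); print(o['joints'].round(2),o['contact_force'].round(1),o['grip_width'],o['gripper_force'])
go(over(2,.12),tgt(90,37.4),n=26)
sim([(over(2,.12),tgt(90,37.4)),(over(2,0),tgt(90,37.4))])
E
```

```text
[-0.77  0.73  1.21  1.73 -0.77  1.36 -1.46] [ 0.2  0.6 -4.4] 0.04308453829025975 83.30350756645203
clock 27.6 SHIFT total [ 0.0502 -0.072   0.0109] | 0.088 rows 3
TURN x26 a [ 1.12  0.91 -4.59] t [-0.0024  0.0031  0.    ] total [  29.    23.8 -119.2]
sim [-0.21  0.65  0.55  1.61 -0.98  1.36  0.69] margin 0.32 err 0.0
sim [-0.17  0.79  0.49  1.66 -1.07  1.24  0.85] margin 0.3 err 0.0
```

Request:
{"op": "arm_command", "data": {
  "plan": [
    {"claw": 1, "tx": 0.0167, "ty": -0.024, "tz": 0.0036, "ax": 0, "ay": 0, "az": 0},
    {"claw": 1, "tx": 0.0167, "ty": -0.024, "tz": 0.0036, "ax": 0, "ay": 0, "az": 0},
    {"claw": 1, "tx": 0.0167, "ty": -0.024, "tz": 0.0036, "ax": 0, "ay": 0, "az": 0},
    {"claw": 1, "tx": -0.0028, "ty": 0.0037, "tz": 0.0001, "ax": 1.32, "ay": 1.08, "az": -5.42},
    {"claw": 1, "tx": -0.0028, "ty": 0.0037, "tz": 0.0001, "ax": 1.32, "ay": 1.08, "az": -5.42},
    {"claw": 1, "tx": -0.0028, "ty": 0.0037, "tz": 0.0001, "ax": 1.32, "ay": 1.08, "az": -5.42},
    {"claw": 1, "tx": -0.0028, "ty": 0.0037, "tz": 0.0001, "ax": 1.32, "ay": 1.08, "az": -5.42},
    {"claw": 1, "tx": -0.0028, "ty": 0.0037, "tz": 0.0001, "ax": 1.32, "ay": 1.08, "az": -5.42},
    {"claw": 1, "tx": -0.0028, "ty": 0.0037, "tz": 0.0001, "ax": 1.32, "ay": 1.08, "az": -5.42},
    {"claw": 1, "tx": -0.0028, "ty": 0.0037, "tz": 0.0001, "ax": 1.32, "ay": 1.08, "az": -5.42}
  ]
}}

```text
clock: 28.43
tcp_pos: [0.6672, -0.0204, 0.3735]
orientation: [-2.889, -0.159, -0.114]
contact_force: [0.3, -0.4, -4.6]
grip_width: 0.0433
gripper_force: 83.5
```

Request:
{"op": "arm_command", "data": {
  "plan": [
    {"claw": 1, "tx": -0.0028, "ty": 0.0037, "tz": 0.0001, "ax": 1.32, "ay": 1.08, "az": -5.42},
    {"claw": 1, "tx": -0.0028, "ty": 0.0037, "tz": 0.0001, "ax": 1.32, "ay": 1.08, "az": -5.42},
    {"claw": 1, "tx": -0.0028, "ty": 0.0037, "tz": 0.0001, "ax": 1.32, "ay": 1.08, "az": -5.42},
    {"claw": 1, "tx": -0.0028, "ty": 0.0037, "tz": 0.0001, "ax": 1.32, "ay": 1.08, "az": -5.42},
    {"claw": 1, "tx": -0.0028, "ty": 0.0037, "tz": 0.0001, "ax": 1.32, "ay": 1.08, "az": -5.42},
    {"claw": 1, "tx": -0.0028, "ty": 0.0037, "tz": 0.0001, "ax": 1.32, "ay": 1.08, "az": -5.42},
    {"claw": 1, "tx": -0.0028, "ty": 0.0037, "tz": 0.0001, "ax": 1.32, "ay": 1.08, "az": -5.42},
    {"claw": 1, "tx": -0.0028, "ty": 0.0037, "tz": 0.0001, "ax": 1.32, "ay": 1.08, "az": -5.42},
    {"claw": 1, "tx": -0.0028, "ty": 0.0037, "tz": 0.0001, "ax": 1.32, "ay": 1.08, "az": -5.42},
    {"claw": 1, "tx": -0.0028, "ty": 0.0037, "tz": 0.0001, "ax": 1.32, "ay": 1.08, "az": -5.42}
  ]
}}

```text
clock: 29.27
tcp_pos: [0.6631, -0.0618, 0.3558]
orientation: [-2.313, -1.367, -0.484]
contact_force: [-0.9, 0.7, -5.2]
grip_width: 0.043
gripper_force: 83.5
```

Request:
{"op": "arm_command", "data": {
  "plan": [
    {"claw": 1, "tx": -0.0028, "ty": 0.0037, "tz": 0.0001, "ax": 1.32, "ay": 1.08, "az": -5.42},
    {"claw": 1, "tx": -0.0028, "ty": 0.0037, "tz": 0.0001, "ax": 1.32, "ay": 1.08, "az": -5.42},
    {"claw": 1, "tx": -0.0028, "ty": 0.0037, "tz": 0.0001, "ax": 1.32, "ay": 1.08, "az": -5.42},
    {"claw": 1, "tx": -0.0028, "ty": 0.0037, "tz": 0.0001, "ax": 1.32, "ay": 1.08, "az": -5.42},
    {"claw": 1, "tx": -0.0028, "ty": 0.0037, "tz": 0.0001, "ax": 1.32, "ay": 1.08, "az": -5.42},
    {"claw": 1, "tx": 0, "ty": 0, "tz": 0, "ax": 0, "ay": 0, "az": 0},
    {"claw": 1, "tx": 0, "ty": 0, "tz": 0, "ax": 0, "ay": 0, "az": 0},
    {"claw": 1, "tx": 0, "ty": 0, "tz": 0, "ax": 0, "ay": 0, "az": 0},
    {"claw": 1, "tx": 0, "ty": 0, "tz": 0, "ax": 0, "ay": 0, "az": 0},
    {"claw": 1, "tx": 0, "ty": 0, "tz": 0, "ax": 0, "ay": 0, "az": 0}
  ]
}}

```text
clock: 30.1
tcp_pos: [0.6773, -0.0759, 0.3467]
orientation: [-1.848, -1.841, -0.625]
contact_force: [0.4, -0.3, -4.6]
grip_width: 0.0432
gripper_force: 83.6
```

```bash
python3 - <<'E'
from ik import *
o=r.get_obs(); print(o['joints'].round(2),o['contact_force'].round(1),o['grip_width'],o['gripper_force'])
go(over(2,.12),tgt(90,37.4)); go(over(2,.006),tgt(90,37.4))
im,m,T=snap('scene','s10.png')
for d in r.tip_of('holder1','scene')[:7]: print('H',round(d['confidence'],2),world(T,d['location']).round(4))
p,Rc=pose(); print((p+Rc.apply([0,0,.155])).round(4))
E
```

```text
[-0.18  0.65  0.51  1.6  -0.96  1.35  0.68] [ 0.4 -0.3 -4.6] 0.04324306830296251 83.58365893363953
clock 30.1 SHIFT total [-0.0002  0.0007 -0.0005] | 0.001 rows 1
TURN x1 a [ 0.03 -0.09 -0.21] t [0.0002 0.0001 0.    ] total [ 0.  -0.1 -0.2]
clock 30.1 SHIFT total [-0.0696  0.0009  0.09  ] | 0.114 rows 3
TURN x1 a [ 0.03 -0.09 -0.21] t [0.0002 0.0001 0.    ] total [ 0.  -0.1 -0.2]
H 0.94 [ 0.4313 -0.3086  0.0224]
H 0.91 [ 0.8159 -0.1406  0.0199]
H 0.85 [0.6796 0.1138 0.0749]
H 0.84 [ 0.2207 -0.4087  0.0265]
H 0.8 [ 0.2527 -0.2536  0.0162]
H 0.77 [0.6809 0.0173 0.1954]
H 0.76 [0.4637 0.1678 0.0197]
[0.6775 0.0185 0.2238]
```

Request:
{"op": "arm_command", "data": {
  "plan": [
    {"claw": 1, "tx": -0.0087, "ty": 0, "tz": 0.0112, "ax": 0, "ay": 0, "az": 0},
    {"claw": 1, "tx": -0.0174, "ty": 0.0005, "tz": 0.0225, "ax": 0, "ay": 0, "az": 0},
    {"claw": 1, "tx": -0.0174, "ty": 0.0005, "tz": 0.0225, "ax": 0, "ay": 0, "az": 0},
    {"claw": 1, "tx": -0.0087, "ty": 0, "tz": 0.0112, "ax": 0, "ay": 0, "az": 0},
    {"claw": 1, "tx": -0.0058, "ty": 0, "tz": 0.0075, "ax": 0, "ay": 0, "az": 0},
    {"claw": 1, "tx": -0.0058, "ty": 0, "tz": 0.0075, "ax": 0, "ay": 0, "az": 0},
    {"claw": 1, "tx": -0.0058, "ty": 0, "tz": 0.0075, "ax": 0, "ay": 0, "az": 0},
    {"claw": 1, "tx": 0, "ty": 0, "tz": 0, "ax": 0, "ay": 0, "az": 0},
    {"claw": 1, "tx": 0, "ty": 0, "tz": 0, "ax": 0, "ay": 0, "az": 0},
    {"claw": 1, "tx": 0, "ty": 0, "tz": 0, "ax": 0, "ay": 0, "az": 0}
  ]
}}

```text
clock: 31.03
tcp_pos: [0.6768, -0.0769, 0.232]
orientation: [-1.846, -1.84, -0.621]
contact_force: [-5.9, -0.1, -7.9]
grip_width: 0.0433
gripper_force: 83.2
```

Request:
{"op": "arm_command", "data": {
  "plan": [
    {"claw": 0.3, "tx": 0, "ty": 0, "tz": 0, "ax": 0, "ay": 0, "az": 0},
    {"claw": 0, "tx": 0, "ty": 0, "tz": 0, "ax": 0, "ay": 0, "az": 0},
    {"claw": 0, "tx": 0, "ty": 0, "tz": 0, "ax": 0, "ay": 0, "az": 0},
    {"claw": 0, "tx": 0, "ty": 0, "tz": 0, "ax": 0, "ay": 0, "az": 0},
    {"claw": 0, "tx": 0, "ty": 0, "tz": -0.02, "ax": 0, "ay": 0, "az": 0},
    {"claw": 0, "tx": 0, "ty": 0, "tz": -0.03, "ax": 0, "ay": 0, "az": 0},
    {"claw": 0, "tx": 0, "ty": 0, "tz": -0.04, "ax": 0, "ay": 0, "az": 0},
    {"claw": 0, "tx": 0, "ty": 0, "tz": -0.03, "ax": 0, "ay": 0, "az": 0},
    {"claw": 0, "tx": 0, "ty": 0, "tz": -0.01, "ax": 0, "ay": 0, "az": 0},
    {"claw": 0, "tx": 0, "ty": 0, "tz": 0, "ax": 0, "ay": 0, "az": 0}
  ]
}}

```text
clock: 31.87
tcp_pos: [0.6786, -0.1588, 0.3394]
orientation: [-1.852, -1.844, -0.631]
contact_force: [0.5, 0.0, -0.9]
grip_width: 0.0853
gripper_force: 0.0
```

```bash
python3 - <<'E'
from ik import *
o=r.get_obs(); print(o['joints'].round(2))
im,m,T=snap('wrist','w11.png')
for d in r.tip_of('holder1','wrist')[:7]: print('H',round(d['confidence'],2),world(T,d['location']).round(4))
im,m,T=snap('scene','s11.png')
for d in r.tip_of('holder1','scene')[:9]: print('H',round(d['confidence'],2),world(T,d['location']).round(4))
# plan for A
oA,az=[.4615,.1670],-46.3
pg,M=pre(oA,az,-40,.10); g0,_=pre(oA,az,-40,0)
for w,a in (([.58,.0,.24],tgt(30,0)),([.56,.06,.24],tgt(30,0)),([.56,.06,.24],tgt(20,-10))):
    sim([(w,a),(pg+[0,0,.06],M),(g0,M)])
go([.56,.06,.24],tgt(30,0))
E
```

```text
[-0.06  0.7   0.52  1.53 -0.94  1.42  0.76]
H 0.74 [0.8266 0.0305 0.0179]
H 0.72 [0.6745 0.1125 0.0752]
H 0.72 [0.6762 0.0236 0.0776]
H 0.57 [0.4601 0.1715 0.0207]
H 0.92 [0.6819 0.0148 0.0795]
H 0.81 [ 0.255  -0.2514  0.0185]
H 0.81 [0.8317 0.0284 0.017 ]
H 0.77 [0.4601 0.1676 0.0225]
H 0.75 [ 0.4288 -0.3087  0.0219]
H 0.72 [ 0.8152 -0.1402  0.0196]
H 0.6 [0.6826 0.1131 0.0756]
H 0.59 [ 0.2166 -0.4099  0.0229]
H 0.58 [0.4643 0.3612 0.0881]
sim [-0.9   0.55  1.11  1.85 -0.55  1.1  -0.63] margin 0.35 err 0.0
sim [-0.69  0.92  1.05  1.76 -0.99  1.74 -1.66] margin 0.18 err 0.0
sim [-0.73  1.06  0.92  1.9  -1.15  1.55 -1.55] margin 0.21 err 0.0
sim [-1.03  0.51  1.11  1.89 -0.52  1.07 -0.75] margin 0.35 err 0.0
sim [-0.68  0.9   1.03  1.76 -0.98  1.72 -1.67] margin 0.2 err 0.0
sim [-0.72  1.04  0.9   1.9  -1.14  1.54 -1.56] margin 0.22 err 0.0
sim [-0.99  0.65  1.14  1.77 -0.53  1.29 -0.9 ] margin 0.32 err 0.0
sim [-0.69  0.92  1.06  1.76 -0.99  1.75 -1.65] margin 0.17 err 0.0
sim [-0.74  1.07  0.94  1.9  -1.16  1.56 -1.55] margin 0.2 err 0.0
clock 32.1 SHIFT total [ 0.1115 -0.1179  0.0504] | 0.17 rows 5
TURN x9 a [-2.21 -3.77  6.41] t [ 0.0105 -0.0054  0.0005] total [-19.9 -34.   57.7]
```

Request:
{"op": "arm_command", "data": {
  "plan": [
    {"claw": 0, "tx": 0.0223, "ty": -0.0236, "tz": 0.0101, "ax": 0, "ay": 0, "az": 0},
    {"claw": 0, "tx": 0.0223, "ty": -0.0236, "tz": 0.0101, "ax": 0, "ay": 0, "az": 0},
    {"claw": 0, "tx": 0.0223, "ty": -0.0236, "tz": 0.0101, "ax": 0, "ay": 0, "az": 0},
    {"claw": 0, "tx": 0.0223, "ty": -0.0236, "tz": 0.0101, "ax": 0, "ay": 0, "az": 0},
    {"claw": 0, "tx": 0.0223, "ty": -0.0236, "tz": 0.0101, "ax": 0, "ay": 0, "az": 0},
    {"claw": 0, "tx": 0.0079, "ty": -0.0042, "tz": 0.0003, "ax": -1.66, "ay": -2.83, "az": 4.81},
    {"claw": 0, "tx": 0.0079, "ty": -0.0042, "tz": 0.0003, "ax": -1.66, "ay": -2.83, "az": 4.81},
    {"claw": 0, "tx": 0.0079, "ty": -0.0042, "tz": 0.0003, "ax": -1.66, "ay": -2.83, "az": 4.81},
    {"claw": 0, "tx": 0.0079, "ty": -0.0042, "tz": 0.0003, "ax": -1.66, "ay": -2.83, "az": 4.81},
    {"claw": 0, "tx": 0.0079, "ty": -0.0042, "tz": 0.0003, "ax": -1.66, "ay": -2.83, "az": 4.81}
  ]
}}

```text
clock: 32.9
tcp_pos: [0.5462, 0.0024, 0.3832]
orientation: [-2.409, -1.5, -0.397]
contact_force: [-0.5, 0.4, -0.2]
grip_width: 0.0855
gripper_force: 0.0
```

Request:
{"op": "arm_command", "data": {
  "plan": [
    {"claw": 0, "tx": 0.0079, "ty": -0.0042, "tz": 0.0003, "ax": -1.66, "ay": -2.83, "az": 4.81},
    {"claw": 0, "tx": 0.0079, "ty": -0.0042, "tz": 0.0003, "ax": -1.66, "ay": -2.83, "az": 4.81},
    {"claw": 0, "tx": 0.0079, "ty": -0.0042, "tz": 0.0003, "ax": -1.66, "ay": -2.83, "az": 4.81},
    {"claw": 0, "tx": 0.0079, "ty": -0.0042, "tz": 0.0003, "ax": -1.66, "ay": -2.83, "az": 4.81},
    {"claw": 0, "tx": 0.0079, "ty": -0.0042, "tz": 0.0003, "ax": -1.66, "ay": -2.83, "az": 4.81},
    {"claw": 0, "tx": 0.0079, "ty": -0.0042, "tz": 0.0003, "ax": -1.66, "ay": -2.83, "az": 4.81},
    {"claw": 0, "tx": 0.0079, "ty": -0.0042, "tz": 0.0003, "ax": -1.66, "ay": -2.83, "az": 4.81},
    {"claw": 0, "tx": 0, "ty": 0, "tz": 0, "ax": 0, "ay": 0, "az": 0},
    {"claw": 0, "tx": 0, "ty": 0, "tz": 0, "ax": 0, "ay": 0, "az": 0},
    {"claw": 0, "tx": 0, "ty": 0, "tz": 0, "ax": 0, "ay": 0, "az": 0}
  ]
}}

```text
clock: 33.73
tcp_pos: [0.5597, 0.0594, 0.3951]
orientation: [3.033, 0.811, 0.003]
contact_force: [-0.7, -0.4, -0.0]
grip_width: 0.0855
gripper_force: 0.0
```

```bash
python3 - <<'E'
from ik import *
o=r.get_obs(); print(o['joints'].round(2))
im,m,T=snap('wrist','w12.png'); 
for d in r.tip_of('holder1','wrist')[:7]: print('H',round(d['confidence'],2),world(T,d['location']).round(4))
oA,az=[.4607,.1678],-46.3
pg,M=pre(oA,az,-40,.10); g0,_=pre(oA,az,-40,0)
go(pg,M,n=18); sim([(pg,M),(g0,M)])
E
```

```text
[-0.94  0.43  0.95  1.88 -0.41  1.03 -0.86]
H 0.93 [0.6739 0.1137 0.0767]
H 0.87 [0.459  0.1709 0.0214]
H 0.86 [0.6783 0.0188 0.0816]
clock 33.8 SHIFT total [-0.0106 -0.0578  0.1362] | 0.148 rows 4
TURN x18 a [ 1.47 -1.89  4.04] t [0.005  0.0042 0.0001] total [ 26.5 -34.   72.8]
sim [-0.59  0.91  0.86  1.78 -0.96  1.58 -1.68] margin 0.34 err 0.0
sim [-0.66  0.97  0.78  1.89 -1.07  1.44 -1.62] margin 0.3 err 0.0
```

Request:
{"op": "arm_command", "data": {
  "plan": [
    {"claw": 0, "tx": -0.0027, "ty": -0.0145, "tz": 0.034, "ax": 0, "ay": 0, "az": 0},
    {"claw": 0, "tx": -0.0027, "ty": -0.0145, "tz": 0.034, "ax": 0, "ay": 0, "az": 0},
    {"claw": 0, "tx": -0.0027, "ty": -0.0145, "tz": 0.034, "ax": 0, "ay": 0, "az": 0},
    {"claw": 0, "tx": -0.0027, "ty": -0.0145, "tz": 0.034, "ax": 0, "ay": 0, "az": 0},
    {"claw": 0, "tx": 0.0056, "ty": 0.0047, "tz": 0.0002, "ax": 1.66, "ay": -2.13, "az": 4.55},
    {"claw": 0, "tx": 0.0056, "ty": 0.0047, "tz": 0.0002, "ax": 1.66, "ay": -2.13, "az": 4.55},
    {"claw": 0, "tx": 0.0056, "ty": 0.0047, "tz": 0.0002, "ax": 1.66, "ay": -2.13, "az": 4.55},
    {"claw": 0, "tx": 0.0056, "ty": 0.0047, "tz": 0.0002, "ax": 1.66, "ay": -2.13, "az": 4.55},
    {"claw": 0, "tx": 0.0056, "ty": 0.0047, "tz": 0.0002, "ax": 1.66, "ay": -2.13, "az": 4.55},
    {"claw": 0, "tx": 0.0056, "ty": 0.0047, "tz": 0.0002, "ax": 1.66, "ay": -2.13, "az": 4.55}
  ]
}}

```text
clock: 34.67
tcp_pos: [0.5627, 0.0873, 0.2538]
orientation: [-3.007, -0.055, 0.387]
contact_force: [-0.2, 1.0, -0.0]
grip_width: 0.0855
gripper_force: 0.0
```

Request:
{"op": "arm_command", "data": {
  "plan": [
    {"claw": 0, "tx": 0.0056, "ty": 0.0047, "tz": 0.0002, "ax": 1.66, "ay": -2.13, "az": 4.55},
    {"claw": 0, "tx": 0.0056, "ty": 0.0047, "tz": 0.0002, "ax": 1.66, "ay": -2.13, "az": 4.55},
    {"claw": 0, "tx": 0.0056, "ty": 0.0047, "tz": 0.0002, "ax": 1.66, "ay": -2.13, "az": 4.55},
    {"claw": 0, "tx": 0.0056, "ty": 0.0047, "tz": 0.0002, "ax": 1.66, "ay": -2.13, "az": 4.55},
    {"claw": 0, "tx": 0.0056, "ty": 0.0047, "tz": 0.0002, "ax": 1.66, "ay": -2.13, "az": 4.55},
    {"claw": 0, "tx": 0.0056, "ty": 0.0047, "tz": 0.0002, "ax": 1.66, "ay": -2.13, "az": 4.55},
    {"claw": 0, "tx": 0.0056, "ty": 0.0047, "tz": 0.0002, "ax": 1.66, "ay": -2.13, "az": 4.55},
    {"claw": 0, "tx": 0.0056, "ty": 0.0047, "tz": 0.0002, "ax": 1.66, "ay": -2.13, "az": 4.55},
    {"claw": 0, "tx": 0.0056, "ty": 0.0047, "tz": 0.0002, "ax": 1.66, "ay": -2.13, "az": 4.55},
    {"claw": 0, "tx": 0.0056, "ty": 0.0047, "tz": 0.0002, "ax": 1.66, "ay": -2.13, "az": 4.55}
  ]
}}

```text
clock: 35.5
tcp_pos: [0.5922, 0.0307, 0.223]
orientation: [-2.499, 1.076, 0.912]
contact_force: [0.1, -0.5, -0.1]
grip_width: 0.085
gripper_force: 0.0
```

Request:
{"op": "arm_command", "data": {
  "plan": [
    {"claw": 0, "tx": 0, "ty": 0, "tz": 0, "ax": 0, "ay": 0, "az": 0},
    {"claw": 0, "tx": 0, "ty": 0, "tz": 0, "ax": 0, "ay": 0, "az": 0},
    {"claw": 0, "tx": 0, "ty": 0, "tz": 0, "ax": 0, "ay": 0, "az": 0},
    {"claw": 0, "tx": 0, "ty": 0, "tz": 0, "ax": 0, "ay": 0, "az": 0},
    {"claw": 0, "tx": 0, "ty": 0, "tz": 0, "ax": 0, "ay": 0, "az": 0},
    {"claw": 0, "tx": 0, "ty": 0, "tz": 0, "ax": 0, "ay": 0, "az": 0},
    {"claw": 0, "tx": 0, "ty": 0, "tz": 0, "ax": 0, "ay": 0, "az": 0},
    {"claw": 0, "tx": 0, "ty": 0, "tz": 0, "ax": 0, "ay": 0, "az": 0},
    {"claw": 0, "tx": 0, "ty": 0, "tz": 0, "ax": 0, "ay": 0, "az": 0},
    {"claw": 0, "tx": 0, "ty": 0, "tz": 0, "ax": 0, "ay": 0, "az": 0}
  ]
}}

```text
clock: 36.33
tcp_pos: [0.5921, 0.0321, 0.2229]
orientation: [-2.505, 1.071, 0.912]
contact_force: [0.1, 0.2, 0.0]
grip_width: 0.0854
gripper_force: 0.0
```

```bash
python3 - <<'E'
from ik import *
print(r.get_obs()['joints'].round(2))
im,m,T=snap('wrist','w13.png'); 
for d in r.tip_of('holder1','wrist')[:7]: print('H',round(d['confidence'],2),world(T,d['location']).round(4))
oA,az=[.4600,.1685],-46.3
g0,M=pre(oA,az,-40,0); go(g0,M)
for z in (0,.05,.076): print(z,(pix(m,T,gp(oA,az,z))/.7).round())
cv2.imwrite('pics/w13b.png',cv2.resize(im[:,:,::-1],(800,600),interpolation=cv2.INTER_CUBIC))
E
```

```text
[-0.58  0.9   0.83  1.77 -0.95  1.57 -1.69]
H 0.75 [0.4613 0.1693 0.0194]
clock 36.4 SHIFT total [-0.0007  0.001   0.1003] | 0.1 rows 3
TURN x1 a [ 0.04 -0.02 -0.05] t [0.0001 0.0001 0.    ] total [ 0. -0. -0.]
0 [402. 333.]
0.05 [403. 301.]
0.076 [403. 278.]
```

View pics/w13b.png

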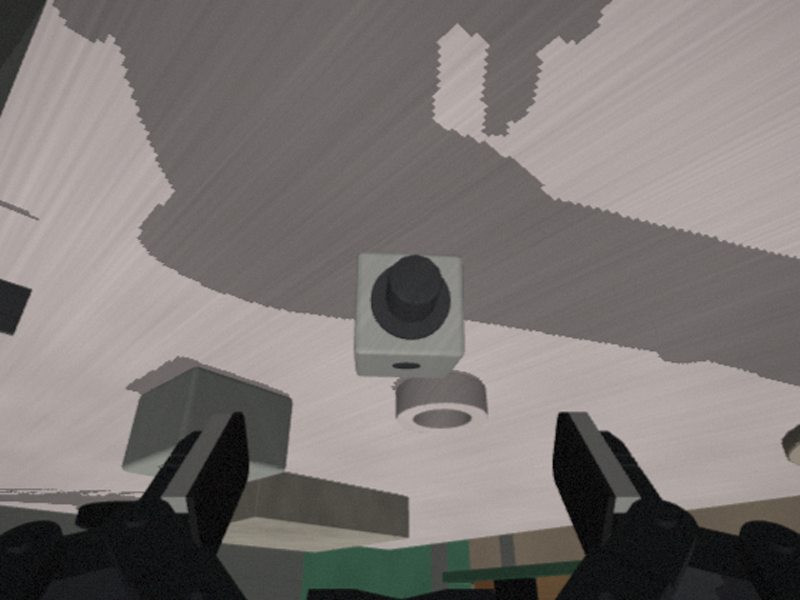

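Holder A is between the fingers at (410,310), with its nose about 4° to the right. I'll correct the heading and grip it.

```bash
python3 - <<'E'
from ik import *
g0,M=pre([.46,.1685],-50,-40,0); go(g0,M)
E
```

```text
clock 36.4 SHIFT total [-0.0007  0.0026  0.1003] | 0.1 rows 3
TURN x1 a [ 2.42 -0.02  2.79] t [-0.0001  0.0065  0.0001] total [ 2.4 -0.   2.8]
```

Request:
{"op": "arm_command", "data": {
  "plan": [
    {"claw": 0, "tx": -0.0003, "ty": 0.0045, "tz": 0.02, "ax": 1.21, "ay": 0, "az": 1.4},
    {"claw": 0, "tx": -0.0003, "ty": 0.0045, "tz": 0.035, "ax": 1.21, "ay": 0, "az": 1.4},
    {"claw": 0, "tx": 0, "ty": 0, "tz": 0.03, "ax": 0, "ay": 0, "az": 0},
    {"claw": 0, "tx": 0, "ty": 0, "tz": 0.015, "ax": 0, "ay": 0, "az": 0},
    {"claw": 0, "tx": 0, "ty": 0, "tz": 0, "ax": 0, "ay": 0, "az": 0},
    {"claw": 0, "tx": 0, "ty": 0, "tz": 0, "ax": 0, "ay": 0, "az": 0},
    {"claw": 1, "tx": 0, "ty": 0, "tz": 0, "ax": 0, "ay": 0, "az": 0},
    {"claw": 1, "tx": 0, "ty": 0, "tz": 0, "ax": 0, "ay": 0, "az": 0},
    {"claw": 1, "tx": 0, "ty": 0, "tz": 0, "ax": 0, "ay": 0, "az": 0},
    {"claw": 1, "tx": 0, "ty": 0, "tz": 0, "ax": 0, "ay": 0, "az": 0}
  ],
  "squeeze": 80
}}

```text
clock: 37.27
tcp_pos: [0.5434, 0.0735, 0.1477]
orientation: [-2.454, 1.145, 0.891]
contact_force: [-0.2, -1.7, 4.5]
grip_width: 0.0435
gripper_force: 80.2
```

```bash
python3 - <<'E'
from ik import *
o=r.get_obs(); print(o['joints'].round(2),o['contact_force'].round(1),o['grip_width'],o['gripper_force'])
p,Rc=pose(); h=p+Rc.apply([0,0,.155]); print(h.round(4))
mid=np.array([.57,.0,.26])
sim([(h+[0,0,.12],Rc),(mid,Rc),(mid,tgt(-20,0)),(over(1,.13),tgt(90,37.4))])
print(Rc.inv().apply([0,0,.12]).round(4),Rc.inv().apply(mid-h-[0,0,.12]).round(4))
w=(Rc.inv()*tgt(-20,0)).as_rotvec(degrees=True)/10; P=np.array([0,0,.155]); print(w.round(2),(P-R.from_rotvec(w,degrees=True).apply(P)).round(4))
E
```

```text
[-0.64  0.95  0.77  1.91 -1.1   1.42 -1.65] [-0.2 -1.7  4.5] 0.04348903126152589 80.23584008216858
[0.4796 0.1499 0.0288]
sim [-0.71  0.77  0.88  1.9  -0.97  1.54 -1.79] margin 0.29 err 0.0
sim [-0.44  0.78  0.94  1.56 -0.83  1.83 -1.78] margin 0.09 err 0.0
sim [-0.92  0.5   1.13  1.85 -0.51  1.12 -1.53] margin 0.16 err 0.0
sim [ 0.    0.66  0.44  1.52 -0.87  1.42  0.72] margin 0.42 err 0.0
[-0.077  -0.0001 -0.092 ] [ 0.0613  0.0268 -0.1962]
[-1.05  3.9  -2.88] [-0.0106 -0.0026  0.0004]
```

Request:
{"op": "arm_command", "data": {
  "plan": [
    {"claw": 1, "tx": -0.0193, "ty": 0, "tz": -0.023, "ax": 0, "ay": 0, "az": 0},
    {"claw": 1, "tx": -0.0193, "ty": 0, "tz": -0.023, "ax": 0, "ay": 0, "az": 0},
    {"claw": 1, "tx": -0.0193, "ty": 0, "tz": -0.023, "ax": 0, "ay": 0, "az": 0},
    {"claw": 1, "tx": -0.0193, "ty": 0, "tz": -0.023, "ax": 0, "ay": 0, "az": 0},
    {"claw": 1, "tx": -0.0193, "ty": 0, "tz": -0.023, "ax": 0, "ay": 0, "az": 0},
    {"claw": 1, "tx": -0.0106, "ty": -0.0026, "tz": 0.0004, "ax": -1.05, "ay": 3.9, "az": -2.88},
    {"claw": 1, "tx": -0.0106, "ty": -0.0026, "tz": 0.0004, "ax": -1.05, "ay": 3.9, "az": -2.88},
    {"claw": 1, "tx": -0.0106, "ty": -0.0026, "tz": 0.0004, "ax": -1.05, "ay": 3.9, "az": -2.88},
    {"claw": 1, "tx": -0.0106, "ty": -0.0026, "tz": 0.0004, "ax": -1.05, "ay": 3.9, "az": -2.88},
    {"claw": 1, "tx": -0.0106, "ty": -0.0026, "tz": 0.0004, "ax": -1.05, "ay": 3.9, "az": -2.88}
  ]
}}

```text
clock: 38.1
tcp_pos: [0.5182, 0.1148, 0.3238]
orientation: [-2.825, 0.875, 0.471]
contact_force: [0.1, 1.0, -2.7]
grip_width: 0.0432
gripper_force: 82.6
```

Request:
{"op": "arm_command", "data": {
  "plan": [
    {"claw": 1, "tx": -0.0106, "ty": -0.0026, "tz": 0.0004, "ax": -1.05, "ay": 3.9, "az": -2.88},
    {"claw": 1, "tx": -0.0106, "ty": -0.0026, "tz": 0.0004, "ax": -1.05, "ay": 3.9, "az": -2.88},
    {"claw": 1, "tx": -0.0106, "ty": -0.0026, "tz": 0.0004, "ax": -1.05, "ay": 3.9, "az": -2.88},
    {"claw": 1, "tx": -0.0106, "ty": -0.0026, "tz": 0.0004, "ax": -1.05, "ay": 3.9, "az": -2.88},
    {"claw": 1, "tx": -0.0106, "ty": -0.0026, "tz": 0.0004, "ax": -1.05, "ay": 3.9, "az": -2.88},
    {"claw": 1, "tx": 0, "ty": 0, "tz": 0, "ax": 0, "ay": 0, "az": 0},
    {"claw": 1, "tx": 0, "ty": 0, "tz": 0, "ax": 0, "ay": 0, "az": 0},
    {"claw": 1, "tx": 0, "ty": 0, "tz": 0, "ax": 0, "ay": 0, "az": 0},
    {"claw": 1, "tx": 0, "ty": 0, "tz": 0, "ax": 0, "ay": 0, "az": 0},
    {"claw": 1, "tx": 0, "ty": 0, "tz": 0, "ax": 0, "ay": 0, "az": 0}
  ]
}}

```text
clock: 38.93
tcp_pos: [0.4796, 0.15, 0.333]
orientation: [-3.093, 0.548, 0.002]
contact_force: [-0.1, -0.5, -3.7]
grip_width: 0.043
gripper_force: 82.7
```

```bash
python3 - <<'E'
from ik import *
o=r.get_obs(); print(o['joints'].round(2),o['contact_force'].round(1),o['grip_width'],o['gripper_force'])
p,Rc=pose(); h=p+Rc.apply([0,0,.155]); print(h.round(4))
w=[.60,-.03,.25]
sim([(w,Rc),(over(1,.12),tgt(90,37.4)),(over(1,0),tgt(90,37.4))])
go(w,Rc); go(over(1,.12),tgt(90,37.4),n=22)
E
```

```text
[-1.3   0.53  1.16  2.08 -0.62  0.93 -1.71] [-0.1 -0.5 -3.7] 0.04296359346464589 82.68642067909241
[0.4794 0.15   0.178 ]
sim [-0.81  0.58  1.11  1.79 -0.57  1.14 -1.44] margin 0.3 err 0.0
sim [ 0.01  0.67  0.42  1.52 -0.87  1.4   0.72] margin 0.44 err 0.0
sim [ 0.04  0.81  0.38  1.58 -0.94  1.27  0.86] margin 0.43 err 0.0
clock 38.9 SHIFT total [ 0.1751  0.1276 -0.0723] | 0.228 rows 6
TURN x1 a [0. 0. 0.] t [0. 0. 0.] total [0. 0. 0.]
clock 38.9 SHIFT total [ 0.2635  0.1453 -0.0464] | 0.304 rows 8
TURN x22 a [ 1.62  1.14 -4.8 ] t [-0.0029  0.0045  0.0001] total [  35.7   25.  -105.7]
```

Request:
{"op": "arm_command", "data": {
  "plan": [
    {"claw": 1, "tx": 0.0292, "ty": 0.0213, "tz": -0.012, "ax": 0, "ay": 0, "az": 0},
    {"claw": 1, "tx": 0.0292, "ty": 0.0213, "tz": -0.012, "ax": 0, "ay": 0, "az": 0},
    {"claw": 1, "tx": 0.0292, "ty": 0.0213, "tz": -0.012, "ax": 0, "ay": 0, "az": 0},
    {"claw": 1, "tx": 0.0292, "ty": 0.0213, "tz": -0.012, "ax": 0, "ay": 0, "az": 0},
    {"claw": 1, "tx": 0.0292, "ty": 0.0213, "tz": -0.012, "ax": 0, "ay": 0, "az": 0},
    {"claw": 1, "tx": 0.0292, "ty": 0.0213, "tz": -0.012, "ax": 0, "ay": 0, "az": 0},
    {"claw": 1, "tx": 0.0295, "ty": 0.0059, "tz": 0.0086, "ax": 0, "ay": 0, "az": 0},
    {"claw": 1, "tx": 0.0295, "ty": 0.0059, "tz": 0.0086, "ax": 0, "ay": 0, "az": 0},
    {"claw": 1, "tx": 0.0295, "ty": 0.0059, "tz": 0.0086, "ax": 0, "ay": 0, "az": 0},
    {"claw": 1, "tx": -0.003, "ty": 0.0047, "tz": 0.0001, "ax": 1.7, "ay": 1.19, "az": -5.03}
  ]
}}

```text
clock: 39.77
tcp_pos: [0.6765, -0.0814, 0.3745]
orientation: [-3.094, 0.408, -0.035]
contact_force: [0.3, 1.0, -3.6]
grip_width: 0.0431
gripper_force: 82.8
```

Request:
{"op": "arm_command", "data": {
  "plan": [
    {"claw": 1, "tx": -0.003, "ty": 0.0047, "tz": 0.0001, "ax": 1.7, "ay": 1.19, "az": -5.03},
    {"claw": 1, "tx": -0.003, "ty": 0.0047, "tz": 0.0001, "ax": 1.7, "ay": 1.19, "az": -5.03},
    {"claw": 1, "tx": -0.003, "ty": 0.0047, "tz": 0.0001, "ax": 1.7, "ay": 1.19, "az": -5.03},
    {"claw": 1, "tx": -0.003, "ty": 0.0047, "tz": 0.0001, "ax": 1.7, "ay": 1.19, "az": -5.03},
    {"claw": 1, "tx": -0.003, "ty": 0.0047, "tz": 0.0001, "ax": 1.7, "ay": 1.19, "az": -5.03},
    {"claw": 1, "tx": -0.003, "ty": 0.0047, "tz": 0.0001, "ax": 1.7, "ay": 1.19, "az": -5.03},
    {"claw": 1, "tx": -0.003, "ty": 0.0047, "tz": 0.0001, "ax": 1.7, "ay": 1.19, "az": -5.03},
    {"claw": 1, "tx": -0.003, "ty": 0.0047, "tz": 0.0001, "ax": 1.7, "ay": 1.19, "az": -5.03},
    {"claw": 1, "tx": -0.003, "ty": 0.0047, "tz": 0.0001, "ax": 1.7, "ay": 1.19, "az": -5.03},
    {"claw": 1, "tx": -0.003, "ty": 0.0047, "tz": 0.0001, "ax": 1.7, "ay": 1.19, "az": -5.03}
  ]
}}

```text
clock: 40.6
tcp_pos: [0.6506, -0.1289, 0.3673]
orientation: [-2.703, -0.883, -0.389]
contact_force: [-1.0, 0.4, -3.1]
grip_width: 0.0433
gripper_force: 83.0
```

Request:
{"op": "arm_command", "data": {
  "plan": [
    {"claw": 1, "tx": -0.003, "ty": 0.0047, "tz": 0.0001, "ax": 1.7, "ay": 1.19, "az": -5.03},
    {"claw": 1, "tx": -0.003, "ty": 0.0047, "tz": 0.0001, "ax": 1.7, "ay": 1.19, "az": -5.03},
    {"claw": 1, "tx": -0.003, "ty": 0.0047, "tz": 0.0001, "ax": 1.7, "ay": 1.19, "az": -5.03},
    {"claw": 1, "tx": -0.003, "ty": 0.0047, "tz": 0.0001, "ax": 1.7, "ay": 1.19, "az": -5.03},
    {"claw": 1, "tx": -0.003, "ty": 0.0047, "tz": 0.0001, "ax": 1.7, "ay": 1.19, "az": -5.03},
    {"claw": 1, "tx": -0.003, "ty": 0.0047, "tz": 0.0001, "ax": 1.7, "ay": 1.19, "az": -5.03},
    {"claw": 1, "tx": -0.003, "ty": 0.0047, "tz": 0.0001, "ax": 1.7, "ay": 1.19, "az": -5.03},
    {"claw": 1, "tx": -0.003, "ty": 0.0047, "tz": 0.0001, "ax": 1.7, "ay": 1.19, "az": -5.03},
    {"claw": 1, "tx": -0.003, "ty": 0.0047, "tz": 0.0001, "ax": 1.7, "ay": 1.19, "az": -5.03},
    {"claw": 1, "tx": -0.003, "ty": 0.0047, "tz": 0.0001, "ax": 1.7, "ay": 1.19, "az": -5.03}
  ]
}}

```text
clock: 41.43
tcp_pos: [0.6769, -0.1718, 0.3463]
orientation: [-1.842, -1.849, -0.623]
contact_force: [0.3, -0.6, -3.2]
grip_width: 0.0435
gripper_force: 83.0
```

```bash
python3 - <<'E'
from ik import *
o=r.get_obs(); print(o['joints'].round(2),o['contact_force'].round(1),o['grip_width'],o['gripper_force'])
go(over(1,.12),tgt(90,37.4)); go(over(1,.006),tgt(90,37.4))
im,m,T=snap('scene','s14.png')
for d in r.tip_of('holder1','scene')[:9]: print('H',round(d['confidence'],2),world(T,d['location']).round(4))
p,Rc=pose(); print((p+Rc.apply([0,0,.155])).round(4))
E
```

```text
[ 0.08  0.66  0.32  1.51 -0.82  1.38  0.69] [ 0.3 -0.6 -3.2] 0.04345506005977053 83.00915479660034
clock 41.4 SHIFT total [ 0.001   0.0004 -0.0003] | 0.001 rows 1
TURN x1 a [-0.13  0.01  0.15] t [-0.     -0.0004  0.    ] total [-0.1  0.   0.2]
clock 41.4 SHIFT total [-0.0682  0.0005  0.0903] | 0.113 rows 3
TURN x1 a [-0.13  0.01  0.15] t [-0.     -0.0004  0.    ] total [-0.1  0.   0.2]
H 0.86 [ 0.8127 -0.1408  0.0183]
H 0.85 [ 0.2555 -0.2555  0.0214]
H 0.83 [0.8321 0.0253 0.0168]
H 0.71 [0.6783 0.0147 0.077 ]
H 0.69 [ 0.2162 -0.4085  0.0242]
H 0.63 [0.6835 0.1152 0.0752]
H 0.56 [ 0.6759 -0.0797  0.1967]
[ 0.6769 -0.0779  0.2224]
```

Request:
{"op": "arm_command", "data": {
  "plan": [
    {"claw": 1, "tx": -0.0087, "ty": 0, "tz": 0.0112, "ax": 0, "ay": 0, "az": 0},
    {"claw": 1, "tx": -0.0174, "ty": 0.0005, "tz": 0.0227, "ax": 0, "ay": 0, "az": 0},
    {"claw": 1, "tx": -0.0174, "ty": 0, "tz": 0.0227, "ax": 0, "ay": 0, "az": 0},
    {"claw": 1, "tx": -0.0087, "ty": 0, "tz": 0.0112, "ax": 0, "ay": 0, "az": 0},
    {"claw": 1, "tx": -0.0054, "ty": 0, "tz": 0.0075, "ax": 0, "ay": 0, "az": 0},
    {"claw": 1, "tx": -0.0054, "ty": 0, "tz": 0.0075, "ax": 0, "ay": 0, "az": 0},
    {"claw": 1, "tx": -0.0054, "ty": 0, "tz": 0.0075, "ax": 0, "ay": 0, "az": 0},
    {"claw": 1, "tx": 0, "ty": 0, "tz": 0, "ax": 0, "ay": 0, "az": 0},
    {"claw": 1, "tx": 0, "ty": 0, "tz": 0, "ax": 0, "ay": 0, "az": 0},
    {"claw": 1, "tx": 0, "ty": 0, "tz": 0, "ax": 0, "ay": 0, "az": 0}
  ]
}}

```text
clock: 42.37
tcp_pos: [0.6762, -0.1706, 0.2335]
orientation: [-1.847, -1.846, -0.618]
contact_force: [-4.9, -3.0, -5.5]
grip_width: 0.0431
gripper_force: 83.0
```

Request:
{"op": "arm_command", "data": {
  "plan": [
    {"claw": 0.3, "tx": 0, "ty": 0, "tz": 0, "ax": 0, "ay": 0, "az": 0},
    {"claw": 0, "tx": 0, "ty": 0, "tz": 0, "ax": 0, "ay": 0, "az": 0},
    {"claw": 0, "tx": 0, "ty": 0, "tz": 0, "ax": 0, "ay": 0, "az": 0},
    {"claw": 0, "tx": 0, "ty": 0, "tz": 0, "ax": 0, "ay": 0, "az": 0},
    {"claw": 0, "tx": 0, "ty": 0, "tz": -0.02, "ax": 0, "ay": 0, "az": 0},
    {"claw": 0, "tx": 0, "ty": 0, "tz": -0.03, "ax": 0, "ay": 0, "az": 0},
    {"claw": 0, "tx": 0, "ty": 0, "tz": -0.04, "ax": 0, "ay": 0, "az": 0},
    {"claw": 0, "tx": 0, "ty": 0, "tz": -0.03, "ax": 0, "ay": 0, "az": 0},
    {"claw": 0, "tx": 0, "ty": 0, "tz": -0.01, "ax": 0, "ay": 0, "az": 0},
    {"claw": 0, "tx": 0, "ty": 0, "tz": 0, "ax": 0, "ay": 0, "az": 0}
  ]
}}

```text
clock: 43.2
tcp_pos: [0.678, -0.2504, 0.3405]
orientation: [-1.849, -1.851, -0.627]
contact_force: [0.0, -0.9, -0.2]
grip_width: 0.0858
gripper_force: 0.0
```

```bash
python3 - <<'E'
from ik import *
o=r.get_obs(); print(o['joints'].round(2))
for c in('wrist','scene'):
    im,m,T=snap(c,c+'15.png')
    for d in r.tip_of('holder1',c)[:9]: print(c,'H',round(d['confidence'],2),world(T,d['location']).round(4))
oD,az=[.4310,-.3075],-44.5
pg,M=pre(oD,az,-40,.10); g0,_=pre(oD,az,-40,0)
w=[.56,-.24,.23]
sim([(w,tgt(30,0)),(pg,M),(g0,M)])
go(w,tgt(30,0),n=13)
E
```

```text
[ 0.18  0.72  0.34  1.42 -0.8   1.45  0.75]
wrist H 0.97 [ 0.8183 -0.1357  0.0239]
wrist H 0.93 [0.6802 0.0199 0.0796]
wrist H 0.82 [0.6726 0.1107 0.0789]
wrist H 0.82 [0.8277 0.0327 0.0178]
wrist H 0.62 [ 0.6752 -0.0762  0.0791]
scene H 0.93 [ 0.2533 -0.2521  0.0186]
scene H 0.87 [ 0.8118 -0.1382  0.0237]
scene H 0.83 [0.6779 0.0132 0.0775]
scene H 0.75 [0.8304 0.0299 0.0153]
scene H 0.73 [ 0.2176 -0.4109  0.023 ]
scene H 0.64 [ 0.4304 -0.3078  0.0222]
scene H 0.62 [0.6825 0.1136 0.0737]
scene H 0.61 [ 0.6764 -0.0774  0.0821]
sim [-0.32  0.51  0.86  1.78 -0.44  1.06 -0.34] margin 0.55 err 0.0
sim [ 0.13  1.13  0.94  1.33 -0.68  1.79 -1.21] margin 0.13 err 0.0
sim [ 0.07  1.16  0.9   1.53 -0.72  1.61 -1.15] margin 0.15 err 0.0
clock 43.4 SHIFT total [-0.0595 -0.1176 -0.0675] | 0.148 rows 4
TURN x13 a [-1.53 -2.6   4.46] t [ 0.0072 -0.0039  0.0002] total [-19.8 -33.9  58. ]
```

Request:
{"op": "arm_command", "data": {
  "plan": [
    {"claw": 0, "tx": -0.0149, "ty": -0.0294, "tz": -0.0169, "ax": 0, "ay": 0, "az": 0},
    {"claw": 0, "tx": -0.0149, "ty": -0.0294, "tz": -0.0169, "ax": 0, "ay": 0, "az": 0},
    {"claw": 0, "tx": -0.0149, "ty": -0.0294, "tz": -0.0169, "ax": 0, "ay": 0, "az": 0},
    {"claw": 0, "tx": -0.0149, "ty": -0.0294, "tz": -0.0169, "ax": 0, "ay": 0, "az": 0},
    {"claw": 0, "tx": 0.0072, "ty": -0.0039, "tz": 0.0002, "ax": -1.53, "ay": -2.6, "az": 4.46},
    {"claw": 0, "tx": 0.0072, "ty": -0.0039, "tz": 0.0002, "ax": -1.53, "ay": -2.6, "az": 4.46},
    {"claw": 0, "tx": 0.0072, "ty": -0.0039, "tz": 0.0002, "ax": -1.53, "ay": -2.6, "az": 4.46},
    {"claw": 0, "tx": 0.0072, "ty": -0.0039, "tz": 0.0002, "ax": -1.53, "ay": -2.6, "az": 4.46},
    {"claw": 0, "tx": 0.0072, "ty": -0.0039, "tz": 0.0002, "ax": -1.53, "ay": -2.6, "az": 4.46},
    {"claw": 0, "tx": 0.0072, "ty": -0.0039, "tz": 0.0002, "ax": -1.53, "ay": -2.6, "az": 4.46}
  ]
}}

```text
clock: 44.23
tcp_pos: [0.5461, -0.2937, 0.3754]
orientation: [-2.463, -1.458, -0.369]
contact_force: [0.4, -0.5, 0.8]
grip_width: 0.0853
gripper_force: 0.0
```

Request:
{"op": "arm_command", "data": {
  "plan": [
    {"claw": 0, "tx": 0.0072, "ty": -0.0039, "tz": 0.0002, "ax": -1.53, "ay": -2.6, "az": 4.46},
    {"claw": 0, "tx": 0.0072, "ty": -0.0039, "tz": 0.0002, "ax": -1.53, "ay": -2.6, "az": 4.46},
    {"claw": 0, "tx": 0.0072, "ty": -0.0039, "tz": 0.0002, "ax": -1.53, "ay": -2.6, "az": 4.46},
    {"claw": 0, "tx": 0.0072, "ty": -0.0039, "tz": 0.0002, "ax": -1.53, "ay": -2.6, "az": 4.46},
    {"claw": 0, "tx": 0.0072, "ty": -0.0039, "tz": 0.0002, "ax": -1.53, "ay": -2.6, "az": 4.46},
    {"claw": 0, "tx": 0.0072, "ty": -0.0039, "tz": 0.0002, "ax": -1.53, "ay": -2.6, "az": 4.46},
    {"claw": 0, "tx": 0.0072, "ty": -0.0039, "tz": 0.0002, "ax": -1.53, "ay": -2.6, "az": 4.46},
    {"claw": 0, "tx": 0, "ty": 0, "tz": 0, "ax": 0, "ay": 0, "az": 0},
    {"claw": 0, "tx": 0, "ty": 0, "tz": 0, "ax": 0, "ay": 0, "az": 0},
    {"claw": 0, "tx": 0, "ty": 0, "tz": 0, "ax": 0, "ay": 0, "az": 0}
  ]
}}

```text
clock: 45.07
tcp_pos: [0.559, -0.2414, 0.3861]
orientation: [3.033, 0.812, 0.003]
contact_force: [-0.2, 0.4, -0.2]
grip_width: 0.0854
gripper_force: 0.0
```

```bash
python3 - <<'E'
from ik import *
o=r.get_obs(); print(o['joints'].round(2))
im,m,T=snap('wrist','w16.png')
for d in r.tip_of('holder1','wrist')[:9]: print('H',round(d['confidence'],2),world(T,d['location']).round(4))
oD,az=[.4310,-.3075],-44.5
for t in(-40,-30):
    pg,M=pre(oD,az,t,.10); g0,_=pre(oD,az,t,0)
    sim([(pg,M),(g0,M)])
    go(pg,M,n=16)
E
```

```text
[-0.3   0.5   0.83  1.78 -0.42  1.05 -0.36]
H 0.98 [ 0.4291 -0.3042  0.0183]
H 0.86 [ 0.2558 -0.2519  0.0223]
sim [ 0.14  1.12  0.92  1.33 -0.67  1.78 -1.22] margin 0.14 err 0.0
sim [ 0.08  1.15  0.88  1.53 -0.7   1.6  -1.16] margin 0.16 err 0.0
clock 45.2 SHIFT total [-0.1195  0.0785  0.1273] | 0.191 rows 5
TURN x16 a [ 1.62 -2.15  4.44] t [0.0056 0.0046 0.0002] total [ 25.9 -34.3  71.1]
sim [ 0.06  1.01  0.95  1.5  -0.68  1.58 -1.2 ] margin 0.34 err 0.0
sim [ 0.03  1.06  0.9   1.65 -0.74  1.41 -1.14] margin 0.36 err 0.0
clock 45.2 SHIFT total [-0.1233  0.0648  0.1173] | 0.182 rows 5
TURN x16 a [ 1.22 -1.62  4.53] t [0.0042 0.0035 0.0001] total [ 19.5 -25.8  72.5]
```

Request:
{"op": "arm_command", "data": {
  "plan": [
    {"claw": 0, "tx": -0.0239, "ty": 0.0157, "tz": 0.0255, "ax": 0, "ay": 0, "az": 0},
    {"claw": 0, "tx": -0.0239, "ty": 0.0157, "tz": 0.0255, "ax": 0, "ay": 0, "az": 0},
    {"claw": 0, "tx": -0.0239, "ty": 0.0157, "tz": 0.0255, "ax": 0, "ay": 0, "az": 0},
    {"claw": 0, "tx": -0.0239, "ty": 0.0157, "tz": 0.0255, "ax": 0, "ay": 0, "az": 0},
    {"claw": 0, "tx": -0.0239, "ty": 0.0157, "tz": 0.0255, "ax": 0, "ay": 0, "az": 0},
    {"claw": 0, "tx": 0.006, "ty": 0.0049, "tz": 0.0002, "ax": 1.73, "ay": -2.29, "az": 4.74},
    {"claw": 0, "tx": 0.006, "ty": 0.0049, "tz": 0.0002, "ax": 1.73, "ay": -2.29, "az": 4.74},
    {"claw": 0, "tx": 0.006, "ty": 0.0049, "tz": 0.0002, "ax": 1.73, "ay": -2.29, "az": 4.74},
    {"claw": 0, "tx": 0.006, "ty": 0.0049, "tz": 0.0002, "ax": 1.73, "ay": -2.29, "az": 4.74},
    {"claw": 0, "tx": 0.006, "ty": 0.0049, "tz": 0.0002, "ax": 1.73, "ay": -2.29, "az": 4.74}
  ]
}}

```text
clock: 46.0
tcp_pos: [0.531, -0.3828, 0.2548]
orientation: [-3.025, -0.152, 0.348]
contact_force: [0.9, -0.3, 0.4]
grip_width: 0.0853
gripper_force: 0.0
```

Request:
{"op": "arm_command", "data": {
  "plan": [
    {"claw": 0, "tx": 0.006, "ty": 0.0049, "tz": 0.0002, "ax": 1.73, "ay": -2.29, "az": 4.74},
    {"claw": 0, "tx": 0.006, "ty": 0.0049, "tz": 0.0002, "ax": 1.73, "ay": -2.29, "az": 4.74},
    {"claw": 0, "tx": 0.006, "ty": 0.0049, "tz": 0.0002, "ax": 1.73, "ay": -2.29, "az": 4.74},
    {"claw": 0, "tx": 0.006, "ty": 0.0049, "tz": 0.0002, "ax": 1.73, "ay": -2.29, "az": 4.74},
    {"claw": 0, "tx": 0.006, "ty": 0.0049, "tz": 0.0002, "ax": 1.73, "ay": -2.29, "az": 4.74},
    {"claw": 0, "tx": 0.006, "ty": 0.0049, "tz": 0.0002, "ax": 1.73, "ay": -2.29, "az": 4.74},
    {"claw": 0, "tx": 0.006, "ty": 0.0049, "tz": 0.0002, "ax": 1.73, "ay": -2.29, "az": 4.74},
    {"claw": 0, "tx": 0.006, "ty": 0.0049, "tz": 0.0002, "ax": 1.73, "ay": -2.29, "az": 4.74},
    {"claw": 0, "tx": 0.006, "ty": 0.0049, "tz": 0.0002, "ax": 1.73, "ay": -2.29, "az": 4.74},
    {"claw": 0, "tx": 0.006, "ty": 0.0049, "tz": 0.0002, "ax": 1.73, "ay": -2.29, "az": 4.74}
  ]
}}

```text
clock: 46.83
tcp_pos: [0.5663, -0.4404, 0.2228]
orientation: [-2.523, 1.038, 0.92]
contact_force: [0.3, 0.7, -0.6]
grip_width: 0.0854
gripper_force: 0.0
```

Request:
{"op": "arm_command", "data": {
  "plan": [
    {"claw": 0, "tx": 0, "ty": 0, "tz": 0, "ax": 0, "ay": 0, "az": 0},
    {"claw": 0, "tx": 0, "ty": 0, "tz": 0, "ax": 0, "ay": 0, "az": 0},
    {"claw": 0, "tx": 0, "ty": 0, "tz": 0, "ax": 0, "ay": 0, "az": 0},
    {"claw": 0, "tx": 0, "ty": 0, "tz": 0, "ax": 0, "ay": 0, "az": 0},
    {"claw": 0, "tx": 0, "ty": 0, "tz": 0, "ax": 0, "ay": 0, "az": 0},
    {"claw": 0, "tx": 0, "ty": 0, "tz": 0, "ax": 0, "ay": 0, "az": 0},
    {"claw": 0, "tx": 0, "ty": 0, "tz": 0, "ax": 0, "ay": 0, "az": 0},
    {"claw": 0, "tx": 0, "ty": 0, "tz": 0, "ax": 0, "ay": 0, "az": 0},
    {"claw": 0, "tx": 0, "ty": 0, "tz": 0, "ax": 0, "ay": 0, "az": 0},
    {"claw": 0, "tx": 0, "ty": 0, "tz": 0, "ax": 0, "ay": 0, "az": 0}
  ]
}}

```text
clock: 47.67
tcp_pos: [0.5668, -0.4391, 0.2232]
orientation: [-2.528, 1.034, 0.92]
contact_force: [0.1, 0.3, -0.3]
grip_width: 0.0856
gripper_force: 0.0
```

```bash
python3 - <<'E'
from ik import *
print(r.get_obs()['joints'].round(2))
im,m,T=snap('wrist','w17.png'); 
for d in r.tip_of('holder1','wrist')[:7]: print('H',round(d['confidence'],2),world(T,d['location']).round(4))
oA,az=[.4300,-.3060],-44.5
g0,M=pre(oA,az,-40,0); go(g0,M)
for z in (0,.05,.076): print(z,(pix(m,T,gp(oA,az,z))/.7).round())
cv2.imwrite('pics/w17b.png',cv2.resize(im[:,:,::-1],(800,600),interpolation=cv2.INTER_CUBIC))
E
```

```text
[ 0.13  1.14  0.94  1.32 -0.68  1.79 -1.21]
H 0.84 [ 0.4302 -0.3072  0.0182]
H 0.82 [ 0.2556 -0.2522  0.02  ]
H 0.7 [ 0.213  -0.4071  0.0229]
clock 47.8 SHIFT total [-0.0013  0.0008  0.1011] | 0.101 rows 3
TURN x1 a [ 0.02 -0.03 -0.01] t [0.0001 0.0001 0.    ] total [ 0. -0. -0.]
0 [402. 334.]
0.05 [402. 302.]
0.076 [403. 279.]
```

View pics/w17b.png

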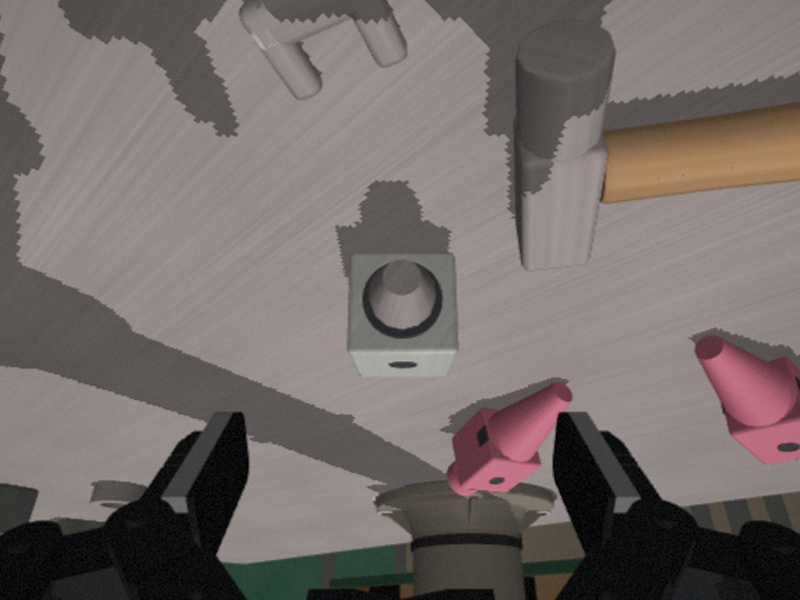

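Holder D (the chuck) is centred at (403,310). The mallet head at (560,150) is close on the right, so I'll narrow the opening before descending.

Request:
{"op": "arm_command", "data": {
  "plan": [
    {"claw": 0.28, "tx": 0, "ty": 0, "tz": 0, "ax": 0, "ay": 0, "az": 0},
    {"claw": 0.28, "tx": -0.0005, "ty": 0.0005, "tz": 0.02, "ax": 0, "ay": 0, "az": 0},
    {"claw": 0.28, "tx": -0.0005, "ty": 0, "tz": 0.035, "ax": 0, "ay": 0, "az": 0},
    {"claw": 0.28, "tx": 0, "ty": 0, "tz": 0.03, "ax": 0, "ay": 0, "az": 0},
    {"claw": 0.28, "tx": 0, "ty": 0, "tz": 0.015, "ax": 0, "ay": 0, "az": 0},
    {"claw": 0.28, "tx": 0, "ty": 0, "tz": 0, "ax": 0, "ay": 0, "az": 0},
    {"claw": 1, "tx": 0, "ty": 0, "tz": 0, "ax": 0, "ay": 0, "az": 0},
    {"claw": 1, "tx": 0, "ty": 0, "tz": 0, "ax": 0, "ay": 0, "az": 0},
    {"claw": 1, "tx": 0, "ty": 0, "tz": 0, "ax": 0, "ay": 0, "az": 0},
    {"claw": 1, "tx": 0, "ty": 0, "tz": 0, "ax": 0, "ay": 0, "az": 0}
  ],
  "squeeze": 80
}}

```text
clock: 48.6
tcp_pos: [0.5207, -0.395, 0.1484]
orientation: [-2.53, 1.035, 0.917]
contact_force: [1.8, -0.6, 1.8]
grip_width: 0.0432
gripper_force: 81.5
```

```bash
python3 - <<'E'
from ik import *
o=r.get_obs(); print(o['joints'].round(2),o['contact_force'].round(1),o['grip_width'],o['gripper_force'])
p,Rc=pose(); h=p+Rc.apply([0,0,.155]); print(h.round(4))
sim([(h+[0,0,.12],Rc),(h+[0,0,.15],tgt(-20,0)),(np.array([.56,-.24,.25]),tgt(-20,0)),(over(0,.12),tgt(90,37.4)),(over(0,.0),tgt(90,37.4))])
print(Rc.inv().apply([0,0,.15]).round(4))
w=(Rc.inv()*tgt(-20,0)).as_rotvec(degrees=True)/10; P=np.array([0,0,.155]); print(w.round(2),(P-R.from_rotvec(w,degrees=True).apply(P)).round(4))
E
```

```text
[ 0.07  1.16  0.9   1.53 -0.72  1.61 -1.15] [ 1.8 -0.6  1.8] 0.043206250302328005 81.47737741470337
[ 0.4498 -0.3254  0.0294]
sim [ 0.04  1.01  0.98  1.52 -0.63  1.75 -1.17] margin 0.17 err 0.0
sim [-0.27  0.6   1.1   1.96 -0.65  0.99 -0.78] margin 0.25 err 0.0
sim [-0.47  0.62  1.15  1.77 -0.62  1.17 -1.05] margin 0.31 err 0.0
sim [ 0.14  0.73  0.44  1.41 -0.84  1.51  0.79] margin 0.4 err 0.0
sim [ 0.16  0.86  0.4   1.47 -0.9   1.37  0.91] margin 0.43 err 0.0
[-0.0961  0.     -0.1152]
[-0.85  3.92 -2.35] [-0.0106 -0.0021  0.0004]
```

Request:
{"op": "arm_command", "data": {
  "plan": [
    {"claw": 1, "tx": -0.0192, "ty": 0, "tz": -0.023, "ax": 0, "ay": 0, "az": 0},
    {"claw": 1, "tx": -0.0192, "ty": 0, "tz": -0.023, "ax": 0, "ay": 0, "az": 0},
    {"claw": 1, "tx": -0.0192, "ty": 0, "tz": -0.023, "ax": 0, "ay": 0, "az": 0},
    {"claw": 1, "tx": -0.0192, "ty": 0, "tz": -0.023, "ax": 0, "ay": 0, "az": 0},
    {"claw": 1, "tx": -0.0192, "ty": 0, "tz": -0.023, "ax": 0, "ay": 0, "az": 0},
    {"claw": 1, "tx": -0.0106, "ty": -0.0021, "tz": 0.0004, "ax": -0.85, "ay": 3.92, "az": -2.35},
    {"claw": 1, "tx": -0.0106, "ty": -0.0021, "tz": 0.0004, "ax": -0.85, "ay": 3.92, "az": -2.35},
    {"claw": 1, "tx": -0.0106, "ty": -0.0021, "tz": 0.0004, "ax": -0.85, "ay": 3.92, "az": -2.35},
    {"claw": 1, "tx": -0.0106, "ty": -0.0021, "tz": 0.0004, "ax": -0.85, "ay": 3.92, "az": -2.35},
    {"claw": 1, "tx": -0.0106, "ty": -0.0021, "tz": 0.0004, "ax": -0.85, "ay": 3.92, "az": -2.35}
  ]
}}

```text
clock: 49.43
tcp_pos: [0.4914, -0.3575, 0.3242]
orientation: [-2.858, 0.813, 0.482]
contact_force: [-0.1, -0.3, -3.5]
grip_width: 0.0434
gripper_force: 82.2
```

Request:
{"op": "arm_command", "data": {
  "plan": [
    {"claw": 1, "tx": -0.0106, "ty": -0.0021, "tz": 0.0004, "ax": -0.85, "ay": 3.92, "az": -2.35},
    {"claw": 1, "tx": -0.0106, "ty": -0.0021, "tz": 0.0004, "ax": -0.85, "ay": 3.92, "az": -2.35},
    {"claw": 1, "tx": -0.0106, "ty": -0.0021, "tz": 0.0004, "ax": -0.85, "ay": 3.92, "az": -2.35},
    {"claw": 1, "tx": -0.0106, "ty": -0.0021, "tz": 0.0004, "ax": -0.85, "ay": 3.92, "az": -2.35},
    {"claw": 1, "tx": -0.0106, "ty": -0.0021, "tz": 0.0004, "ax": -0.85, "ay": 3.92, "az": -2.35},
    {"claw": 1, "tx": 0, "ty": 0, "tz": 0, "ax": 0, "ay": 0, "az": 0},
    {"claw": 1, "tx": 0, "ty": 0, "tz": 0, "ax": 0, "ay": 0, "az": 0},
    {"claw": 1, "tx": 0, "ty": 0, "tz": 0, "ax": 0, "ay": 0, "az": 0},
    {"claw": 1, "tx": 0, "ty": 0, "tz": 0, "ax": 0, "ay": 0, "az": 0},
    {"claw": 1, "tx": 0, "ty": 0, "tz": 0, "ax": 0, "ay": 0, "az": 0}
  ]
}}

```text
clock: 50.27
tcp_pos: [0.4506, -0.3251, 0.3328]
orientation: [-3.093, 0.546, 0.005]
contact_force: [-0.1, 0.8, -3.8]
grip_width: 0.0432
gripper_force: 82.6
```

```bash
python3 - <<'E'
from ik import *
o=r.get_obs(); print(o['joints'].round(2),o['contact_force'].round(1),o['grip_width'],o['gripper_force'])
p,Rc=pose(); h=p+Rc.apply([0,0,.155]); print(h.round(4))
sim([(over(0,.13),Rc),(over(0,.12),tgt(90,37.4))])
go(over(0,.12),tgt(90,37.4),n=22)
E
```

```text
[-0.27  0.61  1.1   1.96 -0.65  0.99 -0.78] [-0.1  0.8 -3.8] 0.04316199427223825 82.63476848602295
[ 0.4501 -0.3249  0.1778]
sim [-0.47  0.77  1.07  1.55 -0.71  1.25 -1.2 ] margin 0.36 err 0.0
sim [ 0.15  0.73  0.42  1.41 -0.84  1.5   0.78] margin 0.42 err 0.0
clock 50.3 SHIFT total [ 0.1596 -0.2209 -0.0467] | 0.277 rows 7
TURN x22 a [ 1.62  1.14 -4.8 ] t [-0.0029  0.0045  0.0001] total [  35.5   25.1 -105.6]
```

Request:
{"op": "arm_command", "data": {
  "plan": [
    {"claw": 1, "tx": 0.0228, "ty": -0.0316, "tz": -0.0067, "ax": 0, "ay": 0, "az": 0},
    {"claw": 1, "tx": 0.0228, "ty": -0.0316, "tz": -0.0067, "ax": 0, "ay": 0, "az": 0},
    {"claw": 1, "tx": 0.0228, "ty": -0.0316, "tz": -0.0067, "ax": 0, "ay": 0, "az": 0},
    {"claw": 1, "tx": 0.0228, "ty": -0.0316, "tz": -0.0067, "ax": 0, "ay": 0, "az": 0},
    {"claw": 1, "tx": 0.0228, "ty": -0.0316, "tz": -0.0067, "ax": 0, "ay": 0, "az": 0},
    {"claw": 1, "tx": 0.0228, "ty": -0.0316, "tz": -0.0067, "ax": 0, "ay": 0, "az": 0},
    {"claw": 1, "tx": 0.0228, "ty": -0.0316, "tz": -0.0067, "ax": 0, "ay": 0, "az": 0},
    {"claw": 1, "tx": 0, "ty": 0, "tz": 0, "ax": 0, "ay": 0, "az": 0},
    {"claw": 1, "tx": 0, "ty": 0, "tz": 0, "ax": 0, "ay": 0, "az": 0},
    {"claw": 1, "tx": -0.003, "ty": 0.0047, "tz": 0.0001, "ax": 1.7, "ay": 1.19, "az": -5.03}
  ]
}}

```text
clock: 51.1
tcp_pos: [0.6727, -0.1732, 0.3778]
orientation: [-3.09, 0.401, -0.032]
contact_force: [-0.1, -0.3, -3.4]
grip_width: 0.043
gripper_force: 82.9
```

Request:
{"op": "arm_command", "data": {
  "plan": [
    {"claw": 1, "tx": -0.003, "ty": 0.0047, "tz": 0.0001, "ax": 1.7, "ay": 1.19, "az": -5.03},
    {"claw": 1, "tx": -0.003, "ty": 0.0047, "tz": 0.0001, "ax": 1.7, "ay": 1.19, "az": -5.03},
    {"claw": 1, "tx": -0.003, "ty": 0.0047, "tz": 0.0001, "ax": 1.7, "ay": 1.19, "az": -5.03},
    {"claw": 1, "tx": -0.003, "ty": 0.0047, "tz": 0.0001, "ax": 1.7, "ay": 1.19, "az": -5.03},
    {"claw": 1, "tx": -0.003, "ty": 0.0047, "tz": 0.0001, "ax": 1.7, "ay": 1.19, "az": -5.03},
    {"claw": 1, "tx": -0.003, "ty": 0.0047, "tz": 0.0001, "ax": 1.7, "ay": 1.19, "az": -5.03},
    {"claw": 1, "tx": -0.003, "ty": 0.0047, "tz": 0.0001, "ax": 1.7, "ay": 1.19, "az": -5.03},
    {"claw": 1, "tx": -0.003, "ty": 0.0047, "tz": 0.0001, "ax": 1.7, "ay": 1.19, "az": -5.03},
    {"claw": 1, "tx": -0.003, "ty": 0.0047, "tz": 0.0001, "ax": 1.7, "ay": 1.19, "az": -5.03},
    {"claw": 1, "tx": -0.003, "ty": 0.0047, "tz": 0.0001, "ax": 1.7, "ay": 1.19, "az": -5.03}
  ]
}}

```text
clock: 51.93
tcp_pos: [0.6481, -0.2246, 0.3677]
orientation: [-2.703, -0.881, -0.387]
contact_force: [0.6, 1.2, -4.1]
grip_width: 0.0432
gripper_force: 83.0
```

Request:
{"op": "arm_command", "data": {
  "plan": [
    {"claw": 1, "tx": -0.003, "ty": 0.0047, "tz": 0.0001, "ax": 1.7, "ay": 1.19, "az": -5.03},
    {"claw": 1, "tx": -0.003, "ty": 0.0047, "tz": 0.0001, "ax": 1.7, "ay": 1.19, "az": -5.03},
    {"claw": 1, "tx": -0.003, "ty": 0.0047, "tz": 0.0001, "ax": 1.7, "ay": 1.19, "az": -5.03},
    {"claw": 1, "tx": -0.003, "ty": 0.0047, "tz": 0.0001, "ax": 1.7, "ay": 1.19, "az": -5.03},
    {"claw": 1, "tx": -0.003, "ty": 0.0047, "tz": 0.0001, "ax": 1.7, "ay": 1.19, "az": -5.03},
    {"claw": 1, "tx": -0.003, "ty": 0.0047, "tz": 0.0001, "ax": 1.7, "ay": 1.19, "az": -5.03},
    {"claw": 1, "tx": -0.003, "ty": 0.0047, "tz": 0.0001, "ax": 1.7, "ay": 1.19, "az": -5.03},
    {"claw": 1, "tx": -0.003, "ty": 0.0047, "tz": 0.0001, "ax": 1.7, "ay": 1.19, "az": -5.03},
    {"claw": 1, "tx": -0.003, "ty": 0.0047, "tz": 0.0001, "ax": 1.7, "ay": 1.19, "az": -5.03},
    {"claw": 1, "tx": -0.003, "ty": 0.0047, "tz": 0.0001, "ax": 1.7, "ay": 1.19, "az": -5.03}
  ]
}}

```text
clock: 52.77
tcp_pos: [0.6743, -0.2674, 0.3465]
orientation: [-1.843, -1.846, -0.621]
contact_force: [-0.2, 0.3, -3.9]
grip_width: 0.0432
gripper_force: 83.0
```

```bash
python3 - <<'E'
from ik import *
o=r.get_obs(); print(o['joints'].round(2),o['contact_force'].round(1),o['grip_width'],o['gripper_force'])
go(over(0,.12),tgt(90,37.4)); go(over(0,.006),tgt(90,37.4))
im,m,T=snap('scene','s18.png')
for d in r.tip_of('holder1','scene')[:9]: print('H',round(d['confidence'],2),world(T,d['location']).round(4))
p,Rc=pose(); print((p+Rc.apply([0,0,.155])).round(4))
E
```

```text
[ 0.18  0.73  0.39  1.4  -0.81  1.5   0.77] [-0.2  0.3 -3.9] 0.04320669779629298 83.01378607749939
clock 52.8 SHIFT total [0.0013 0.002  0.0003] | 0.002 rows 1
TURN x1 a [-0.22 -0.02  0.02] t [ 0.0001 -0.0006  0.    ] total [-0.2 -0.   0. ]
clock 52.8 SHIFT total [-0.068   0.0024  0.0908] | 0.113 rows 3
TURN x1 a [-0.22 -0.02  0.02] t [ 0.0001 -0.0006  0.    ] total [-0.2 -0.   0. ]
H 0.92 [0.68   0.0129 0.0796]
H 0.9 [0.6805 0.1145 0.074 ]
H 0.87 [0.8307 0.0256 0.0189]
H 0.84 [ 0.6726 -0.1695  0.1976]
H 0.84 [ 0.2188 -0.4082  0.0236]
H 0.75 [ 0.8165 -0.1408  0.0189]
H 0.73 [ 0.2553 -0.2518  0.0159]
H 0.57 [ 0.6772 -0.0757  0.0806]
H 0.42 [ 0.6827  0.3597 -0.0016]
[ 0.6742 -0.1732  0.2227]
```

Request:
{"op": "arm_command", "data": {
  "plan": [
    {"claw": 1, "tx": -0.0087, "ty": 0.001, "tz": 0.0112, "ax": -0.2, "ay": 0, "az": 0},
    {"claw": 1, "tx": -0.0174, "ty": 0.001, "tz": 0.0229, "ax": 0, "ay": 0, "az": 0},
    {"claw": 1, "tx": -0.0174, "ty": 0, "tz": 0.0229, "ax": 0, "ay": 0, "az": 0},
    {"claw": 1, "tx": -0.0087, "ty": 0, "tz": 0.0112, "ax": 0, "ay": 0, "az": 0},
    {"claw": 1, "tx": -0.0053, "ty": 0, "tz": 0.0075, "ax": 0, "ay": 0, "az": 0},
    {"claw": 1, "tx": -0.0053, "ty": 0, "tz": 0.0075, "ax": 0, "ay": 0, "az": 0},
    {"claw": 1, "tx": -0.0053, "ty": 0, "tz": 0.0075, "ax": 0, "ay": 0, "az": 0},
    {"claw": 1, "tx": 0, "ty": 0, "tz": 0, "ax": 0, "ay": 0, "az": 0},
    {"claw": 1, "tx": 0, "ty": 0, "tz": 0, "ax": 0, "ay": 0, "az": 0},
    {"claw": 1, "tx": 0, "ty": 0, "tz": 0, "ax": 0, "ay": 0, "az": 0}
  ]
}}

```text
clock: 53.7
tcp_pos: [0.6761, -0.2662, 0.2344]
orientation: [-1.851, -1.845, -0.621]
contact_force: [-4.7, -3.0, -5.9]
grip_width: 0.0435
gripper_force: 83.3
```

Request:
{"op": "arm_command", "data": {
  "plan": [
    {"claw": 0.3, "tx": 0, "ty": 0, "tz": 0, "ax": 0, "ay": 0, "az": 0},
    {"claw": 0, "tx": 0, "ty": 0, "tz": 0, "ax": 0, "ay": 0, "az": 0},
    {"claw": 0, "tx": 0, "ty": 0, "tz": 0, "ax": 0, "ay": 0, "az": 0},
    {"claw": 0, "tx": 0, "ty": 0, "tz": 0, "ax": 0, "ay": 0, "az": 0},
    {"claw": 0, "tx": 0, "ty": 0, "tz": -0.02, "ax": 0, "ay": 0, "az": 0},
    {"claw": 0, "tx": 0, "ty": 0, "tz": -0.03, "ax": 0, "ay": 0, "az": 0},
    {"claw": 0, "tx": 0, "ty": 0, "tz": -0.04, "ax": 0, "ay": 0, "az": 0},
    {"claw": 0, "tx": 0, "ty": 0, "tz": -0.03, "ax": 0, "ay": 0, "az": 0},
    {"claw": 1, "tx": 0, "ty": 0, "tz": -0.02, "ax": 0, "ay": 0, "az": 0},
    {"claw": 1, "tx": 0, "ty": 0, "tz": 0, "ax": 0, "ay": 0, "az": 0}
  ]
}}

```text
clock: 54.53
tcp_pos: [0.6771, -0.353, 0.3509]
orientation: [-1.853, -1.85, -0.631]
contact_force: [-0.2, -0.8, 0.2]
grip_width: 0.0636
gripper_force: 0.0
```

```bash
python3 - <<'E'
from ik import *
o=r.get_obs(); print(o['joints'].round(2))
for c in('wrist','scene'):
    im,m,T=snap(c,c+'19.png')
    for d in r.tip_of('holder1',c)[:12]:
        w=world(T,d['location'])
        if .65<w[0]<.7: print(c,'H',round(d['confidence'],2),w.round(4))
cv2.imwrite('pics/s19b.png',cv2.resize(im[140:350,150:430][:,:,::-1],(800,600),interpolation=cv2.INTER_CUBIC))
P=lambda i,z: sock(i)+[0,0,z]
# push: tool down heading 90, fingertip d=.173 over nose (nose top home z=.154)
sim([(P(0,.14-.018+.03),tgt(90,0)),(P(0,.097),tgt(90,0)),(P(0,.13),tgt(90,0)),(P(3,.13),tgt(90,0)),(P(3,.097),tgt(90,0))])
go(P(0,.079+.05),tgt(90,0),d=.173)
E
```

```text
[ 0.28  0.81  0.41  1.26 -0.8   1.59  0.81]
wrist H 0.91 [0.6757 0.0205 0.0802]
wrist H 0.69 [ 0.6768 -0.0777  0.0793]
wrist H 0.61 [ 0.6729 -0.1709  0.0771]
scene H 0.98 [0.6763 0.0135 0.0754]
scene H 0.86 [ 0.6777 -0.074   0.0812]
scene H 0.7 [ 0.6755 -0.1734  0.0787]
scene H 0.68 [0.6812 0.1114 0.0783]
scene H 0.36 [0.6793 0.0183 0.0768]
sim [-0.26  0.6   0.64  1.56 -0.39  1.11  0.47] margin 0.4 err 0.0
sim [-0.24  0.65  0.61  1.6  -0.42  1.02  0.49] margin 0.82 err 0.0
sim [-0.25  0.62  0.63  1.58 -0.4   1.07  0.48] margin 0.83 err 0.0
sim [-0.67  0.61  0.62  1.6  -0.39  1.06  0.06] margin 0.81 err 0.0
sim [-0.66  0.64  0.6   1.62 -0.41  1.01  0.07] margin 0.82 err 0.0
clock 54.7 SHIFT total [ 0.0535 -0.0018  0.045 ] | 0.07 rows 2
TURN x6 a [-0.   -6.27  0.01] t [ 0.0189 -0.      0.001 ] total [ -0.  -37.6   0. ]
```

View pics/s19b.png

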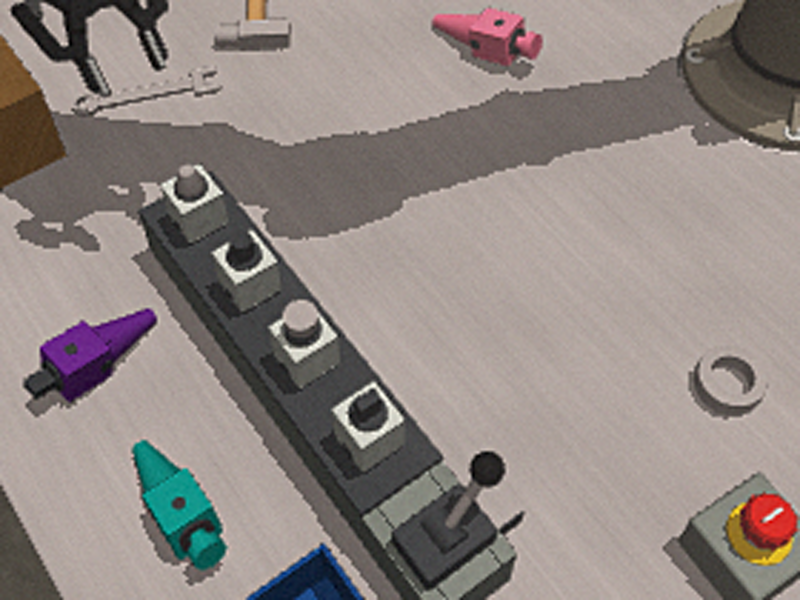

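The scene crop shows all four holders upright in the rack at (190,195), (245,265), (303,335) and (368,420). I'll press each nose lightly to make sure it is home.

Request:
{"op": "arm_command", "data": {
  "plan": [
    {"claw": 1, "tx": 0.0268, "ty": -0.0009, "tz": 0.0225, "ax": 0, "ay": 0, "az": 0},
    {"claw": 1, "tx": 0.0268, "ty": -0.0009, "tz": 0.0225, "ax": 0, "ay": 0, "az": 0},
    {"claw": 1, "tx": 0.0162, "ty": 0, "tz": 0.0008, "ax": 0, "ay": -5.37, "az": 0},
    {"claw": 1, "tx": 0.0162, "ty": 0, "tz": 0.0008, "ax": 0, "ay": -5.37, "az": 0},
    {"claw": 1, "tx": 0.0162, "ty": 0, "tz": 0.0008, "ax": 0, "ay": -5.37, "az": 0},
    {"claw": 1, "tx": 0.0162, "ty": 0, "tz": 0.0008, "ax": 0, "ay": -5.37, "az": 0},
    {"claw": 1, "tx": 0.0162, "ty": 0, "tz": 0.0008, "ax": 0, "ay": -5.37, "az": 0},
    {"claw": 1, "tx": 0.0162, "ty": 0, "tz": 0.0008, "ax": 0, "ay": -5.37, "az": 0},
    {"claw": 1, "tx": 0.0162, "ty": 0, "tz": 0.0008, "ax": 0, "ay": -5.37, "az": 0},
    {"claw": 1, "tx": 0, "ty": 0, "tz": 0, "ax": 0, "ay": 0, "az": 0}
  ]
}}

```text
clock: 55.57
tcp_pos: [0.6773, -0.1647, 0.3761]
orientation: [2.21, 2.233, -0.002]
contact_force: [1.1, 1.9, -0.2]
grip_width: 0.0002
gripper_force: 0.0
```

```bash
python3 - <<'E'
from ik import *
print(r.get_obs()['joints'].round(2),r.get_obs()['contact_force'].round(1))
go(sock(0)+[0,0,.079],tgt(90,0),d=.173)
print([sock(i).round(4) for i in range(4)])
E
```

```text
[-0.27  0.61  0.64  1.56 -0.39  1.11  0.47] [ 1.1  1.9 -0.2]
clock 55.6 SHIFT total [-0.0071 -0.0015  0.0491] | 0.05 rows 2
TURN x1 a [-0.03  0.05  0.6 ] t [-0.0002 -0.0001  0.    ] total [-0.   0.1  0.6]
[array([ 0.6758, -0.172 ,  0.075 ]), array([ 0.6769, -0.077 ,  0.075 ]), array([0.6781, 0.018 , 0.075 ]), array([0.6792, 0.113 , 0.075 ])]
```

Request:
{"op": "arm_command", "data": {
  "plan": [
    {"claw": 1, "tx": -0.0071, "ty": -0.0015, "tz": 0.02, "ax": 0, "ay": 0, "az": 0},
    {"claw": 1, "tx": 0, "ty": 0, "tz": 0.018, "ax": 0, "ay": 0, "az": 0},
    {"claw": 1, "tx": 0, "ty": 0, "tz": 0.006, "ax": 0, "ay": 0, "az": 0},
    {"claw": 1, "tx": 0, "ty": 0, "tz": 0.003, "ax": 0, "ay": 0, "az": 0},
    {"claw": 1, "tx": 0, "ty": 0, "tz": 0.0037, "ax": 0, "ay": 0, "az": 0},
    {"claw": 1, "tx": 0, "ty": 0, "tz": 0, "ax": 0, "ay": 0, "az": 0},
    {"claw": 1, "tx": 0, "ty": 0, "tz": 0, "ax": 0, "ay": 0, "az": 0},
    {"claw": 1, "tx": 0, "ty": 0, "tz": 0, "ax": 0, "ay": 0, "az": 0},
    {"claw": 1, "tx": 0, "ty": 0, "tz": 0, "ax": 0, "ay": 0, "az": 0},
    {"claw": 1, "tx": 0, "ty": 0, "tz": 0, "ax": 0, "ay": 0, "az": 0}
  ]
}}

```text
clock: 56.4
tcp_pos: [0.6745, -0.1806, 0.3277]
orientation: [2.22, 2.219, -0.0]
contact_force: [0.5, 0.1, 1.2]
grip_width: 0.0001
gripper_force: 0.8
```

Request:
{"op": "arm_command", "data": {
  "plan": [
    {"claw": 1, "tx": 0, "ty": 0, "tz": -0.03, "ax": 0, "ay": 0, "az": 0},
    {"claw": 1, "tx": 0.0317, "ty": 0.0004, "tz": 0, "ax": 0, "ay": 0, "az": 0},
    {"claw": 1, "tx": 0.0317, "ty": 0.0004, "tz": 0, "ax": 0, "ay": 0, "az": 0},
    {"claw": 1, "tx": 0.0316, "ty": 0.0003, "tz": 0, "ax": 0, "ay": 0, "az": 0},
    {"claw": 1, "tx": 0, "ty": 0, "tz": 0.02, "ax": 0, "ay": 0, "az": 0},
    {"claw": 1, "tx": 0, "ty": 0, "tz": 0.005, "ax": 0, "ay": 0, "az": 0},
    {"claw": 1, "tx": 0, "ty": 0, "tz": 0.003, "ax": 0, "ay": 0, "az": 0},
    {"claw": 1, "tx": 0, "ty": 0, "tz": 0.002, "ax": 0, "ay": 0, "az": 0},
    {"claw": 1, "tx": 0, "ty": 0, "tz": 0, "ax": 0, "ay": 0, "az": 0},
    {"claw": 1, "tx": 0, "ty": 0, "tz": 0, "ax": 0, "ay": 0, "az": 0}
  ]
}}

```text
clock: 57.23
tcp_pos: [0.6754, -0.0872, 0.3279]
orientation: [2.222, 2.216, -0.001]
contact_force: [-0.4, 0.4, 2.7]
grip_width: -0.0
gripper_force: 1.2
```

```bash
python3 - <<'E'
from ik import *
print(r.get_obs()['joints'].round(2),r.get_obs()['contact_force'].round(1))
go(sock(1)+[0,0,.079],tgt(90,0),d=.173)
E
```

```text
[-0.38  0.63  0.62  1.64 -0.41  1.    0.37] [-0.4  0.4  2.7]
clock 57.2 SHIFT total [0.0107 0.0011 0.0008] | 0.011 rows 1
TURN x1 a [ 0.12  0.16 -0.17] t [-0.0005  0.0004  0.    ] total [ 0.1  0.2 -0.2]
```

Request:
{"op": "arm_command", "data": {
  "plan": [
    {"claw": 1, "tx": 0, "ty": 0, "tz": -0.008, "ax": 0, "ay": 0, "az": 0},
    {"claw": 1, "tx": 0.0107, "ty": 0.0011, "tz": 0, "ax": 0, "ay": 0, "az": 0},
    {"claw": 1, "tx": 0, "ty": 0, "tz": 0.004, "ax": 0, "ay": 0, "az": 0},
    {"claw": 1, "tx": 0, "ty": 0, "tz": 0.003, "ax": 0, "ay": 0, "az": 0},
    {"claw": 1, "tx": 0, "ty": 0, "tz": 0.003, "ax": 0, "ay": 0, "az": 0},
    {"claw": 1, "tx": 0, "ty": 0, "tz": 0, "ax": 0, "ay": 0, "az": 0},
    {"claw": 1, "tx": 0, "ty": 0, "tz": 0, "ax": 0, "ay": 0, "az": 0},
    {"claw": 1, "tx": 0, "ty": 0, "tz": 0, "ax": 0, "ay": 0, "az": 0},
    {"claw": 1, "tx": 0, "ty": 0, "tz": 0, "ax": 0, "ay": 0, "az": 0},
    {"claw": 1, "tx": 0, "ty": 0, "tz": 0, "ax": 0, "ay": 0, "az": 0}
  ]
}}

```text
clock: 58.07
tcp_pos: [0.677, -0.0741, 0.3276]
orientation: [2.22, 2.22, 0.004]
contact_force: [-6.4, 4.7, 19.1]
grip_width: 0.0002
gripper_force: 9.8
```

```bash
python3 - <<'E'
from ik import *
print(r.get_obs()['contact_force'].round(1))
go(sock(1)+[0,0,.079],tgt(90,0),d=.173)
E
```

```text
[-6.4  4.7 19.1]
clock 58.1 SHIFT total [-0.003  -0.0007  0.0006] | 0.003 rows 1
TURN x1 a [ 0.18 -0.02  0.01] t [0.0001 0.0005 0.    ] total [ 0.2 -0.   0. ]
```

Request:
{"op": "arm_command", "data": {
  "plan": [
    {"claw": 1, "tx": 0, "ty": 0, "tz": -0.025, "ax": 0, "ay": 0, "az": 0},
    {"claw": 1, "tx": -0.0327, "ty": -0.0004, "tz": 0, "ax": 0, "ay": 0, "az": 0},
    {"claw": 1, "tx": -0.0327, "ty": -0.0004, "tz": 0, "ax": 0, "ay": 0, "az": 0},
    {"claw": 1, "tx": -0.0327, "ty": -0.0004, "tz": 0, "ax": 0, "ay": 0, "az": 0},
    {"claw": 1, "tx": 0, "ty": 0, "tz": 0.015, "ax": 0, "ay": 0, "az": 0},
    {"claw": 1, "tx": 0, "ty": 0, "tz": 0.005, "ax": 0, "ay": 0, "az": 0},
    {"claw": 1, "tx": 0, "ty": 0, "tz": 0.003, "ax": 0, "ay": 0, "az": 0},
    {"claw": 1, "tx": 0, "ty": 0, "tz": 0.002, "ax": 0, "ay": 0, "az": 0},
    {"claw": 1, "tx": 0, "ty": 0, "tz": 0, "ax": 0, "ay": 0, "az": 0},
    {"claw": 1, "tx": 0, "ty": 0, "tz": 0, "ax": 0, "ay": 0, "az": 0}
  ]
}}

```text
clock: 58.9
tcp_pos: [0.6744, -0.1745, 0.3275]
orientation: [2.22, 2.218, -0.005]
contact_force: [-9.2, -2.4, 16.0]
grip_width: 0.0004
gripper_force: 8.1
```

```bash
python3 - <<'E'
from ik import *
print(r.get_obs()['contact_force'].round(1))
go(sock(0)+[0,0,.079],tgt(90,0),d=.173); go(sock(2)+[0,0,.079+.03],tgt(90,0),d=.173)
E
```

```text
[-9.2 -2.4 16. ]
clock 58.9 SHIFT total [0.0033 0.0013 0.0005] | 0.004 rows 1
TURN x1 a [ 0.01  0.26 -0.07] t [-0.0008  0.      0.    ] total [ 0.   0.3 -0.1]
clock 58.9 SHIFT total [ 0.1931  0.0034 -0.0304] | 0.196 rows 5
TURN x1 a [ 0.01  0.26 -0.07] t [-0.0008  0.      0.    ] total [ 0.   0.3 -0.1]
```

Request:
{"op": "arm_command", "data": {
  "plan": [
    {"claw": 1, "tx": 0, "ty": 0, "tz": -0.03, "ax": 0, "ay": 0, "az": 0},
    {"claw": 1, "tx": 0.0386, "ty": 0.0007, "tz": 0, "ax": 0, "ay": 0, "az": 0},
    {"claw": 1, "tx": 0.0386, "ty": 0.0007, "tz": 0, "ax": 0, "ay": 0, "az": 0},
    {"claw": 1, "tx": 0.0386, "ty": 0.0007, "tz": 0, "ax": 0, "ay": 0, "az": 0},
    {"claw": 1, "tx": 0.0386, "ty": 0.0007, "tz": 0, "ax": 0, "ay": 0, "az": 0},
    {"claw": 1, "tx": 0.0387, "ty": 0.0007, "tz": 0, "ax": 0, "ay": 0, "az": 0},
    {"claw": 1, "tx": 0, "ty": 0, "tz": 0.02, "ax": 0, "ay": 0, "az": 0},
    {"claw": 1, "tx": 0, "ty": 0, "tz": 0.005, "ax": 0, "ay": 0, "az": 0},
    {"claw": 1, "tx": 0, "ty": 0, "tz": 0.004, "ax": 0, "ay": 0, "az": 0},
    {"claw": 1, "tx": 0, "ty": 0, "tz": 0.001, "ax": 0, "ay": 0, "az": 0}
  ]
}}

```text
clock: 59.73
tcp_pos: [0.6791, 0.0258, 0.3276]
orientation: [-2.213, -2.222, -0.008]
contact_force: [-11.0, 15.0, 29.6]
grip_width: 0.0001
gripper_force: 14.3
```

```bash
python3 - <<'E'
from ik import *
print(r.get_obs()['contact_force'].round(1))
go(sock(2)+[0,0,.079],tgt(90,0),d=.173); go(sock(3)+[0,0,.079+.03],tgt(90,0),d=.173)
E
```

```text
[-11.   15.   29.6]
clock 59.7 SHIFT total [-0.0091 -0.001   0.0005] | 0.009 rows 1
TURN x1 a [-0.01 -0.43  0.24] t [ 0.0013 -0.      0.    ] total [-0.  -0.4  0.2]
clock 59.7 SHIFT total [ 0.0861  0.0005 -0.0288] | 0.091 rows 3
TURN x1 a [-0.01 -0.43  0.24] t [ 0.0013 -0.      0.    ] total [-0.  -0.4  0.2]
```

Request:
{"op": "arm_command", "data": {
  "plan": [
    {"claw": 1, "tx": 0, "ty": 0, "tz": -0.03, "ax": 0, "ay": 0, "az": 0},
    {"claw": 1, "tx": 0.0287, "ty": 0.0002, "tz": 0, "ax": 0, "ay": 0, "az": 0},
    {"claw": 1, "tx": 0.0287, "ty": 0.0002, "tz": 0, "ax": 0, "ay": 0, "az": 0},
    {"claw": 1, "tx": 0.0287, "ty": 0.0002, "tz": 0, "ax": 0, "ay": 0, "az": 0},
    {"claw": 1, "tx": 0, "ty": 0, "tz": 0, "ax": 0, "ay": 0, "az": 0},
    {"claw": 1, "tx": 0, "ty": 0, "tz": 0.018, "ax": 0, "ay": 0, "az": 0},
    {"claw": 1, "tx": 0, "ty": 0, "tz": 0.006, "ax": 0, "ay": 0, "az": 0},
    {"claw": 1, "tx": 0, "ty": 0, "tz": 0.004, "ax": 0, "ay": 0, "az": 0},
    {"claw": 1, "tx": 0, "ty": 0, "tz": 0.002, "ax": 0, "ay": 0, "az": 0},
    {"claw": 1, "tx": 0, "ty": 0, "tz": 0, "ax": 0, "ay": 0, "az": 0}
  ]
}}

```text
clock: 60.57
tcp_pos: [0.6793, 0.1058, 0.3274]
orientation: [-2.223, -2.22, 0.0]
contact_force: [-9.8, 1.8, 20.1]
grip_width: -0.0002
gripper_force: 9.7
```

```bash
python3 - <<'E'
from ik import *
print(r.get_obs()['contact_force'].round(1))
go(sock(3)+[0,0,.079],tgt(90,0),d=.173)
for c in ('scene','top'):
    im,m,T=snap(c,c+'20.png')
    for n in ('lock_tip','stop_top'):
        for d in r.tip_of(n,c)[:2]: print(c,n,round(d['confidence'],2),world(T,d['location']).round(4))
# lever: rack frame
yaw=-.012; piv=np.array([.6775,-.0295,0])+R.from_euler('z',yaw).apply([0,.245,.089]); print('pivot',piv.round(4))
for a in (0,.15,1.0): print(a,(piv+R.from_euler('z',yaw).apply([.08*np.sin(a-.5),0,.08*np.cos(a-.5)])).round(4))
E
```

```text
[-9.8  1.8 20.1]
clock 60.6 SHIFT total [ 0.0071 -0.0001  0.0004] | 0.007 rows 1
TURN x1 a [-0.02 -0.02 -0.08] t [ 0.     -0.0001  0.    ] total [-0.  -0.  -0.1]
scene lock_tip 0.71 [0.6402 0.2126 0.1565]
scene lock_tip 0.68 [ 3.533e-01  2.377e-01 -3.000e-04]
scene stop_top 0.59 [0.463  0.3631 0.0946]
top stop_top 0.43 [0.4642 0.3638 0.0947]
pivot [0.6804 0.2155 0.089 ]
0 [0.6421 0.2159 0.1592]
0.15 [0.653  0.2158 0.1641]
1.0 [0.7188 0.215  0.1592]
```

All four noses are at home height (tips at about 0.1545) under a light push, and the stop is still latched. Next I'll push the lock lever over.

Request:
{"op": "arm_command", "data": {
  "plan": [
    {"claw": 1, "tx": 0, "ty": 0, "tz": -0.025, "ax": 0, "ay": 0, "az": 0},
    {"claw": 1, "tx": 0, "ty": 0, "tz": -0.025, "ax": 0, "ay": 0, "az": 0},
    {"claw": 1, "tx": 0, "ty": -0.03, "tz": 0, "ax": 0, "ay": 0, "az": 0},
    {"claw": 1, "tx": 0, "ty": -0.03, "tz": 0, "ax": 0, "ay": 0, "az": 0},
    {"claw": 1, "tx": 0, "ty": -0.029, "tz": 0, "ax": 0, "ay": 0, "az": 0},
    {"claw": 1, "tx": 0.036, "ty": 0, "tz": 0, "ax": 0, "ay": 0, "az": 0},
    {"claw": 1, "tx": 0.036, "ty": 0, "tz": 0, "ax": 0, "ay": 0, "az": 0},
    {"claw": 1, "tx": 0.037, "ty": 0, "tz": 0, "ax": 0, "ay": 0, "az": 0},
    {"claw": 1, "tx": 0, "ty": 0, "tz": 0.026, "ax": 0, "ay": 0, "az": 0},
    {"claw": 1, "tx": 0, "ty": 0, "tz": 0.026, "ax": 0, "ay": 0, "az": 0}
  ]
}}

```text
clock: 61.7
tcp_pos: [0.5908, 0.2184, 0.3227]
orientation: [2.215, 2.224, 0.004]
contact_force: [-0.4, -1.0, -0.2]
grip_width: -0.0
gripper_force: 0.0
```

Request:
{"op": "arm_command", "data": {
  "plan": [
    {"claw": 1, "tx": 0, "ty": 0, "tz": 0, "ax": 0, "ay": 0, "az": 0},
    {"claw": 1, "tx": 0, "ty": 0, "tz": 0, "ax": 0, "ay": 0, "az": 0},
    {"claw": 1, "tx": 0, "ty": 0, "tz": 0, "ax": 0, "ay": 0, "az": 0},
    {"claw": 1, "tx": 0, "ty": 0, "tz": 0, "ax": 0, "ay": 0, "az": 0},
    {"claw": 1, "tx": 0, "ty": 0, "tz": 0, "ax": 0, "ay": 0, "az": 0},
    {"claw": 1, "tx": 0, "ty": 0, "tz": 0, "ax": 0, "ay": 0, "az": 0},
    {"claw": 1, "tx": 0, "ty": 0, "tz": 0, "ax": 0, "ay": 0, "az": 0},
    {"claw": 1, "tx": 0, "ty": 0, "tz": 0, "ax": 0, "ay": 0, "az": 0},
    {"claw": 1, "tx": 0, "ty": 0, "tz": 0, "ax": 0, "ay": 0, "az": 0},
    {"claw": 1, "tx": 0, "ty": 0, "tz": 0, "ax": 0, "ay": 0, "az": 0}
  ]
}}

```text
clock: 62.53
tcp_pos: [0.5906, 0.2154, 0.3223]
orientation: [2.22, 2.219, -0.001]
contact_force: [-0.2, 0.3, -0.4]
grip_width: -0.0001
gripper_force: 0.0
```

```bash
python3 - <<'E'
from ik import *
print(r.get_obs()['contact_force'].round(1),r.get_obs()['joints'].round(2))
go([.69,.2145,.150],tgt(90,0),d=.173)
im,m,T=snap('scene','s21.png')
for d in r.tip_of('lock_tip','scene')[:2]: print(round(d['confidence'],2),world(T,d['location']).round(4))
E
```

```text
[-0.2  0.3 -0.4] [-0.89  0.55  0.61  1.78 -0.38  0.93 -0.11]
clock 62.5 SHIFT total [-0.0005  0.0992 -0.0006] | 0.099 rows 3
TURN x1 a [ 0.07  0.12 -0.03] t [-0.0004  0.0002  0.    ] total [ 0.1  0.1 -0. ]
0.58 [0.6422 0.2148 0.1573]
```

Request:
{"op": "arm_command", "data": {
  "plan": [
    {"claw": 1, "tx": 0, "ty": 0.013, "tz": 0, "ax": 0, "ay": 0, "az": 0},
    {"claw": 1, "tx": 0, "ty": 0.013, "tz": 0, "ax": 0, "ay": 0, "az": 0},
    {"claw": 1, "tx": 0, "ty": 0.013, "tz": 0, "ax": 0, "ay": 0, "az": 0},
    {"claw": 1, "tx": 0, "ty": 0.013, "tz": 0, "ax": 0, "ay": 0, "az": 0},
    {"claw": 1, "tx": 0, "ty": 0.013, "tz": 0, "ax": 0, "ay": 0, "az": 0},
    {"claw": 1, "tx": 0, "ty": 0.013, "tz": 0, "ax": 0, "ay": 0, "az": 0},
    {"claw": 1, "tx": 0, "ty": 0.013, "tz": 0, "ax": 0, "ay": 0, "az": 0},
    {"claw": 1, "tx": 0, "ty": 0.01, "tz": 0, "ax": 0, "ay": 0, "az": 0},
    {"claw": 1, "tx": 0, "ty": 0.002, "tz": 0, "ax": 0, "ay": 0, "az": 0},
    {"claw": 1, "tx": 0, "ty": 0, "tz": 0, "ax": 0, "ay": 0, "az": 0}
  ]
}}

```text
clock: 63.47
tcp_pos: [0.6913, 0.2154, 0.3209]
orientation: [-2.218, -2.217, 0.014]
contact_force: [-13.7, -1.4, 5.5]
grip_width: -0.0002
gripper_force: 6.9
```

```bash
python3 - <<'E'
from ik import *
print(r.get_obs()['contact_force'].round(1))
im,m,T=snap('scene','s22.png')
for d in r.tip_of('lock_tip','scene')[:3]: print(round(d['confidence'],2),world(T,d['location']).round(4))
E
```

```text
[-13.7  -1.4   5.5]
0.45 [0.715  0.2131 0.1555]
```

Request:
{"op": "arm_command", "data": {
  "plan": [
    {"claw": 1, "tx": 0, "ty": -0.035, "tz": 0, "ax": 0, "ay": 0, "az": 0},
    {"claw": 1, "tx": 0, "ty": 0, "tz": -0.04, "ax": 0, "ay": 0, "az": 0},
    {"claw": 0.5, "tx": 0, "ty": 0, "tz": -0.04, "ax": 0, "ay": 0, "az": 0},
    {"claw": 0, "tx": 0.0247, "ty": -0.0325, "tz": 0, "ax": 0, "ay": 0, "az": 0},
    {"claw": 0, "tx": 0.0247, "ty": -0.0325, "tz": 0, "ax": 0, "ay": 0, "az": 0},
    {"claw": 0, "tx": 0.0247, "ty": -0.0325, "tz": 0, "ax": 0, "ay": 0, "az": 0},
    {"claw": 0, "tx": 0.0247, "ty": -0.0325, "tz": 0, "ax": 0, "ay": 0, "az": 0},
    {"claw": 0, "tx": 0.0247, "ty": -0.0325, "tz": 0, "ax": 0, "ay": 0, "az": 0},
    {"claw": 0, "tx": 0.0247, "ty": -0.0325, "tz": 0, "ax": 0, "ay": 0, "az": 0},
    {"claw": 0, "tx": 0, "ty": 0, "tz": 0, "ax": 0, "ay": 0, "az": 0}
  ]
}}

```text
clock: 64.4
tcp_pos: [0.4566, 0.371, 0.4009]
orientation: [-2.206, -2.232, 0.004]
contact_force: [-1.1, 1.1, -1.0]
grip_width: 0.0855
gripper_force: 0.0
```

```bash
python3 - <<'E'
from ik import *
print(r.get_obs()['joints'].round(2))
im,m,T=snap('wrist','w23.png')
for d in r.tip_of('stop_top','wrist')[:3]: print(round(d['confidence'],2),world(T,d['location']).round(4))
im,m,T=snap('scene','s23.png')
for d in r.tip_of('lock_tip','scene')[:3]: print('L',round(d['confidence'],2),world(T,d['location']).round(4))
for d in r.tip_of('stop_top','scene')[:3]: print(round(d['confidence'],2),world(T,d['location']).round(4))
for d in r.tip_of('holder1','scene')[:12]:
    w=world(T,d['location'])
    if .65<w[0]<.7: print('H',round(d['confidence'],2),w.round(4))
cv2.imwrite('pics/s23b.png',cv2.resize(im[140:350,150:430][:,:,::-1],(800,600),interpolation=cv2.INTER_CUBIC))
go([.464,.3635,.082],tgt(90,0))
E
```

```text
[-1.28  0.39  0.65  1.81 -0.27  1.04 -0.52]
0.81 [0.4666 0.3647 0.0961]
L 0.61 [0.7147 0.2135 0.1575]
0.65 [0.4636 0.3634 0.0941]
H 0.88 [0.6806 0.1135 0.0746]
H 0.83 [ 0.6745 -0.0758  0.0769]
H 0.74 [ 0.6725 -0.1735  0.0788]
H 0.69 [0.6796 0.012  0.0779]
clock 64.7 SHIFT total [ 0.0019 -0.0015  0.1649] | 0.165 rows 4
TURN x1 a [ 0.11  0.15 -0.2 ] t [-0.0004  0.0003  0.    ] total [ 0.1  0.1 -0.2]
```

View pics/s23b.png

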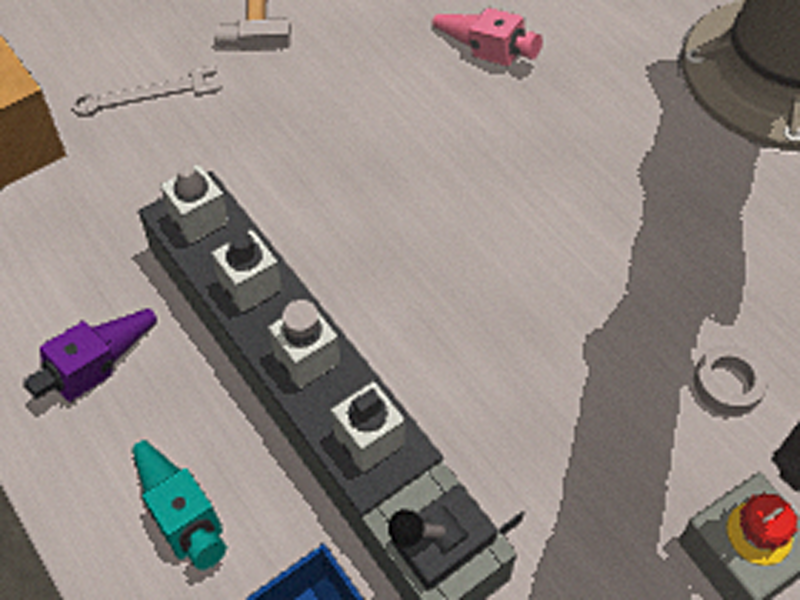

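The lever is over to the far side at (405,528), and the stop is still latched at (770,520). Next I'll grip the cap.

Request:
{"op": "arm_command", "data": {
  "plan": [
    {"claw": 0, "tx": 0.0019, "ty": -0.0015, "tz": 0.03, "ax": 0, "ay": 0, "az": 0},
    {"claw": 0, "tx": 0, "ty": 0, "tz": 0.035, "ax": 0, "ay": 0, "az": 0},
    {"claw": 0, "tx": 0, "ty": 0, "tz": 0.035, "ax": 0, "ay": 0, "az": 0},
    {"claw": 0, "tx": 0, "ty": 0, "tz": 0.035, "ax": 0, "ay": 0, "az": 0},
    {"claw": 0, "tx": 0, "ty": 0, "tz": 0.02, "ax": 0, "ay": 0, "az": 0},
    {"claw": 0, "tx": 0, "ty": 0, "tz": 0.0095, "ax": 0, "ay": 0, "az": 0},
    {"claw": 0, "tx": 0, "ty": 0, "tz": 0, "ax": 0, "ay": 0, "az": 0},
    {"claw": 0, "tx": 0, "ty": 0, "tz": 0, "ax": 0, "ay": 0, "az": 0},
    {"claw": 0, "tx": 0, "ty": 0, "tz": 0, "ax": 0, "ay": 0, "az": 0},
    {"claw": 0, "tx": 0, "ty": 0, "tz": 0, "ax": 0, "ay": 0, "az": 0}
  ]
}}

```text
clock: 65.53
tcp_pos: [0.4632, 0.3657, 0.239]
orientation: [2.221, 2.219, 0.004]
contact_force: [0.2, -0.7, -0.1]
grip_width: 0.085
gripper_force: 0.0
```

```bash
python3 - <<'E'
from ik import *
o=r.get_obs();print(o['joints'].round(2),o['contact_force'].round(1))
go([.464,.3635,.082],tgt(90,0))
sim([([.464,.3635,.086],tgt(32,0))])
E
```

```text
[-1.17  0.6   0.53  1.92 -0.44  0.73 -0.39] [ 0.2 -0.7 -0.1]
clock 65.5 SHIFT total [-0.0022  0.0003  0.002 ] | 0.003 rows 1
TURN x1 a [ 0.19 -0.01 -0.06] t [0.     0.0005 0.    ] total [ 0.2 -0.  -0.1]
sim [-1.33  0.68  0.79  1.93 -0.67  0.81 -1.19] margin 0.51 err 0.0
```

Close, then turn clockwise about 54° while rising slightly.

Request:
{"op": "arm_command", "data": {
  "plan": [
    {"claw": 0, "tx": -0.0022, "ty": 0.0003, "tz": 0.002, "ax": 0, "ay": 0, "az": 0},
    {"claw": 0, "tx": 0, "ty": 0, "tz": 0, "ax": 0, "ay": 0, "az": 0},
    {"claw": 1, "tx": 0, "ty": 0, "tz": 0, "ax": 0, "ay": 0, "az": 0},
    {"claw": 1, "tx": 0, "ty": 0, "tz": 0, "ax": 0, "ay": 0, "az": 0},
    {"claw": 1, "tx": 0, "ty": 0, "tz": 0, "ax": 0, "ay": 0, "az": 0},
    {"claw": 1, "tx": 0, "ty": 0, "tz": 0, "ax": 0, "ay": 0, "az": 0},
    {"claw": 1, "tx": 0, "ty": 0, "tz": 0, "ax": 0, "ay": 0, "az": 0},
    {"claw": 1, "tx": 0, "ty": 0, "tz": 0, "ax": 0, "ay": 0, "az": 0},
    {"claw": 1, "tx": 0, "ty": 0, "tz": 0, "ax": 0, "ay": 0, "az": 0},
    {"claw": 1, "tx": 0, "ty": 0, "tz": 0, "ax": 0, "ay": 0, "az": 0}
  ],
  "squeeze": 40
}}

```text
clock: 66.37
tcp_pos: [0.4626, 0.3633, 0.2353]
orientation: [2.22, 2.219, -0.001]
contact_force: [-0.3, -1.3, 2.1]
grip_width: 0.038
gripper_force: 39.9
```

Request:
{"op": "arm_command", "data": {
  "plan": [
    {"claw": 1, "tx": 0, "ty": 0, "tz": -0.0005, "ax": 0, "ay": 0, "az": 5.4},
    {"claw": 1, "tx": 0, "ty": 0, "tz": -0.0005, "ax": 0, "ay": 0, "az": 5.4},
    {"claw": 1, "tx": 0, "ty": 0, "tz": -0.0005, "ax": 0, "ay": 0, "az": 5.4},
    {"claw": 1, "tx": 0, "ty": 0, "tz": -0.0006, "ax": 0, "ay": 0, "az": 5.4},
    {"claw": 1, "tx": 0, "ty": 0, "tz": -0.0006, "ax": 0, "ay": 0, "az": 5.4},
    {"claw": 1, "tx": 0, "ty": 0, "tz": -0.0006, "ax": 0, "ay": 0, "az": 5.4},
    {"claw": 1, "tx": 0, "ty": 0, "tz": -0.0006, "ax": 0, "ay": 0, "az": 5.4},
    {"claw": 1, "tx": 0, "ty": 0, "tz": -0.0006, "ax": 0, "ay": 0, "az": 5.4},
    {"claw": 1, "tx": 0, "ty": 0, "tz": -0.0006, "ax": 0, "ay": 0, "az": 5.4},
    {"claw": 1, "tx": 0, "ty": 0, "tz": -0.0005, "ax": 0, "ay": 0, "az": 5.4}
  ]
}}

```text
clock: 67.2
tcp_pos: [0.4639, 0.3624, 0.2414]
orientation: [2.987, 0.96, 0.006]
contact_force: [5.3, -3.5, -0.1]
grip_width: 0.0383
gripper_force: 40.7
```

Request:
{"op": "arm_command", "data": {
  "plan": [
    {"claw": 1, "tx": 0, "ty": 0, "tz": 0, "ax": 0, "ay": 0, "az": 0},
    {"claw": 1, "tx": 0, "ty": 0, "tz": 0, "ax": 0, "ay": 0, "az": 0},
    {"claw": 1, "tx": 0, "ty": 0, "tz": 0, "ax": 0, "ay": 0, "az": 0},
    {"claw": 0, "tx": 0, "ty": 0, "tz": 0, "ax": 0, "ay": 0, "az": 0},
    {"claw": 0, "tx": 0, "ty": 0, "tz": 0, "ax": 0, "ay": 0, "az": 0},
    {"claw": 0, "tx": 0, "ty": 0, "tz": 0, "ax": 0, "ay": 0, "az": 0},
    {"claw": 0, "tx": 0, "ty": 0, "tz": 0, "ax": 0, "ay": 0, "az": 0},
    {"claw": 0, "tx": 0, "ty": 0, "tz": 0, "ax": 0, "ay": 0, "az": 0},
    {"claw": 0, "tx": 0, "ty": 0, "tz": 0, "ax": 0, "ay": 0, "az": 0},
    {"claw": 0, "tx": 0, "ty": 0, "tz": 0, "ax": 0, "ay": 0, "az": 0}
  ]
}}

```text
clock: 68.03
tcp_pos: [0.4625, 0.3632, 0.2408]
orientation: [2.986, 0.97, 0.0]
contact_force: [0.4, -0.6, -0.0]
grip_width: 0.0859
gripper_force: 0.0
```

Request:
{"op": "arm_command", "data": {
  "plan": [
    {"claw": 0, "tx": 0, "ty": 0, "tz": -0.02, "ax": 0, "ay": 0, "az": 0},
    {"claw": 0, "tx": 0, "ty": 0, "tz": -0.04, "ax": 0, "ay": 0, "az": 0},
    {"claw": 0, "tx": 0, "ty": 0, "tz": -0.04, "ax": 0, "ay": 0, "az": 0},
    {"claw": 0, "tx": 0, "ty": 0, "tz": -0.04, "ax": 0, "ay": 0, "az": 0},
    {"claw": 0, "tx": 0, "ty": 0, "tz": -0.02, "ax": 0, "ay": 0, "az": 0},
    {"claw": 0, "tx": 0, "ty": 0, "tz": 0, "ax": 0, "ay": 0, "az": 0},
    {"claw": 0, "tx": 0, "ty": 0, "tz": 0, "ax": 0, "ay": 0, "az": 0},
    {"claw": 0, "tx": 0, "ty": 0, "tz": 0, "ax": 0, "ay": 0, "az": 0},
    {"claw": 0, "tx": 0, "ty": 0, "tz": 0, "ax": 0, "ay": 0, "az": 0},
    {"claw": 0, "tx": 0, "ty": 0, "tz": 0, "ax": 0, "ay": 0, "az": 0}
  ]
}}

```text
clock: 68.87
tcp_pos: [0.462, 0.3634, 0.3995]
orientation: [2.985, 0.969, -0.003]
contact_force: [0.2, 0.1, -0.2]
grip_width: 0.0854
gripper_force: 0.0
```

```bash
python3 - <<'E'
from ik import *
print(r.get_obs()['joints'].round(2))
for c in ('wrist','scene','top'):
    im,m,T=snap(c,c+'24.png')
    for d in r.tip_of('stop_top',c)[:1]: print(c,round(d['confidence'],2),world(T,d['location']).round(4))
    if c=='scene':
        for d in r.tip_of('lock_tip','scene')[:1]: print('L',round(d['confidence'],2),world(T,d['location']).round(4))
        for d in r.tip_of('holder1','scene')[:12]:
            w=world(T,d['location'])
            if .65<w[0]<.7: print('H',round(d['confidence'],2),w.round(4))
E
```

```text
[-1.48  0.49  0.97  1.82 -0.45  1.08 -1.28]
wrist 0.83 [0.4641 0.3621 0.1001]
scene 0.69 [0.4661 0.3607 0.0991]
L 0.53 [0.7156 0.2159 0.1551]
H 0.88 [0.6825 0.1145 0.0758]
H 0.78 [ 0.6753 -0.1716  0.0788]
H 0.65 [0.6795 0.0129 0.077 ]
H 0.6 [ 0.6781 -0.0775  0.0785]
H 0.28 [ 0.6751 -0.0283  0.0009]
top 0.64 [0.4631 0.3638 0.1011]
```

```bash
python3 - <<'E'
import cv2,numpy as np
f=lambda n:cv2.imread(f'pics/{n}.png').astype(int)
def red(im):
    s=im[290:350,380:460]; m=(s[:,:,2]>1.8*s[:,:,1])&(s[:,:,2]>1.8*s[:,:,0]); y,x=np.nonzero(m); return y.min()+290,round(y.mean()+290,2),round(x.mean()+380,2),m.sum()
for n in ('scene0','s1','s23','scene24'): print(n,red(f(n)))
E
```

```text
scene0 (np.int64(311), np.float64(320.94), np.float64(419.23), np.int64(288))
s1 (np.int64(313), np.float64(322.07), np.float64(418.37), np.int64(290))
s23 (np.int64(313), np.float64(322.13), np.float64(418.32), np.int64(287))
scene24 (np.int64(311), np.float64(320.98), np.float64(419.23), np.int64(289))
```

The cap's pixels match the picture from before it was pressed, so it is fully up.

```bash
python3 -c "
from bench import r
print(r.hand_in())"
```

```text
the job is handed in; nothing more can be done
None
```

The job is handed in. The cameras and push forces show the stop was latched first, then all four holders seated home, the lock lever moved fully over, and the stop turned and sprung back up. The judge's verdict was not shown.

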